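Unpack, shim and lock the slab roller's gauge post

TASK

Set the slab roller's gauge post: take the plywood packing fork off the stem and lay it flat in the tray, then slide every slotted spacer on the table sideways onto the stem under its head, the largest at the bottom and the smallest on top, lying flat, with the stem fully home in each slot and each slot turned about a quarter turn or more away from all the others. Last, fit the knob fully down over the stem's D-shaped head, flat to flat, turn it clockwise to its stop and let go, leaving the rest of the bench undisturbed.

Things in the scene. Friction and masses are not known exactly. Their poses are not given: they have to be found in the camera images.
- spacer_a: largest steel spacer, may be absent: round plate 76 mm across, 10 mm thick, 0.29 kg, with an open slot 12 mm wide from the rim to 6 mm past the centre; on the far side from the slot a flat tab to pinch from above, 14 mm wide, as thick as the plate, reaching 64 mm from the centre. Lies flat; origin: plate centre, underside; x out through the slot, tab to -x, z up
- spacer_b: middle size steel spacer, may be absent: round plate 68 mm across, 10 mm thick, 0.23 kg, with an open slot 12 mm wide from the rim to 6 mm past the centre; on the far side from the slot a flat tab to pinch from above, 14 mm wide, as thick as the plate, reaching 64 mm from the centre. Lies flat; origin: plate centre, underside; x out through the slot, tab to -x, z up
- spacer_c: middle size steel spacer, may be absent: round plate 60 mm across, 10 mm thick, 0.18 kg, with an open slot 12 mm wide from the rim to 6 mm past the centre; on the far side from the slot a flat tab to pinch from above, 14 mm wide, as thick as the plate, reaching 64 mm from the centre. Lies flat; origin: plate centre, underside; x out through the slot, tab to -x, z up
- spacer_d: smallest steel spacer, may be absent: round plate 52 mm across, 10 mm thick, 0.13 kg, with an open slot 12 mm wide from the rim to 6 mm past the centre; on the far side from the slot a flat tab to pinch from above, 14 mm wide, as thick as the plate, reaching 64 mm from the centre. Lies flat; origin: plate centre, underside; x out through the slot, tab to -x, z up
- spacer_a_slot (a point): mouth of the slot of spacer_a: on the slot's line at the rim, 38 mm from the centre along its x, 5 mm above the underside
- spacer_b_slot (a point): mouth of the slot of spacer_b: on the slot's line at the rim, 34 mm from the centre along its x, 5 mm above the underside
- spacer_c_slot (a point): mouth of the slot of spacer_c: on the slot's line at the rim, 30 mm from the centre along its x, 5 mm above the underside
- spacer_d_slot (a point): mouth of the slot of spacer_d: on the slot's line at the rim, 26 mm from the centre along its x, 5 mm above the underside
- post: slab roller's fixed gauge post; origin on the stem axis at table height, z up, x towards the roller. Round seat 64 mm across, top at 30 mm; bare stem 8 mm thick from 30 to 84 mm; D-shaped head from 84 to 98 mm, 20 mm across, one flat 6 mm from the axis, wider than the slots. Foot 80 mm wide, 10 mm high; the roller (97 mm high) and its bed begin 210 mm from the stem
- packing: plywood packing fork, at first on the stem, lying on the seat: plate 62 x 60 mm, 20 mm thick, 0.08 kg, with a slot 12 mm wide like the spacers', and on the far side a tab to pinch from above, 16 mm wide, 20 mm thick, reaching 64 mm from the origin. Origin: the stem's place in the slot, underside; x out through the slot (plate from -27 to 35 mm), tab to -x, z up
- tray: fixed grey tray, 160 mm along its x, 130 mm along y, 25 mm high, walls and floor 4 to 5 mm thick, empty; origin at the centre of its underside, z up
- head (a point): centre of the top of the stem's D-shaped head, 98 mm above the table; it turns with the stem, and its x axis points square out through the head's flat (a dark line on the top points the same way)
- spindle (a joint): turn of the stem with its head, rad, 0 to 1.4, growing clockwise seen from above, 1.4 is the stop; it starts between 0 and 0.4, turns stiffly (about 0.06 N m) and stays where it is left
- knob: round black knob, 40 mm across, 32 mm high, about 0.06 kg, standing on the table; origin: centre of the underside, z up. Below, a blind D-shaped bore 14 mm deep, 1.3 mm wider all round than the head, its flat on the +x side; the white line on top runs from the centre to +x. Seated, its underside is 84 mm above the table
- sponge: yellow sponge 85 x 60 x 40 mm; not part of the job; origin at the centre of its underside, long side along x
- spray: blue spray bottle, 72 mm wide, 180 mm high; not part of the job; origin at the centre of its underside
- tub: white slip pot with two side handles, 120 mm wide without them, 80 mm high; not part of the job; origin at the centre of its underside
- water: clear water bottle, 62 mm wide, 190 mm high; not part of the job; origin at the centre of its underside
- kidney: dark rubber kidney, 64 mm long, 6 mm thick; not part of the job; origin at the centre of its underside
- stick: flat wooden modelling stick 150 x 14 x 7 mm; not part of the job; origin at the centre of its underside, long side along x
- rib: wooden rib 85 x 45 x 5 mm; not part of the job; origin at the centre of its underside, long side along x
- pencil: yellow pencil 130 x 8 x 8 mm; not part of the job; origin at the centre of its underside, long side along x
There are look-alikes about, which are no part of the job. Leave any green or white look-alike of the spacer_a alone.

How it is judged:
By the outcome, as a careful person would: the job done as asked, in the order asked, and still so for the second after the job is handed in, with the robot touching nothing.
Of spacer_a, spacer_b, spacer_c, spacer_d only 3 to 4 are there at a start; the rules pass over those that are not, and their reading is None.
At some moment in a run one of knob may be knocked a few centimetres aside while the robot is not near it.
Once in a run the grip may slacken for a moment while it holds something.
It also fails if it takes over 210 s, if anything falls off the work surface, if the arm or the gripper's body presses on something with over 40 N, if the wrist force passes 120 N, or if a joint passes its speed limit or range.

ROBOT

A 7-joint arm with a two-finger parallel gripper is mounted at the origin on the work surface. World frame = base frame: x ahead of the robot, y to its left, z up, the work surface at z = 0. Lengths are in m, angles in degrees, forces in N, time in s.
With the tool pointing down it reaches from about 0.4 to 0.875 m from the base axis. Payload 6.5 kg.
Tool frame: the origin (TCP) lies at the very end of the fingers, on their centre line; the grasp point (between the pads) lies 19 mm behind it; z points along the fingers, y is the line along which they close (so a half turn about z gives the same grasp; the last joint's range is limited). The gripper opens to 88 mm and grips with 3 to 60 N. Pads are 18 mm wide; open, the fingers measure 123 mm over their backs; the gripper's body (75 mm by 187 mm) begins 45 mm behind the grasp point.
Start: joints at [61.238, 30.733, -0.252, 88.115, 0.149, 61.152, -4.079], TCP at [0.274, -0.589, 0.216] pointing down, gripper open.
Joint ranges: [-154.64, 154.64], [-21.42, 123.67], [-72.66, 72.17], [13.99, 137.28], [-74.86, 254.86], [10.95, 109.41], [-158.01, 158.01]. Speed limits (degrees/s): [136.94, 136.94, 180, 180, 180, 180, 180].

INTERFACE

Orientations are given as [roll, pitch, yaw] about the fixed x, y, z axes, in that order (R = Rz(yaw) Ry(pitch) Rx(roll)).
In Python, from bench import status, camera, camera_info, order, search_frame, cut_out, place_of gives the robot as it stands.
- The arm moves only by the tool apply_moves, never from a script. Its argument "steps" is a list of rows, each a list of 2 entries, a list of its own where there are three numbers: the shift along the tool's x, y, z in m, then the turn about the tool's z in rad. In form: [[[x, y, z], spin], ...]. A call has exactly 5 rows; each row shifts and turns the commanded pose from where the row before left it, along the tool's axes as they then stand; what a row does not reach is not made up. A row lasts 1/8 s, in which the tool goes at most 62.5 mm and 10.7 degrees, less where a joint would pass 70% of its speed; a pose out of reach is approached as far as the arm can. A call with a gripper value outside its range is refused whole. "jaw" is the closure, from 0 (fully open) to 1 (shut), set as the call begins (left out, the last holds). The fingers move at their own pace and stop on an object; "squeeze" is the grip in N (left out, the last holds). Time passes only in rows, so rows that do not move let the fingers close, or fill a call up. It gives the time, the measured TCP pose, the force, the opening and the grip force at its end, in the units of the state.
- status.get_state(): the state, without advancing time (a new reading comes with each control period).
- camera(name): name is "scene" or "top" or "wrist"; returns (picture, depth): 480x640x3 uint8, red, green, blue; 480x640 float32, m along the optical axis (not along the pixel's ray), 0 where there is no reading.
- camera_info(name): a dict with "vfov" (degrees; the focal length in pixels is half the picture's height over the tangent of half this angle, whatever the lens; pixels are square), "cx", "cy" (the principal point, pixels), "k1" (the pictures are not rectified: a ray, as slopes to the right and down, at radius r is drawn at 1 + k1 r^2 times it, then the intrinsics apply), "rvec" (rotation vector, rad) and "tvec" (3), from world to camera coordinates, as OpenCV has them. Camera axes: x right, y down, z forward; pixel columns grow to the right and rows downward; lengths in m; the calibration is good to about 2 mm. A picture is of the moment at which its call begins: read the wrist's pose just before it. camera_info takes no time and is no camera call; for the wrist camera it gives the pose at the moment of the call.
- order.close_job(): hands the job in; it is judged then, once.
Trained networks look in the newest picture that a camera, given by its name, has taken for a name from the list of things; names that differ only in an ending like _2 or _b are one class to them, and where a whole thing is asked for, a point or a joint stands for the part that bears it (a point fixed in the world has none). Each returns a list of dicts, best first, with "confidence" (0 to 1); they miss things now and then, are a little off and sometimes report something else, mostly with a low value. They report only what shows in the picture. A call takes as long as a camera call. They do not tell look-alikes from the thing itself.
- search_frame(camera, name): "rect" ([left, top, right, bottom] as shares, 0 to 1, of the picture: columns of its width, rows of its height, round what is visible of it).
- cut_out(camera, name): "mask" (480x640 bool, what is visible of it) and "rect" ([left, top, right, bottom] as shares, 0 to 1, of the picture: columns of its width, rows of its height, round what is visible of it).
- place_of(camera, name): "position" ([column, row] as shares, 0 to 1, of the picture: columns of its width, rows of its height: a listed point, or the origin of a listed thing).
The state is a dict: "clock": time; "q": joint angles; "dq": joint speeds; "effort": joint torques, N m; "tcp_pos": TCP position; "ee_rot": TCP orientation; "wrist_force": force on the tool from outside, world axes, zero at the start; "ft_torque": the same for the moment, N m; "width": opening from 0.0 (shut) to 1.0 (fully open); "finger_force": force on a finger pad.
Only numpy, scipy, OpenCV 4.12 (cv2) and the standard library are available. Lean on these libraries where they do the work, as an engineer would, in place of code of your own. Each camera call takes 0.05 s, during which the arm holds its last target. There are 200 camera calls.

## Working session

There is one attempt and no reset: what is moved stays moved. The work goes in short steps, Python scripts to look and compute and a tool call to move; the robot and the scene stay as the last step left them, time stands still between calls to the robot, and variables do not carry over. Pictures are saved under pics/ and viewed, at most 20 in all, crops included, and the job is handed in when it is done.

Besides the shell and the picture viewer there is one more tool, called after "Call:" by a JSON object that holds its "api" and its "payload", one argument or row to a line. apply_moves: Moves the arm, as the interface text tells. Its arguments: {"type":"object","properties":{"steps":{"type":"array","items":{"type":"array"}},"jaw":{"type":"number"},"squeeze":{"type":"number"}},"required":["steps"]}

```bash
mkdir -p pics; ls; cat > h.py <<'E'
import numpy as np, cv2
from bench import status, camera, camera_info, order, search_frame, cut_out, place_of
from scipy.spatial.transform import Rotation as R
def cam(n):
    i=camera_info(n); f=240/np.tan(np.radians(i["vfov"]/2))
    return dict(f=f,cx=i["cx"],cy=i["cy"],k=i["k1"],R=R.from_rotvec(i["rvec"]).as_matrix(),t=np.array(i["tvec"]).ravel())
def rays(c,uv):
    uv=np.atleast_2d(np.asarray(uv,float)); d=(uv-[c["cx"],c["cy"]])/c["f"]; s=d.copy()
    for _ in range(20): s=d/(1+c["k"]*(s**2).sum(1,keepdims=True))
    return np.c_[s,np.ones(len(s))]
def onplane(c,uv,z):   # world points at height z
    r=rays(c,uv)@c["R"]; o=-c["R"].T@c["t"]
    return o+r*((z-o[2])/r[:,2])[:,None]
def deproj(c,uv,d):
    return (rays(c,uv)*np.asarray(d).reshape(-1,1)-c["t"])@c["R"]
def proj(c,p):
    q=np.atleast_2d(p)@c["R"].T+c["t"]; s=q[:,:2]/q[:,2:]
    return s*(1+c["k"]*(s**2).sum(1,keepdims=True))*c["f"]+[c["cx"],c["cy"]]
E
python3 - <<'E'
from h import *
print(status.get_state())
for n in ("scene","top"):
    p,d=camera(n); cv2.imwrite(f"pics/{n}0.png",p[:,:,::-1]); np.savez(f"{n}0.npz",p=p,d=d); print(n,camera_info(n))
    c=cam(n)
    if n=="top":
      for t in ["spacer_a","spacer_b","spacer_c","spacer_d","packing","knob","tray","post","head"]:
        for r in place_of(n,t)[:6]:
            uv=np.array(r["position"])*[640,480]; print(t,round(r["confidence"],2),uv.round(1),onplane(c,uv,0.005).round(3))
E
```

```text
pics
{'clock': 0.0, 'q': array([61.2375251 , 30.77762856, -0.25321391, 88.16765721,  0.14809993,
       61.14994219, -4.07823728]), 'dq': array([-0.02191167,  0.01096872,  0.11831198, -0.06433772,  0.02772893,
        0.05565475, -0.00932068]), 'effort': array([-5.59938962e-04, -5.70986080e+01,  9.89998654e-01, -2.51607138e+01,
       -5.64532424e-02,  1.78507139e-02,  1.22911129e-04]), 'tcp_pos': array([ 0.27410522, -0.58869752,  0.21515847]), 'ee_rot': array([-1.79905341e+02,  6.77800942e-03,  2.49734707e+01]), 'wrist_force': array([-0.03489432, -0.57367437,  0.46520514]), 'ft_torque': array([-0.00628156, -0.01986808, -0.05751197]), 'finger_force': 0.0, 'width': 1.00235511582168}
scene {'vfov': 49.936540814191154, 'cx': 323.4857030345877, 'cy': 240.05867666759755, 'k1': 0.00815781300957442, 'rvec': array([ 1.06544419,  2.3554292 , -1.0562432 ]), 'tvec': array([ 0.3002328 , -0.20347   ,  1.86100508])}
top {'vfov': 44.64844960538768, 'cx': 317.5918666256747, 'cy': 234.15667680498015, 'k1': 0.022619748958094685, 'rvec': array([ 2.18864816, -2.12692778,  0.1278152 ]), 'tvec': array([0.
[... 888 characters left out ...]
84 -0.337  0.005]]
spacer_d 0.69 [415.5 207.5] [[ 0.596 -0.199  0.005]]
spacer_d 0.65 [325.3 291.6] [[0.368 0.033 0.005]]
spacer_d 0.62 [145.1 323.6] [[0.273 0.495 0.005]]
packing 0.91 [325.7 228.1] [[0.535 0.037 0.005]]
packing 0.51 [417.8 282.5] [[ 0.399 -0.207  0.005]]
packing 0.41 [468.8 250.7] [[ 0.486 -0.339  0.005]]
knob 0.53 [245.3 201.3] [[0.6   0.251 0.005]]
knob 0.32 [254.  269.8] [[0.419 0.221 0.005]]
tray 0.58 [189.7 243.2] [[0.484 0.392 0.005]]
tray 0.58 [467.3 249.7] [[ 0.488 -0.335  0.005]]
post 0.74 [329.1 223.8] [[0.546 0.028 0.005]]
post 0.71 [425.3 271.5] [[ 0.428 -0.226  0.005]]
head 0.6 [331.8 225.2] [[0.543 0.021 0.005]]
head 0.35 [420.9 279.8] [[ 0.406 -0.215  0.005]]
```

View pics/top0.png

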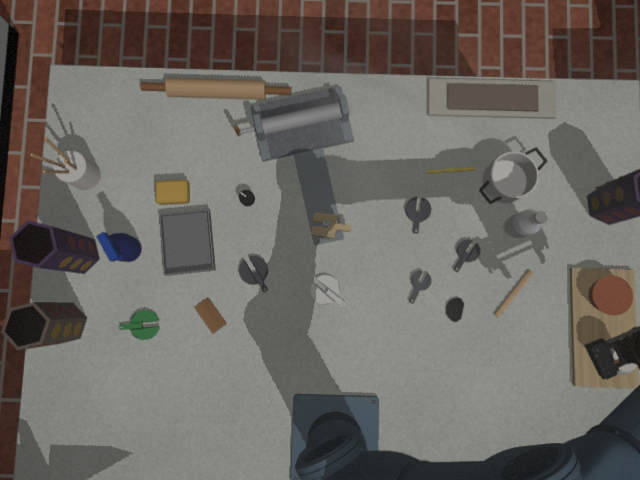

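View pics/scene0.png

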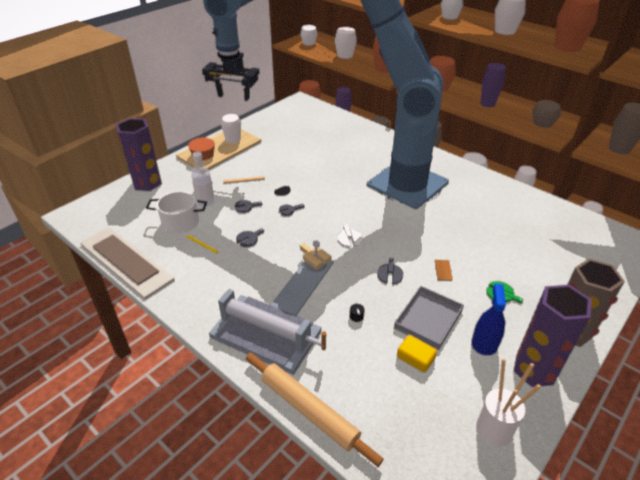

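Top view: four dark spacers at about (253,270), (418,209), (467,252), (420,279). The white look-alike is at (327,290), the green one at (145,324), the packing on the post at (327,225), the knob at (246,196) and the tray at (188,240). The robot base is at the bottom.

```bash
cat >> h.py <<'E'
def spacer(c,mask,z=0.010,top=None):
    """fit of a spacer seen from above: mask -> world plane, disc by max inscribed circle, slot axis from tab"""
    v,u=np.nonzero(mask); P=onplane(c,np.c_[u,v],z)[:,:2]; o=P.min(0)-.01; s=2000.
    n=((P.max(0)-o+.01)*s).astype(int)+1
    yy,xx=np.mgrid[0:n[1],0:n[0]]; W=np.c_[xx.ravel()/s+o[0],yy.ravel()/s+o[1],np.full(xx.size,z)]
    q=proj(c,W).round().astype(int); q[:,0]=q[:,0].clip(0,639); q[:,1]=q[:,1].clip(0,479)
    m=mask[q[:,1],q[:,0]].reshape(xx.shape).astype(np.uint8)
    hull=cv2.convexHull(np.argwhere(m)[:,::-1].astype(np.int32)); f=np.zeros_like(m); 
    return m,o,s
E
python3 - <<'E'
from h import *
z=np.load("top0.npz"); p,d=z["p"],z["d"]; c=cam("top")
g=cv2.cvtColor(p,cv2.COLOR_RGB2GRAY)
for r in cut_out("top","spacer_a"):
    m=r["mask"]; v,u=np.nonzero(m); P=onplane(c,np.c_[u,v],.01)[:,:2]
    x0,y0=u.min(),v.min()
    (ex,ey),(a,b),an=cv2.minAreaRect((P*1000).astype(np.float32))
    print(round(r["confidence"],2),"uv",u.mean().round(),v.mean().round(),"area mm2",round(m.sum()*(d[m].mean()/c["f"])**2*1e6),"rect",round(ex),round(ey),round(a),round(b),round(an),"col",p[m].mean(0).round(), "z",deproj(c,np.c_[u,v],d[m])[:,2].mean().round(4))
for n in ["packing","tray","knob","sponge"]:
  for r in cut_out("top",n)[:2]:
    m=r["mask"]; v,u=np.nonzero(m); P=deproj(c,np.c_[u,v],d[m])
    (ex,ey),(a,b),an=cv2.minAreaRect((P[:,:2]*1000).astype(np.float32))
    print(n,round(r["confidence"],2),"uv",u.mean().round(),v.mean().round(),"rect",round(ex),round(ey),round(a),round(b),round(an),"z",np.percentile(P[:,2],[5,50,95]).round(3))
big=cv2.resize(np.vstack([p[150:310,230:360],]),None,fx=4.5,fy=3.7,interpolation=cv2.INTER_CUBIC)
for (u,v) in [(312,190),(320,215),(331,226),(300,130),(318,170)]: print((u,v),deproj(c,[[u,v]],[d[v,u]]).round(3))
im=np.hstack([cv2.resize(p[y:y+80,x:x+80],(400,400),interpolation=cv2.INTER_CUBIC) for x,y in [(290,190),(215,230)]])
cv2.imwrite("pics/crop1.png",im[:,:,::-1])
E
```

```text
0.92 uv 142.0 325.0 area mm2 4689 rect 274 503 95 76 64 col [ 59. 101.  65.] z 0.0192
0.75 uv 417.0 212.0 area mm2 3578 rect 582 -198 69 84 51 col [69. 70. 70.] z 0.0103
0.7 uv 254.0 272.0 area mm2 4555 rect 408 222 94 73 2 col [64. 65. 66.] z 0.0126
0.67 uv 466.0 253.0 area mm2 3104 rect 473 -333 61 85 84 col [67. 67. 68.] z 0.0099
0.64 uv 326.0 291.0 area mm2 4302 rect 373 27 89 76 86 col [145. 144. 141.] z 0.0106
0.57 uv 247.0 198.0 area mm2 1548 rect 607 248 46 40 2 col [56. 56. 54.] z 0.0342
0.56 uv 419.0 285.0 area mm2 2417 rect 387 -211 50 82 86 col [79. 80. 79.] z 0.0186
0.21 uv 510.0 177.0 area mm2 16643 rect 689 -453 128 196 45 col [105. 104. 101.] z 0.0393
tray 0.85 uv 187.0 242.0 rect 463 260 454 188 80 z [-0.001  0.006  0.026]
tray 0.7 uv 417.0 212.0 rect 579 -208 91 67 22 z [0.004 0.011 0.016]
knob 0.59 uv 246.0 198.0 rect 486 150 363 39 39 z [0.007 0.032 0.037]
knob 0.35 uv 305.0 143.0 rect 651 43 558 307 27 z [0.006 0.025 0.086]
sponge 0.87 uv 172.0 192.0 rect 504 255 524 85 59 z [0.027 0.04  0.046]
sponge 0.24 uv 305.0 143.0 rect 617 89 571 298 13 z [0.007 0.025 0.087]
(312, 190) [[0.635 0.076 0.01 ]]
(320, 215) [[0.563 0.053 0.045]]
(331, 226) [[0.534 0.024 0.053]]
(300, 130) [[0.794 0.112 0.021]]
(318, 170) [[0.688 0.061 0.016]]
```

View pics/crop1.png

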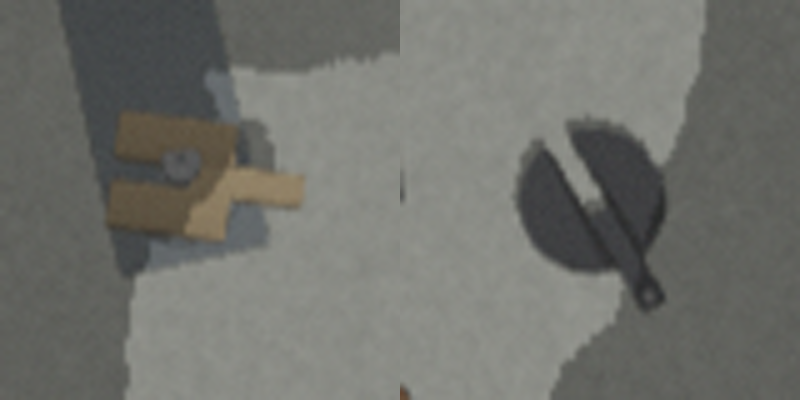

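```bash
cat >> h.py <<'E'
import json
def st():
    s=status.get_state(); return s,np.array(s["tcp_pos"]),s["ee_rot"][2]
def goto(target,yaw,n=None,frm=None,vmax=.055):
    """rows (tool shift, spin) from the present pose to target, straight line; prints calls of 5 rows"""
    if frm is None: _,p,y=st()
    else: p,y=np.array(frm[:3]),frm[3]
    target=np.array(target,float); dy=(yaw-y+180)%360-180
    if abs(dy)>90 and False: pass
    k=int(np.ceil(max(np.linalg.norm(target-p)/vmax,abs(dy)/10.5,1))); n=n or -(-k//5)*5
    rows=[];cp=p.copy()
    for i in range(n):
        a=np.radians(y+dy*i/n); w=p+(target-p)*(i+1)/n-cp
        sh=[round(w[0]*np.cos(a)+w[1]*np.sin(a),4),round(w[0]*np.sin(a)-w[1]*np.cos(a),4),round(-w[2],4)]
        cp=cp+[sh[0]*np.cos(a)+sh[1]*np.sin(a),sh[0]*np.sin(a)-sh[1]*np.cos(a),-sh[2]]
        rows.append([sh,round(-np.radians(dy)/n,3)])
    for i in range(0,n,5): print(json.dumps(rows[i:i+5]))
    return list(target)+[yaw]
E
python3 - <<'E'
from h import *
s,p,y=st(); c=cam("wrist"); o=-c["R"].T@c["t"]; T=R.from_euler("xyz",s["ee_rot"],degrees=True).as_matrix()
print("cam in tool",T.T@(o-p),"axes",(T.T@c["R"].T).round(3), c["f"])
ct=cam("top")
a=onplane(ct,[[350.6,228.4]],.05)[0]; b=onplane(ct,[[326,223]],.05)[0]; h=onplane(ct,[[326.3,222.6]],.098)[0]
print(a,b,h,np.degrees(np.arctan2(*(a-b)[[1,0]])))
E
```

```text
cam in tool [ 0.07786345  0.00101262 -0.16889976] axes [[ 0.    -0.954 -0.299]
 [ 1.     0.001 -0.001]
 [ 0.001 -0.299  0.954]] 360.44651153496466
[ 0.52971628 -0.02652209  0.05      ] [0.54185496 0.03670688 0.05      ] [0.53610418 0.03646221 0.098     ] -100.8674090001021
```

```bash
python3 - <<'E'
from h import *
goto([0.53,-0.02,0.27],79)
E
```

```text
[[[0.0315, -0.0272, -0.0036], -0.063], [[0.0331, -0.0252, -0.0036], -0.063], [[0.0346, -0.023, -0.0036], -0.063], [[0.036, -0.0209, -0.0036], -0.063], [[0.0373, -0.0185, -0.0036], -0.063]]
[[[0.0383, -0.0161, -0.0036], -0.063], [[0.0393, -0.0137, -0.0036], -0.063], [[0.0401, -0.0113, -0.0036], -0.063], [[0.0407, -0.0086, -0.0036], -0.063], [[0.0411, -0.0061, -0.0036], -0.063]]
[[[0.0415, -0.0035, -0.0036], -0.063], [[0.0416, -0.0009, -0.0036], -0.063], [[0.0415, 0.0017, -0.0036], -0.063], [[0.0414, 0.0043, -0.0036], -0.063], [[0.041, 0.0069, -0.0036], -0.063]]
```

Call:
{"api": "apply_moves", "payload": {
  "steps": [
    [[0.032,-0.027,-0.0036],-0.063],
    [[0.033,-0.025,-0.0036],-0.063],
    [[0.035,-0.023,-0.0036],-0.063],
    [[0.036,-0.021,-0.0036],-0.063],
    [[0.037,-0.019,-0.0036],-0.063]
  ],
  "jaw": 0
}}

```text
clock: 1.42
tcp_pos: [0.3603, -0.398, 0.2343]
ee_rot: [180.0, 0.0, 43.1]
wrist_force: [-0.0, 0.3, 0.7]
width: 1.004
finger_force: 0.0
```

Call:
{"api": "apply_moves", "payload": {
  "steps": [
    [[0.038,-0.016,-0.0036],-0.063],
    [[0.039,-0.014,-0.0036],-0.063],
    [[0.04,-0.011,-0.0036],-0.063],
    [[0.041,-0.009,-0.0036],-0.063],
    [[0.041,-0.006,-0.0036],-0.063]
  ]
}}

```text
clock: 2.05
tcp_pos: [0.4448, -0.2083, 0.2524]
ee_rot: [180.0, 0.0, 61.2]
wrist_force: [-0.4, -0.3, 1.0]
width: 1.001
finger_force: 0.0
```

Call:
{"api": "apply_moves", "payload": {
  "steps": [
    [[0.041,-0.0035,-0.0036],-0.063],
    [[0.042,-0.001,-0.0036],-0.063],
    [[0.042,0.0017,-0.0036],-0.063],
    [[0.041,0.0043,-0.0036],-0.063],
    [[0.041,0.007,-0.0036],-0.063]
  ]
}}

```text
clock: 2.68
tcp_pos: [0.5296, -0.0186, 0.2703]
ee_rot: [180.0, 0.0, 79.2]
wrist_force: [-0.4, 0.1, -0.5]
width: 0.998
finger_force: 0.0
```

```bash
cat >> h.py <<'E'
def snap(name,show=True):
    s,p,y=st(); c=cam("wrist"); im,d=camera("wrist"); cv2.imwrite(f"pics/{name}.png",im[:,:,::-1]); np.savez(f"{name}.npz",p=im,d=d)
    return s,p,y,c,im,d
def heights(c,d,st_=1):
    v,u=np.mgrid[0:480:st_,0:640:st_]; P=deproj(c,np.c_[u.ravel(),v.ravel()],d[::st_,::st_].ravel()); return P.reshape(*u.shape,3)
E
python3 - <<'E'
from h import *
s,p,y,c,im,d=snap("w1"); print(p,s["ee_rot"],s["q"].round(1),s["wrist_force"])
for t in ["packing","head","post"]:
    for r in place_of("wrist",t)[:2]:
        uv=np.array(r["position"])*[640,480]; print(t,round(r["confidence"],2),uv.round(1),onplane(c,uv,{"packing":.05,"head":.098,"post":.0}[t]).round(4))
H=heights(c,d); m=abs(H[...,2]-.098)<.008; P=H[m]; P=P[np.hypot(P[:,0]-.54,P[:,1]-.035)<.03]; print("head",len(P),P.mean(0),np.median(P,0))
E
```

```text
[ 0.52963856 -0.0185633   0.270316  ] [1.79972156e+02 1.16085927e-02 7.92144930e+01] [ 18.7  17.8 -26.6 101.6   8.9  62.6 -21.6] [-0.36808106  0.11661737 -0.45604904]
packing 0.65 [314.3 146.1] [[0.5416 0.0412 0.05  ]]
packing 0.31 [254.8 347.4] [[ 0.4231 -0.1836  0.05  ]]
post 0.57 [314.1 149.4] [[0.5403 0.0355 0.    ]]
head 321 [0.53740334 0.03768274 0.09798515] [0.53753697 0.03765173 0.09805915]
```

View pics/w1.png

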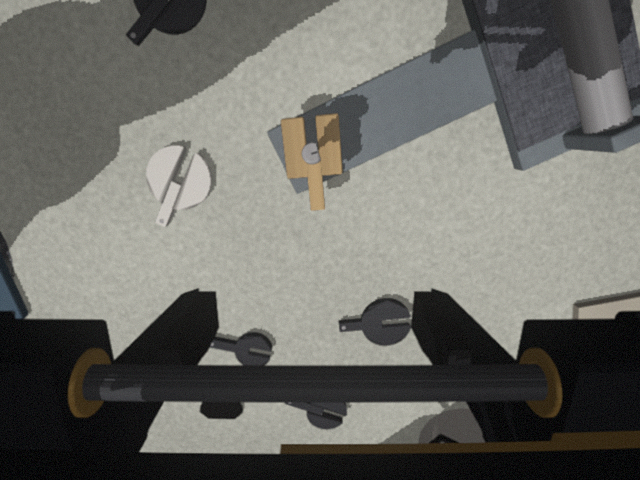

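```bash
cat >> h.py <<'E'
from scipy.optimize import minimize
def shape(kind,r=None):
    if kind=="packing":
        pl=[(-27,-30,35,30)]; tab=(-64,8); 
    def inside(x,y):
        sl=(x>-6)&(abs(y)<6)&((x>0)|(x*x+y*y<36))
        if kind=="packing": return (((x>-27)&(x<35)&(abs(y)<30))|((x<=-27)&(x>-64)&(abs(y)<8)))&~sl
        return ((x*x+y*y<r*r)|((x<0)&(x>-64)&(abs(y)<7)))&~sl
    return inside
def fit(P,kind,r,x0):
    """P: world xy (m) of the pixels of the thing; x0=[x,y,yaw deg]; matches outline by raster IoU"""
    s=1.0; G=np.arange(-90,90,s)+.5; gx,gy=np.meshgrid(G,G); 
    Q=(P-np.array(x0[:2]))*1000; Hh,_,_=np.histogram2d(Q[:,1],Q[:,0],bins=[np.arange(-90,90.5,s)]*2)
    m=cv2.morphologyEx((Hh>0).astype(np.uint8),cv2.MORPH_CLOSE,np.ones((3,3),np.uint8)); m=cv2.GaussianBlur(m.astype(np.float32),(0,0),1.2)
    ins=shape(kind,r)
    def cost(q):
        a=np.radians(x0[2]+q[2]); X=gx-q[0]; Y=gy-q[1]
        f=ins(X*np.cos(a)+Y*np.sin(a),-X*np.sin(a)+Y*np.cos(a)).astype(np.float32); f=cv2.GaussianBlur(f,(0,0),1.2)
        return float(abs(f-m).sum()/ (f.sum()+m.sum()))
    best=None
    for da in (-20,0,20):
        o=minimize(cost,[0,0,da],method="Nelder-Mead",options=dict(initial_simplex=[[0,0,da],[8,0,da],[0,8,da],[0,0,da+10]],xatol=.05,fatol=1e-5,maxiter=300))
        if best is None or o.fun<best.fun: best=o
    return np.r_[np.array(x0[:2])+best.x[:2]/1000,x0[2]+best.x[2]],best.fun
def dense(mask,c,z):
    k=4; v,u=np.nonzero(cv2.resize(mask.astype(np.uint8),None,fx=k,fy=k,interpolation=cv2.INTER_LINEAR)); 
    return onplane(c,np.c_[(u+.5)/k-.5,(v+.5)/k-.5],z)[:,:2]
E
python3 - <<'E'
from h import *
s,p,y=st(); c=cam("wrist"); z=np.load("w1.npz"); im,d=z["p"].astype(int),z["d"]; H=heights(c,d)
m=(im[...,0]-im[...,2]>25)&(np.hypot(H[...,0]-.54,H[...,1]-.03)<.09)&(H[...,2]>.036)&(H[...,2]<.065)
print(m.sum(),np.median(H[m][:,2]))
q,e=fit(dense(m,c,.05),"packing",0,[.5375,.0377,79]); print("packing",q,e)
a=np.radians(q[2]); g=q[:2]-.052*np.array([np.cos(a),np.sin(a)]); print("grip",g)
f=goto([*g,.10],q[2]); goto([*g,.033],q[2],5,frm=f)
E
```

```text
3264 0.049720939008015205
packing [5.37868527e-01 3.65358186e-02 8.45532824e+01] 0.0372810959815979
grip [ 0.53293268 -0.0152294 ]
[[[0.0009, 0.0006, 0.034], -0.019], [[0.001, 0.0006, 0.034], -0.019], [[0.0009, 0.0006, 0.034], -0.019], [[0.0009, 0.0006, 0.034], -0.019], [[0.0008, 0.0007, 0.034], -0.019]]
[[[0.0, 0.0, 0.0134], -0.0], [[0.0, 0.0, 0.0134], -0.0], [[0.0, 0.0, 0.0134], -0.0], [[0.0, 0.0, 0.0134], -0.0], [[0.0, 0.0, 0.0134], -0.0]]
```

Call:
{"api": "apply_moves", "payload": {
  "steps": [
    [[0.001,0.0006,0.034],-0.019],
    [[0.001,0.0006,0.034],-0.019],
    [[0.001,0.0006,0.034],-0.019],
    [[0.001,0.0006,0.034],-0.019],
    [[0.0008,0.0006,0.034],-0.019]
  ],
  "jaw": 0.4
}}

```text
clock: 3.5
tcp_pos: [0.5324, -0.0175, 0.0989]
ee_rot: [-180.0, 0.1, 84.4]
wrist_force: [0.8, -0.0, -0.4]
width: 0.598
finger_force: 0.0
```

Call:
{"api": "apply_moves", "payload": {
  "steps": [
    [[0,0,0.013],0],
    [[0,0,0.014],0],
    [[0,0,0.014],0],
    [[0,0,0.014],0],
    [[0,0,0.012],0]
  ]
}}

```text
clock: 4.12
tcp_pos: [0.5329, -0.0154, 0.0323]
ee_rot: [180.0, 0.0, 84.6]
wrist_force: [0.3, 0.2, 0.6]
width: 0.597
finger_force: 0.0
```

Call:
{"api": "apply_moves", "payload": {
  "steps": [
    [[0,0,0],0],
    [[0,0,0],0],
    [[0,0,0],0],
    [[0,0,0],0],
    [[0,0,0],0]
  ],
  "jaw": 1,
  "squeeze": 30
}}

```text
clock: 4.75
tcp_pos: [0.533, -0.0154, 0.0332]
ee_rot: [180.0, -0.0, 84.6]
wrist_force: [-0.1, 0.7, -0.2]
width: 0.056
finger_force: 0.0
```

Call:
{"api": "apply_moves", "payload": {
  "steps": [
    [[0,0,-0.001],0],
    [[0,0,-0.001],0],
    [[-0.004,0,0],0],
    [[-0.006,0,0],0],
    [[-0.01,0,0],0]
  ]
}}

```text
clock: 5.38
tcp_pos: [0.5309, -0.0358, 0.035]
ee_rot: [-180.0, 0.0, 84.6]
wrist_force: [0.3, 0.6, -0.0]
width: 0.003
finger_force: 0.0
```

```bash
python3 - <<'E'
from h import *
s,p,y,c,im,d=snap("w2"); print(p,s["ee_rot"])
E
```

```text
[ 0.53085894 -0.03575749  0.03496488] [-1.79994270e+02  1.15044103e-03  8.45728404e+01]
```

View pics/w2.png

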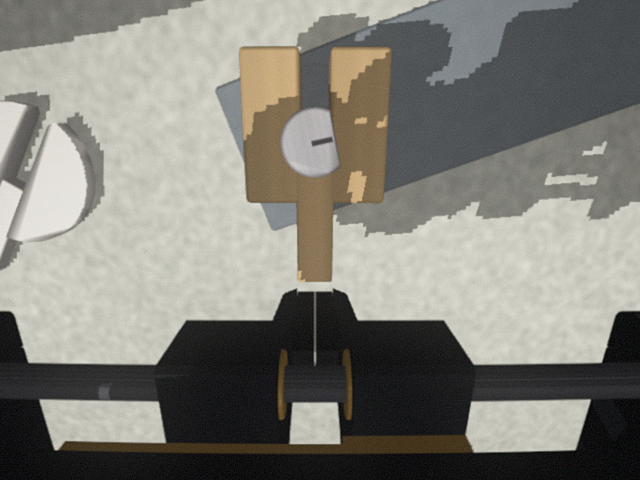

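```bash
python3 - <<'E'
from h import *
s,p,y=st(); c=cam("wrist"); d=np.load("w2.npz")["d"]; H=heights(c,d)
print("tcp px",proj(c,[p]),"grasp px",proj(c,[p+[0,0,.019]]))
for u,v in [(315,270),(315,278),(300,293),(315,293),(285,296),(345,296),(340,310),(315,250),(260,180),(310,120),(360,180),(290,310)]: print(u,v,H[v,u].round(4), d[v,u])
E
```

```text
tcp px [[312.8161055  287.30845303]] grasp px [[312.58344721 304.52093473]]
315 270 [ 0.5332 -0.0224  0.0505] 0.16442224
315 278 [ 0.5328 -0.0267  0.0494] 0.16676345
300 293 [ 0.5258 -0.0294  0.0586] 0.1590297
315 293 [ 0.5325 -0.0296  0.0596] 0.15795983
285 296 [ 0.5201 -0.0267  0.066 ] 0.15138179
345 296 [ 0.5453 -0.0302  0.0638] 0.15367638
340 310 [ 0.5423 -0.0287  0.0786] 0.13927622
315 250 [ 0.5341 -0.013   0.05  ] 0.16208178
260 180 [0.5139 0.0205 0.0504] 0.15234579
310 120 [0.5379 0.0413 0.0985] 0.09956571
360 180 [0.5562 0.0162 0.0486] 0.15403959
290 310 [ 0.5229 -0.0273  0.0776] 0.14037457
```

```bash
python3 - <<'E'
from h import *
s,p,y=st(); c=cam("wrist"); z=np.load("w2.npz"); d=z["d"]; H=heights(c,d); T=R.from_euler("xyz",s["ee_rot"],degrees=True).as_matrix()
Q=((H-p)@T)
for v in range(276,304,2): print(v,[(Q[v,u]*1000).round(0).tolist() for u in (290,305,315,325,340)],z["p"][v,305])
cv2.imwrite("pics/crop2.png",cv2.resize(z["p"][230:340,240:390],(800,586),interpolation=cv2.INTER_NEAREST)[:,:,::-1])
E
```

```text
276 [[-8.0, -14.0, 35.0], [13.0, -4.0, -15.0], [13.0, 1.0, -16.0], [13.0, 6.0, -16.0], [-9.0, 16.0, 36.0]] [136 115  88]
278 [[-10.0, -14.0, 35.0], [11.0, -4.0, -15.0], [11.0, 1.0, -15.0], [11.0, 6.0, -15.0], [-10.0, 16.0, 35.0]] [137 117  90]
280 [[-11.0, -14.0, 36.0], [11.0, -4.0, -15.0], [10.0, 1.0, -15.0], [11.0, 6.0, -16.0], [-11.0, 16.0, 35.0]] [157 131  92]
282 [[-12.0, -14.0, 35.0], [-13.0, -5.0, 35.0], [-12.0, 1.0, 34.0], [-12.0, 7.0, 35.0], [-13.0, 17.0, 35.0]] [187 186 174]
284 [[-14.0, -14.0, 36.0], [-14.0, -5.0, 36.0], [-14.0, 1.0, 36.0], [-14.0, 7.0, 35.0], [-13.0, 16.0, 35.0]] [198 200 187]
286 [[-15.0, -14.0, 36.0], [-15.0, -5.0, 35.0], [-15.0, 1.0, 34.0], [-15.0, 7.0, 35.0], [-15.0, 17.0, 35.0]] [203 201 191]
288 [[-16.0, -14.0, 34.0], [-16.0, -5.0, 34.0], [-16.0, 1.0, 35.0], [-16.0, 7.0, 34.0], [-16.0, 17.0, 35.0]] [206 205 193]
290 [[-17.0, -14.0, 34.0], [-18.0, -5.0, 35.0], [-18.0, 1.0, 35.0], [-17.0, 7.0, 34.0], [-17.0, 17.0, 35.0]] [204 202 192]
292 [[10.0, -10.0, -27.0], [8.0, -3.0, -23.0], [8.0, 1.0, -23.0], [8.0, 6.0, -23.0], [10.0, 12.0, -27.0]] [46 48 44]
294 [[10.0, -10.0, -29.0], [8.0, -3.0, -25.0], [8.0, 1.0, -26.0], [9.0, 5.0, -27.0], [10.0, 12.0, -29.0]] [35 33 33]
296 [[10.0, -10.0, -30.0], [9.0, -3.0, -28.0], [8.0, 1.0, -27.0], [8.0, 5.0, -27.0], [10.0, 12.0, -31.0]] [28 28 26]
298 [[10.0, -9.0, -33.0], [8.0, -3.0, -29.0], [8.0, 1.0, -28.0], [9.0, 5.0, -30.0], [10.0, 12.0, -32.0]] [28 24 29]
300 [[10.0, -9.0, -34.0], [9.0, -3.0, -32.0], [7.0, 1.0, -29.0], [8.0, 5.0, -31.0], [10.0, 11.0, -35.0]] [30 30 29]
302 [[10.0, -9.0, -37.0], [8.0, -3.0, -33.0], [6.0, 1.0, -29.0], [8.0, 5.0, -33.0], [10.0, 11.0, -36.0]] [33 33 29]
```

View pics/crop2.png

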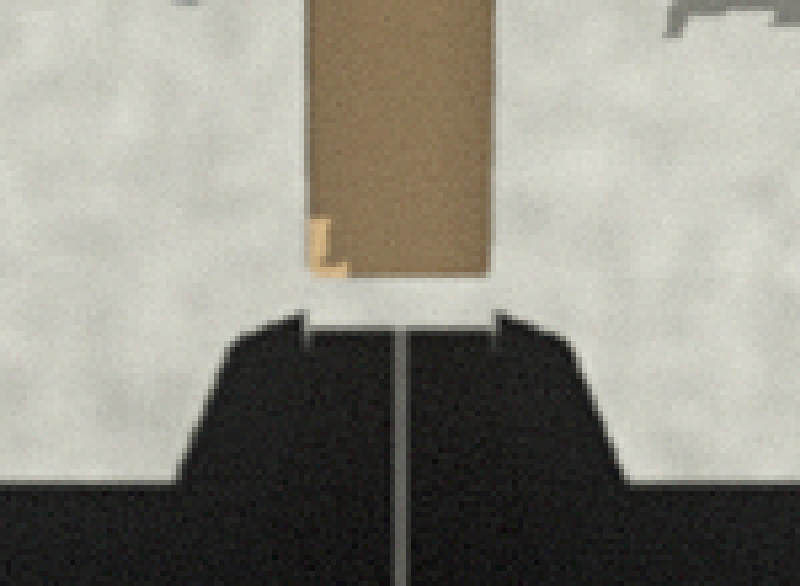

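```bash
python3 - <<'E'
from h import *
s,p,y=st(); c=cam("wrist"); z=np.load("w1.npz"); d=z["d"]; H=heights(c,d); T=R.from_euler("xyz",s["ee_rot"],degrees=True).as_matrix()
Q=((H-p)@T)
for v in range(284,312,3): print(v,[(Q[v,u]*1000).round(0).tolist() for u in (195,205,213,418,430,440)])
E
```

```text
284 [[-118.0, -158.0, 271.0], [-118.0, -144.0, 269.0], [-119.0, -135.0, 272.0], [-118.0, 138.0, 270.0], [-118.0, 154.0, 270.0], [-118.0, 168.0, 270.0]]
287 [[-123.0, -159.0, 271.0], [-122.0, -145.0, 270.0], [-122.0, -134.0, 270.0], [-122.0, 138.0, 270.0], [-122.0, 155.0, 270.0], [-122.0, 168.0, 270.0]]
290 [[10.0, -52.0, -24.0], [-127.0, -146.0, 271.0], [-126.0, -134.0, 269.0], [-126.0, 139.0, 269.0], [-126.0, 155.0, 269.0], [-127.0, 169.0, 270.0]]
293 [[10.0, -50.0, -28.0], [8.0, -47.0, -25.0], [9.0, -44.0, -25.0], [9.0, 46.0, -25.0], [9.0, 51.0, -26.0], [10.0, 55.0, -28.0]]
296 [[9.0, -51.0, -28.0], [8.0, -46.0, -28.0], [8.0, -43.0, -27.0], [8.0, 46.0, -28.0], [8.0, 51.0, -27.0], [9.0, 54.0, -30.0]]
299 [[9.0, -50.0, -31.0], [8.0, -46.0, -30.0], [6.0, -44.0, -26.0], [8.0, 45.0, -30.0], [8.0, 50.0, -30.0], [10.0, 53.0, -33.0]]
302 [[8.0, -49.0, -33.0], [9.0, -45.0, -34.0], [6.0, -43.0, -28.0], [7.0, 45.0, -31.0], [8.0, 49.0, -33.0], [10.0, 52.0, -37.0]]
305 [[9.0, -48.0, -37.0], [9.0, -44.0, -37.0], [4.0, -43.0, -27.0], [5.0, 45.0, -30.0], [9.0, 48.0, -37.0], [9.0, 52.0, -37.0]]
308 [[8.0, -47.0, -39.0], [9.0, -43.0, -39.0], [3.0, -43.0, -28.0], [4.0, 45.0, -31.0], [8.0, 48.0, -38.0], [9.0, 51.0, -39.0]]
311 [[8.0, -47.0, -41.0], [8.0, -43.0, -40.0], [2.0, -43.0, -29.0], [3.0, 45.0, -31.0], [9.0, 47.0, -41.0], [8.0, 51.0, -41.0]]
```

```bash
python3 - <<'E'
from h import *
s,p,y=st(); c=cam("wrist"); z=np.load("w2.npz"); d=z["d"]; H=heights(c,d); T=R.from_euler("xyz",s["ee_rot"],degrees=True).as_matrix()
Q=((H-p)@T)
for v in (325,335,345,355,380,410,440): print(v,[(Q[v,u]*1000).round(0).tolist() for u in (20,100,180,220,260,300,400)])
E
```

```text
325 [[-43.0, -192.0, 35.0], [-42.0, -137.0, 34.0], [-42.0, -85.0, 34.0], [33.0, -21.0, -95.0], [33.0, -12.0, -94.0], [8.0, -4.0, -51.0], [33.0, 21.0, -94.0]]
335 [[-51.0, -193.0, 34.0], [-50.0, -139.0, 35.0], [33.0, -29.0, -99.0], [34.0, -20.0, -99.0], [33.0, -11.0, -99.0], [8.0, -4.0, -59.0], [33.0, 20.0, -98.0]]
345 [[23.0, -77.0, -89.0], [-57.0, -140.0, 34.0], [33.0, -28.0, -103.0], [33.0, -19.0, -103.0], [32.0, -11.0, -101.0], [8.0, -4.0, -64.0], [33.0, 19.0, -103.0]]
355 [[21.0, -77.0, -90.0], [-66.0, -142.0, 35.0], [33.0, -27.0, -106.0], [34.0, -18.0, -107.0], [33.0, -10.0, -106.0], [6.0, -4.0, -67.0], [33.0, 18.0, -106.0]]
380 [[25.0, -63.0, -105.0], [25.0, -46.0, -104.0], [31.0, -25.0, -111.0], [31.0, -17.0, -111.0], [31.0, -9.0, -112.0], [24.0, -2.0, -103.0], [31.0, 17.0, -111.0]]
410 [[7.0, -77.0, -94.0], [-111.0, -151.0, 34.0], [23.0, -26.0, -110.0], [23.0, -18.0, -110.0], [24.0, -10.0, -111.0], [-110.0, -9.0, 35.0], [23.0, 18.0, -110.0]]
440 [[0.0, -76.0, -97.0], [-138.0, -156.0, 35.0], [16.0, -27.0, -111.0], [16.0, -19.0, -111.0], [16.0, -10.0, -111.0], [-137.0, -10.0, 35.0], [17.0, 18.0, -112.0]]
```

Call:
{"api": "apply_moves", "payload": {
  "steps": [
    [[0,0,0],0],
    [[0,0,0],0],
    [[0,0,0.004],0],
    [[0,0,0.01],0],
    [[0,0,0.01],0]
  ],
  "jaw": 0.45
}}

```text
clock: 6.05
tcp_pos: [0.5307, -0.0352, 0.0101]
ee_rot: [-180.0, 0.0, 84.6]
wrist_force: [0.5, -0.6, -0.4]
width: 0.54
finger_force: 0.0
```

Call:
{"api": "apply_moves", "payload": {
  "steps": [
    [[0.01,0,0],0],
    [[0.01,0,0.0005],0],
    [[0,0,0],0],
    [[0,0,0],0],
    [[0,0,0],0]
  ]
}}

```text
clock: 6.68
tcp_pos: [0.5329, -0.0158, 0.0106]
ee_rot: [180.0, 0.0, 84.5]
wrist_force: [0.2, -0.3, 0.5]
width: 0.551
finger_force: 0.0
```

Call:
{"api": "apply_moves", "payload": {
  "steps": [
    [[0,0,0],0],
    [[0,0,0],0],
    [[0,0,0],0],
    [[0,0,0],0],
    [[0,0,0],0]
  ],
  "jaw": 1,
  "squeeze": 30
}}

```text
clock: 7.3
tcp_pos: [0.5328, -0.0154, 0.0105]
ee_rot: [-180.0, 0.0, 84.6]
wrist_force: [-0.1, 0.7, -0.3]
width: 0.181
finger_force: 30.0
```

Call:
{"api": "apply_moves", "payload": {
  "steps": [
    [[0,0,-0.001],0],
    [[0,0,-0.001],0],
    [[-0.004,0,0],0],
    [[-0.01,0,0],0],
    [[-0.015,0,0],0]
  ]
}}

```text
clock: 7.92
tcp_pos: [0.53, -0.0451, 0.0125]
ee_rot: [-180.0, 0.0, 84.6]
wrist_force: [-0.8, -0.4, -0.9]
width: 0.178
finger_force: 30.0
```

Call:
{"api": "apply_moves", "payload": {
  "steps": [
    [[-0.015,0,0],0],
    [[-0.015,0,0],0],
    [[0,0,-0.03],0],
    [[0,0,-0.04],0],
    [[0,0,-0.04],0]
  ]
}}

```text
clock: 8.55
tcp_pos: [0.5268, -0.075, 0.1235]
ee_rot: [-180.0, 0.0, 84.5]
wrist_force: [-0.4, 0.2, 0.2]
width: 0.18
finger_force: 30.0
```

```bash
python3 - <<'E'
from h import *
z=np.load("top0.npz"); d=z["d"]; c=cam("top"); H=heights(c,d)
w=(abs(H[...,0]-.48)<.11)&(abs(H[...,1]-.39)<.085)&(H[...,2]>.012)&(H[...,2]<.032)
im=np.zeros((480,640),np.uint8); im[w]=1; n,l,s_,_=cv2.connectedComponentsWithStats(im); k=1+s_[1:,4].argmax(); m=l==k
P=dense(m,c,.025); print(m.sum(),cv2.minAreaRect((P*1000).astype(np.float32)))
E
```

```text
501 ((485.9584045410156, 396.1279296875), (162.57493591308594, 134.53192138671875), 7.8290324211120605)
```

```bash
python3 - <<'E'
from h import *
z=np.load("top0.npz"); c=cam("top"); H=heights(c,z["d"])
w=(H[...,2]>.05)&(abs(H[...,0]-.52)<.12)&(H[...,1]<.65)&(H[...,1]>.2); print(w.sum(),H[w].min(0) if w.any() else "")
f=goto([.524,.382,.16],186); goto([.524,.382,-.012],186,5,frm=f)
E
```

```text
2355 [0.41007406 0.51378019 0.05014405]
[[[0.0455, -0.0046, -0.0036], -0.177], [[0.0455, 0.0034, -0.0037], -0.177], [[0.0443, 0.0114, -0.0036], -0.177], [[0.0416, 0.019, -0.0037], -0.177], [[0.0375, 0.0261, -0.0036], -0.177]]
[[[0.0324, 0.0322, -0.0037], -0.177], [[0.0261, 0.0375, -0.0036], -0.177], [[0.0192, 0.0415, -0.0037], -0.177], [[0.0116, 0.0442, -0.0036], -0.177], [[0.0036, 0.0456, -0.0037], -0.177]]
[[[-0.0, 0.0, 0.0344], -0.0], [[-0.0, 0.0, 0.0344], -0.0], [[-0.0, 0.0, 0.0344], -0.0], [[-0.0, 0.0, 0.0344], -0.0], [[-0.0, 0.0, 0.0344], -0.0]]
```

Call:
{"api": "apply_moves", "payload": {
  "steps": [
    [[0.0455,-0.0046,-0.01],-0.177],
    [[0.0455,0.0034,-0.008],-0.177],
    [[0.0443,0.0114,0],-0.177],
    [[0.0416,0.019,0],-0.177],
    [[0.0375,0.026,0],-0.177]
  ]
}}

```text
clock: 9.18
tcp_pos: [0.5258, 0.1547, 0.1406]
ee_rot: [-180.0, 0.0, 135.5]
wrist_force: [0.7, -0.5, -1.3]
width: 0.177
finger_force: 30.0
```

Call:
{"api": "apply_moves", "payload": {
  "steps": [
    [[0.0324,0.0322,0],-0.177],
    [[0.026,0.0375,0],-0.177],
    [[0.0192,0.0415,0],-0.177],
    [[0.0116,0.0442,0],-0.177],
    [[0.0036,0.0456,0],-0.177]
  ]
}}

```text
clock: 9.8
tcp_pos: [0.525, 0.3831, 0.1403]
ee_rot: [-180.0, 0.0, -173.8]
wrist_force: [0.5, 0.9, -1.4]
width: 0.18
finger_force: 30.0
```

Call:
{"api": "apply_moves", "payload": {
  "steps": [
    [[0,0,0.04],0],
    [[0,0,0.04],0],
    [[0,0,0.04],0],
    [[0,0,0.01],0],
    [[0,0,0],0]
  ]
}}

```text
clock: 10.42
tcp_pos: [0.5246, 0.3826, 0.0107]
ee_rot: [-180.0, -0.0, -174.1]
wrist_force: [0.2, -0.5, -0.5]
width: 0.182
finger_force: 30.0
```

```bash
python3 - <<'E'
from h import *
s,p,y,c,im,d=snap("w3"); print(p,s["ee_rot"],s["q"].round(1))
E
```

```text
[0.52462663 0.3825538  0.01074762] [-1.79999588e+02 -1.67405380e-02 -1.74054938e+02] [-12.3  53.6 -42.5  92.4  43.7  51.9  24.5]
```

View pics/w3.png

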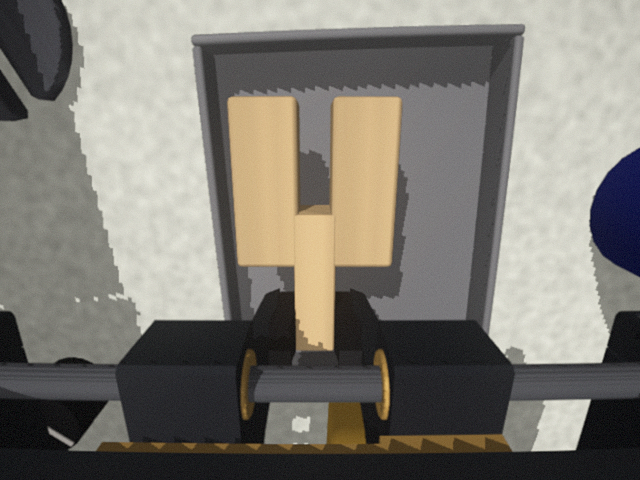

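Call:
{"api": "apply_moves", "payload": {
  "steps": [
    [[0,0.003,0],0],
    [[0,0.003,0.005],0],
    [[0,0,0.009],0],
    [[0,0,0.009],0],
    [[0,0,0],0]
  ]
}}

```text
clock: 11.1
tcp_pos: [0.5231, 0.3881, -0.0138]
ee_rot: [-179.9, -0.1, -174.0]
wrist_force: [0.4, -0.2, -1.0]
width: 0.178
finger_force: 30.0
```

Call:
{"api": "apply_moves", "payload": {
  "steps": [
    [[0,0,0.001],0],
    [[0,0,0],0],
    [[0,0,0],0],
    [[0,0,0],0],
    [[0,0,0],0]
  ]
}}

```text
clock: 11.72
tcp_pos: [0.5237, 0.3888, -0.0134]
ee_rot: [180.0, 0.0, -174.0]
wrist_force: [-0.3, -0.9, -1.1]
width: 0.175
finger_force: 30.0
```

Call:
{"api": "apply_moves", "payload": {
  "steps": [
    [[0,0,0],0],
    [[0,0,0],0],
    [[0,0,0],0],
    [[0,0,-0.03],0],
    [[0,0,-0.05],0]
  ],
  "jaw": 0.6
}}

```text
clock: 12.35
tcp_pos: [0.5227, 0.3878, 0.0658]
ee_rot: [-179.9, -0.2, -174.0]
wrist_force: [0.3, 0.7, 0.3]
width: 0.395
finger_force: 0.0
```

```bash
python3 - <<'E'
from h import *
s,p,y,c,im,d=snap("w4"); H=heights(c,d)
m=(im[...,0].astype(int)-im[...,2]>35)&(np.hypot(H[...,0]-.48,H[...,1]-.385)<.09)&(H[...,2]<.06); print("packing top z",np.percentile(H[m][:,2],[5,50,95]),H[m].mean(0), m.sum())
f=goto([.42-.058*.85-.02,.223-.058*.53-.01,.2],32+0)
E
```

```text
packing top z [0.02284451 0.02413695 0.02525655] [0.47374023 0.38290456 0.02400448] 11112
[[[0.0131, -0.0127, -0.0084], 0.179], [[0.0105, -0.0147, -0.0084], 0.179], [[0.0078, -0.0165, -0.0084], 0.179], [[0.0047, -0.0176, -0.0084], 0.179], [[0.0016, -0.0181, -0.0085], 0.179]]
[[[-0.0018, -0.0181, -0.0084], 0.179], [[-0.0049, -0.0175, -0.0084], 0.179], [[-0.008, -0.0163, -0.0084], 0.179], [[-0.0107, -0.0147, -0.0084], 0.179], [[-0.0132, -0.0125, -0.0084], 0.179]]
[[[-0.0153, -0.01, -0.0084], 0.179], [[-0.0167, -0.0071, -0.0084], 0.179], [[-0.0177, -0.004, -0.0084], 0.179], [[-0.0182, -0.0007, -0.0085], 0.179], [[-0.018, 0.0025, -0.0084], 0.179]]
```

Call:
{"api": "apply_moves", "payload": {
  "steps": [
    [[0.0131,-0.0127,-0.016],0.179],
    [[0.0105,-0.0147,-0.016],0.179],
    [[0.0078,-0.0165,-0.016],0.179],
    [[0.0047,-0.0176,-0.012],0.179],
    [[0.0016,-0.0181,-0.01],0.179]
  ]
}}

```text
clock: 13.02
tcp_pos: [0.4651, 0.3188, 0.1371]
ee_rot: [180.0, 0.0, 134.4]
wrist_force: [0.8, -0.6, -0.5]
width: 0.401
finger_force: 0.0
```

Call:
{"api": "apply_moves", "payload": {
  "steps": [
    [[-0.0018,-0.0181,-0.01],0.179],
    [[-0.0049,-0.0175,-0.01],0.179],
    [[-0.008,-0.0163,-0.01],0.179],
    [[-0.0107,-0.0147,-0.01],0.179],
    [[-0.0132,-0.0125,-0.006],0.179]
  ],
  "jaw": 0.5
}}

```text
clock: 13.65
tcp_pos: [0.4069, 0.2491, 0.1831]
ee_rot: [180.0, -0.0, 83.1]
wrist_force: [-0.4, 0.7, -1.1]
width: 0.495
finger_force: 0.0
```

Call:
{"api": "apply_moves", "payload": {
  "steps": [
    [[-0.0153,-0.01,-0.004],0.179],
    [[-0.0167,-0.0071,-0.002],0.179],
    [[-0.0177,-0.004,0],0.179],
    [[-0.0182,-0.0007,0],0.179],
    [[-0.018,0.0025,0],0.179]
  ]
}}

```text
clock: 14.28
tcp_pos: [0.3486, 0.179, 0.1886]
ee_rot: [180.0, -0.0, 31.8]
wrist_force: [-0.1, 1.2, -0.8]
width: 0.498
finger_force: 0.0
```

```bash
cat >> h.py <<'E'
def steel(im,H,xy,rad=.075):
    i=im.astype(int); m=(abs(H[...,2]-.010)<.0045)&(np.hypot(H[...,0]-xy[0],H[...,1]-xy[1])<rad)&(i.max(2)-i.min(2)<25)
    m=m&(cv2.cvtColor(im,cv2.COLOR_RGB2GRAY)<110); m=cv2.medianBlur(m.astype(np.uint8),3)
    n,l,s_,_=cv2.connectedComponentsWithStats(m); return l==1+s_[1:,4].argmax()
def find(name,xy,yaw):
    s,p,y,c,im,d=snap(name); H=heights(c,d); m=steel(im,H,xy); P=dense(m,c,.010)
    out=[(fit(P,"spacer",r,[*xy,yaw]),r) for r in (38,34,30,26)]; (q,e),r=min(out,key=lambda t:t[0][1])
    print("tcp",p.round(4),"yaw",round(y,1),"q",s["q"].round(0)); print([round(o[0][1],3) for o in out],"r",r,"pose",q.round(4),"n",m.sum(),"top z",np.median(H[m][:,2]).round(4))
    return q,c,H
def grip(q,back=.055):
    a=np.radians(q[2]); return q[:2]-back*np.array([np.cos(a),np.sin(a)])
E
python3 - <<'E'
from h import *
q,c,H=find("w5",[.42,.223],32); g=grip(q); print(g)
f=goto([*g,.05],q[2]); goto([*g,-.0195],q[2],5,frm=f)
E
```

```text
tcp [0.3486 0.179  0.1886] yaw 31.8 q [-12.   9. -24. 125.   5.  47. -97.]
[np.float64(0.018), np.float64(0.116), np.float64(0.222), np.float64(0.328)] r 38 pose [ 0.4203  0.2227 33.2068] n 5325 top z 0.0102
[0.3742429  0.19262229]
[[[0.0063, 0.0002, 0.0276], -0.006], [[0.0063, 0.0002, 0.0277], -0.006], [[0.0063, 0.0002, 0.0276], -0.006], [[0.0063, 0.0003, 0.0277], -0.006], [[0.0062, 0.0003, 0.0276], -0.006]]
[[[0.0, 0.0, 0.0139], -0.0], [[0.0, 0.0, 0.0139], -0.0], [[0.0, 0.0, 0.0139], -0.0], [[0.0, 0.0, 0.0139], -0.0], [[0.0, 0.0, 0.0139], -0.0]]
```

Call:
{"api": "apply_moves", "payload": {
  "steps": [
    [[0.0063,0.0002,0.028],-0.006],
    [[0.0063,0.0002,0.028],-0.006],
    [[0.0063,0.0002,0.028],-0.006],
    [[0.0063,0.0003,0.028],-0.006],
    [[0.0063,0.0003,0.028],-0.006]
  ]
}}

```text
clock: 14.95
tcp_pos: [0.3767, 0.1962, 0.0476]
ee_rot: [-180.0, -0.1, 34.1]
wrist_force: [0.2, -0.3, 0.6]
width: 0.5
finger_force: 0.0
```

Call:
{"api": "apply_moves", "payload": {
  "steps": [
    [[0,0,0.02],0],
    [[0,0,0.02],0],
    [[0,0,0.015],0],
    [[0,0,0.01],0],
    [[0,0,0.002],0]
  ]
}}

```text
clock: 15.58
tcp_pos: [0.3761, 0.1954, -0.0189]
ee_rot: [-180.0, 0.0, 33.9]
wrist_force: [0.0, -0.1, -0.6]
width: 0.5
finger_force: 0.0
```

Call:
{"api": "apply_moves", "payload": {
  "steps": [
    [[0,0,0],0],
    [[0,0,0],0],
    [[0,0,0],0],
    [[0,0,0],0],
    [[0,0,0],0]
  ]
}}

```text
clock: 16.2
tcp_pos: [0.3762, 0.1954, -0.0184]
ee_rot: [180.0, -0.0, 33.9]
wrist_force: [0.1, -1.0, -0.1]
width: 0.494
finger_force: 0.0
```

Call:
{"api": "apply_moves", "payload": {
  "steps": [
    [[0,0,0],0],
    [[0,0,0],0],
    [[0,0,0],0],
    [[0,0,0],0],
    [[0,0,0],0]
  ],
  "jaw": 1,
  "squeeze": 60
}}

```text
clock: 16.82
tcp_pos: [0.3762, 0.1953, -0.0185]
ee_rot: [180.0, 0.0, 33.8]
wrist_force: [-0.5, -0.1, -0.4]
width: 0.144
finger_force: 60.0
```

Call:
{"api": "apply_moves", "payload": {
  "steps": [
    [[0,0,-0.02],0],
    [[0,0,-0.04],0],
    [[0,0,-0.05],0],
    [[0,0,0],0],
    [[0,0,0],0]
  ]
}}

```text
clock: 17.45
tcp_pos: [0.3755, 0.1947, 0.0907]
ee_rot: [180.0, 0.1, 33.8]
wrist_force: [-0.5, 0.4, -2.4]
width: 0.144
finger_force: 60.0
```

```bash
python3 - <<'E'
from h import *
s,p,y,c,im,d=snap("w6"); H=heights(c,d); T=R.from_euler("xyz",s["ee_rot"],degrees=True).as_matrix(); Q=(H-p)@T
g=cv2.cvtColor(im,cv2.COLOR_RGB2GRAY)
m=(abs(Q[...,2]+.03)<.02)&(Q[...,0]>.012)&(Q[...,0]<.12)&(abs(Q[...,1])<.06); X=Q[m]; print(p,m.sum(),s["wrist_force"])
A=np.c_[X[:,:2],np.ones(len(X))]; co=np.linalg.lstsq(A,X[:,2],rcond=None)[0]; print("top plane tool z = ",co,"slopes deg",np.degrees(co[:2]), np.std(X[:,2]-A@co))
E
```

```text
[0.37550613 0.19470099 0.09073338] 25486 [-0.47358174  0.3803     -2.38978302]
top plane tool z =  [ 0.02551524  0.00086167 -0.02873781] slopes deg [1.46191572 0.04936979] 0.0009374758883006353
```

View pics/w6.png

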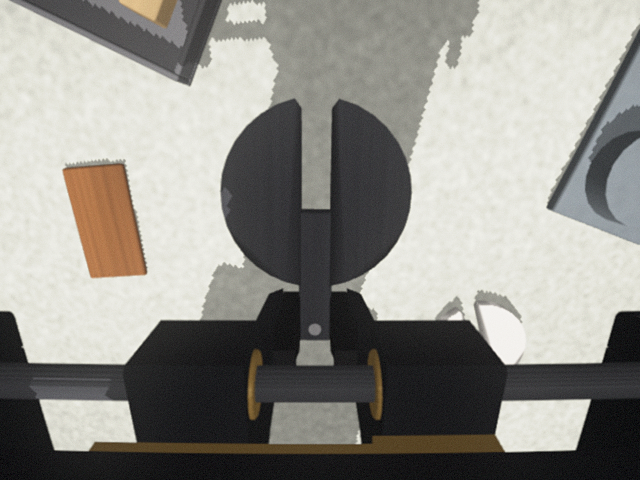

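```bash
cat >> h.py <<'E'
_s0=shape
def shape(kind,r=None):
    if kind=="head": return lambda x,y:(x*x+y*y<100)&(x<6)
    return _s0(kind,r)
def dhead(name,c,xy=(.538,.0375),yaw=0):
    z=np.load(name+".npz"); H=heights(c,z["d"]); m=(abs(H[...,2]-.098)<.006)&(np.hypot(H[...,0]-xy[0],H[...,1]-xy[1])<.02)
    P=dense(m,c,.098)
    b=min((fit(P,"head",0,[*xy,y0]) for y0 in (yaw,yaw+60,yaw-60)),key=lambda t:t[1]); return b,m.sum()
def held(name,r,s,p,c):
    """spacer in the jaws: tool-frame centre x,y and yaw offset, underside heights"""
    z=np.load(name+".npz"); H=heights(c,z["d"]); T=R.from_euler("xyz",s["ee_rot"],degrees=True).as_matrix(); Q=(H-p)@T
    m=(abs(Q[...,2]+.028)<.008)&(Q[...,0]>.012)&(Q[...,0]<.12)&(abs(Q[...,1])<.06)&(cv2.cvtColor(z["p"],cv2.COLOR_RGB2GRAY)<110)
    X=Q[m]; A=np.c_[X[:,:2],np.ones(len(X))]; co=np.linalg.lstsq(A,X[:,2],rcond=None)[0]
    w=p[2]-(co[2]+co[0]*.053)
    P=dense(m,c,w); y=s["ee_rot"][2]; a=np.radians(y); x0=p[:2]+.053*np.array([np.cos(a),np.sin(a)])
    q,e=fit(P[(P-p[:2])@[np.cos(a),np.sin(a)]>.02],"spacer",r,[*x0,y]); dq=q[:2]-p[:2]
    o=np.array([dq@[np.cos(a),np.sin(a)],dq@[np.sin(a),-np.cos(a)]]); print("held centre tool",o.round(4),"dyaw",round(q[2]-y,2),"err",round(e,3),"underside rel tcp",round(w-p[2]-.01,4),"pitch",np.degrees(co[:2]).round(2)); return o,q[2]-y
E
python3 - <<'E'
from h import *
s,p,y=st(); c=cam("wrist"); o,dy=held("w6",38,s,p,c)
# camera pose of w2: reconstruct from the tool pose then
T0=R.from_euler("xyz",s["ee_rot"],degrees=True); T2=R.from_euler("xyz",[-179.994,0.001,84.573],degrees=True); p2=np.array([.53085894,-.03575749,.03496488])
Rt=c["R"]@T0.as_matrix(); t=c["t"]+c["R"]@p   # cam<-tool
c2=dict(c); c2["R"]=Rt@T2.as_matrix().T; c2["t"]=t-c2["R"]@p2
print("head",dhead("w2",c2))
E
```

```text
held centre tool [0.0524 0.0015] dyaw -0.27 err 0.074 underside rel tcp 0.0174 pitch [1.37 0.06]
head ((array([0.53879193, 0.03841131, 1.32314225]), np.float64(0.03664921969175339)), np.int64(3326))
```

```bash
cat >> h.py <<'E'
S=np.array([.5388,.0382])
def stand(o,yaw,gap,S=S):
    a=np.radians(yaw); ux=np.array([np.cos(a),np.sin(a)]); uy=np.array([np.sin(a),-np.cos(a)])
    return S-ux*(o[0]+gap)-uy*o[1]
E
python3 - <<'E'
from h import *
t=stand([.0524,.0015],57,.062); print(t); f=goto([*t,.09],57.3); goto([*t,.018],57.3,5,frm=f)
E
```

```text
[ 0.47523529 -0.05692695]
[[[-0.0114, 0.0529, 0.0001], -0.082], [[-0.0157, 0.0519, 0.0], -0.082], [[-0.0198, 0.0503, 0.0001], -0.082], [[-0.0239, 0.0486, 0.0], -0.082], [[-0.0278, 0.0465, 0.0001], -0.082]]
[[[0.0, 0.0, 0.0144], -0.0], [[0.0, 0.0, 0.0144], -0.0], [[0.0, 0.0, 0.0144], -0.0], [[0.0, 0.0, 0.0144], -0.0], [[0.0, 0.0, 0.0144], -0.0]]
```

Call:
{"api": "apply_moves", "payload": {
  "steps": [
    [[-0.0114,0.0529,0],-0.082],
    [[-0.0157,0.0519,0],-0.082],
    [[-0.0198,0.0503,0],-0.082],
    [[-0.0239,0.0486,0],-0.082],
    [[-0.0278,0.0465,0],-0.082]
  ]
}}

```text
clock: 18.12
tcp_pos: [0.4756, -0.0576, 0.0897]
ee_rot: [-179.8, 0.1, 57.5]
wrist_force: [2.0, 1.2, -2.4]
width: 0.149
finger_force: 60.0
```

Call:
{"api": "apply_moves", "payload": {
  "steps": [
    [[0,0,0.02],0],
    [[0,0,0.02],0],
    [[0,0,0.02],0],
    [[0,0,0.011],0],
    [[0,0,0],0]
  ]
}}

```text
clock: 18.75
tcp_pos: [0.4752, -0.0558, 0.0192]
ee_rot: [-179.8, 0.1, 57.4]
wrist_force: [0.6, -1.0, -2.7]
width: 0.143
finger_force: 60.0
```

Call:
{"api": "apply_moves", "payload": {
  "steps": [
    [[0,0,0],0],
    [[0,0,0],0],
    [[0,0,0],0],
    [[0,0,0],0],
    [[0,0,0],0]
  ]
}}

```text
clock: 19.38
tcp_pos: [0.4765, -0.0562, 0.0206]
ee_rot: [180.0, -0.0, 57.3]
wrist_force: [1.0, -0.2, -3.3]
width: 0.147
finger_force: 60.0
```

```bash
python3 - <<'E'
from h import *
s,p,y,c,im,d=snap("w7"); print(p,s["ee_rot"],s["wrist_force"],s["width"])
o,dy=held("w7",38,s,p,c); print("head",dhead("w7",c))
E
```

```text
[ 0.47647165 -0.05618004  0.02061934] [ 1.79990242e+02 -1.94692410e-03  5.73374765e+01] [ 0.99112575 -0.17550612 -3.32915123] 0.14739958818524315
held centre tool [0.0521 0.0015] dyaw 0.36 err 0.076 underside rel tcp 0.0174 pitch [1.26 0.08]
head ((array([ 0.5336791,  0.0319986, 31.2763402]), np.float64(0.5562130808830261)), np.int64(1156))
```

View pics/w7.png

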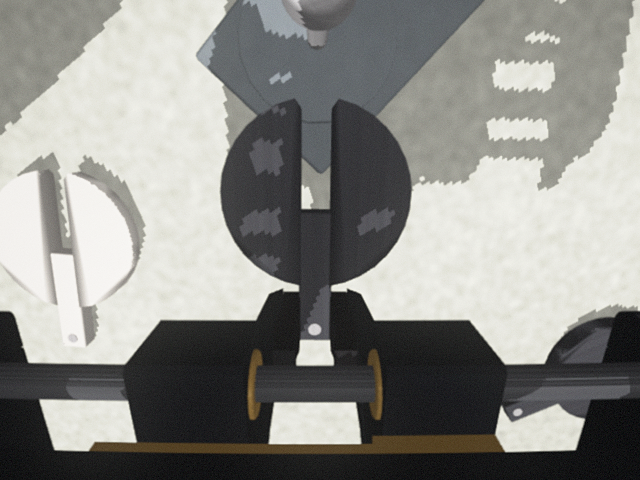

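Call:
{"api": "apply_moves", "payload": {
  "steps": [
    [[0.005,0,0.004],0],
    [[0.012,0,0],0],
    [[0.012,0,0],0],
    [[0.012,0,0],0],
    [[0.004,0,0],0]
  ]
}}

```text
clock: 20.05
tcp_pos: [0.5015, -0.0168, 0.0166]
ee_rot: [180.0, -0.0, 57.4]
wrist_force: [-0.8, -0.0, -2.7]
width: 0.143
finger_force: 60.0
```

Call:
{"api": "apply_moves", "payload": {
  "steps": [
    [[0.005,0,0],0],
    [[0.005,0,0],0],
    [[0.004,0,0],0],
    [[0.002,0,0],0],
    [[0,0,0],0]
  ]
}}

```text
clock: 20.68
tcp_pos: [0.5094, -0.0047, 0.0165]
ee_rot: [-180.0, 0.0, 57.3]
wrist_force: [0.1, -0.4, -2.4]
width: 0.148
finger_force: 60.0
```

Call:
{"api": "apply_moves", "payload": {
  "steps": [
    [[0.0005,0,0],0],
    [[0,0,0],0],
    [[0,0,0],0],
    [[0,0,0],0],
    [[0,0,0],0]
  ]
}}

```text
clock: 21.3
tcp_pos: [0.5096, -0.0044, 0.0165]
ee_rot: [180.0, 0.0, 57.3]
wrist_force: [0.7, 0.2, -2.4]
width: 0.144
finger_force: 60.0
```

```bash
python3 - <<'E'
from h import *
s,p,y,c,im,d=snap("w8"); print(p,s["ee_rot"],s["wrist_force"],s["width"])
a=np.radians(y); dq=S-p[:2]; print("stem in tool",dq@[np.cos(a),np.sin(a)],dq@[np.sin(a),-np.cos(a)])
o,dy=held("w8",38,s,p,c); print("head",dhead("w8",c))
E
```

```text
[ 0.50962599 -0.00437815  0.01652675] [1.79999064e+02 6.85471369e-06 5.73382976e+01] [ 0.67485537  0.20424313 -2.4101659 ] 0.1437348740128172
stem in tool 0.051589901156746755 0.001582291203782886
held centre tool [0.052  0.0016] dyaw 0.18 err 0.17 underside rel tcp 0.0174 pitch [1.31 0.07]
head ((array([0.53869003, 0.03746929, 0.1777314 ]), np.float64(0.04974270984530449)), np.int64(4055))
```

View pics/w8.png

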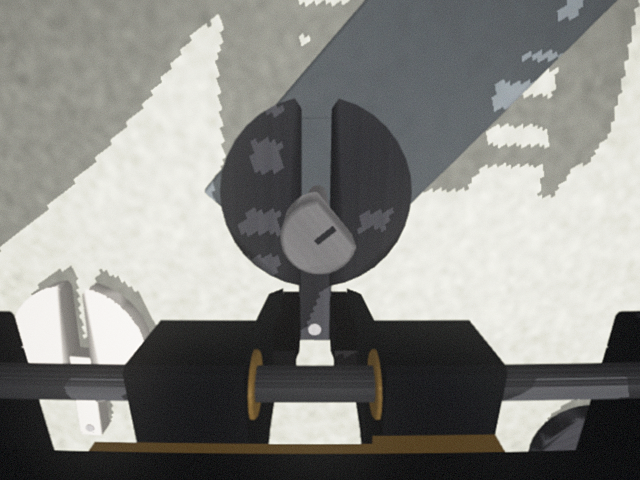

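Call:
{"api": "apply_moves", "payload": {
  "steps": [
    [[0.0005,0,0.001],0],
    [[0,0,0.001],0],
    [[0,0,0.001],0],
    [[0,0,0.0005],0],
    [[0,0,0],0]
  ]
}}

```text
clock: 21.98
tcp_pos: [0.5099, -0.004, 0.013]
ee_rot: [-180.0, 0.0, 57.3]
wrist_force: [-0.1, 0.2, -2.0]
width: 0.144
finger_force: 60.0
```

Call:
{"api": "apply_moves", "payload": {
  "steps": [
    [[0,0,0],0],
    [[0,0,0],0],
    [[0,0,0],0],
    [[0,0,0],0],
    [[0,0,0],0]
  ],
  "jaw": 0.7
}}

```text
clock: 22.6
tcp_pos: [0.5099, -0.0039, 0.013]
ee_rot: [180.0, -0.0, 57.3]
wrist_force: [0.5, 0.3, 0.6]
width: 0.303
finger_force: 0.0
```

Call:
{"api": "apply_moves", "payload": {
  "steps": [
    [[-0.01,0,0],0],
    [[-0.02,0,-0.01],0],
    [[-0.02,0,-0.03],0],
    [[-0.02,0,-0.05],0],
    [[0,0,-0.05],0]
  ]
}}

```text
clock: 23.22
tcp_pos: [0.4701, -0.0652, 0.1539]
ee_rot: [-179.9, 0.1, 57.2]
wrist_force: [0.6, -0.1, -0.1]
width: 0.301
finger_force: 0.0
```

```bash
cat >> h.py <<'E'
def stack(name,c,z,r,yaw,S=S):
    """pose of the plate on the stem whose top is at z"""
    q=np.load(name+".npz"); H=heights(c,q["d"]); m=(abs(H[...,2]-z)<.004)&(np.hypot(H[...,0]-S[0],H[...,1]-S[1])<.075)
    P=dense(m,c,z); f,e=fit(P,"spacer",r,[*S,yaw]); X=H[m]; A=np.c_[X[:,:2]-S,np.ones(len(X))]; co=np.linalg.lstsq(A,X[:,2],rcond=None)[0]
    print("stack",f.round(4),"err",round(e,3),"n",m.sum(),"z",co[2].round(4),"tilt",np.degrees(co[:2]).round(2))
E
python3 - <<'E'
from h import *
s,p,y,c,im,d=snap("w9"); print(p,s["wrist_force"]); stack("w9",c,.04,38,57); print("head",dhead("w9",c))
# next: b
goto([.50,-.20,.2],0)
E
```

```text
[ 0.47012702 -0.06515007  0.15389816] [ 0.55866187 -0.13401189 -0.1167202 ]
stack [5.38500e-01 3.85000e-02 5.69716e+01] err 0.04 n 8779 z 0.0402 tilt [-0.01  0.01]
head ((array([0.53776575, 0.03644547, 0.83913468]), np.float64(0.06598984450101852)), np.int64(962))
[[[-0.01, 0.0095, -0.004], 0.1], [[-0.0091, 0.0104, -0.004], 0.1], [[-0.0079, 0.0113, -0.0041], 0.1], [[-0.0068, 0.012, -0.004], 0.1], [[-0.0056, 0.0127, -0.004], 0.1]]
[[[-0.0042, 0.0131, -0.004], 0.1], [[-0.003, 0.0135, -0.0041], 0.1], [[-0.0015, 0.0137, -0.004], 0.1], [[-0.0002, 0.0138, -0.004], 0.1], [[0.0011, 0.0138, -0.004], 0.1]]
```

```bash
python3 - <<'E'
from h import *
goto([.52,-.186,.19],-9)
E
```

```text
[[[-0.0078, 0.0104, -0.003], 0.116], [[-0.0065, 0.0112, -0.003], 0.116], [[-0.0052, 0.0119, -0.0031], 0.116], [[-0.0037, 0.0125, -0.003], 0.116], [[-0.0024, 0.0128, -0.003], 0.116]]
[[[-0.0008, 0.0129, -0.003], 0.116], [[0.0007, 0.013, -0.0031], 0.116], [[0.0022, 0.0128, -0.003], 0.116], [[0.0036, 0.0125, -0.003], 0.116], [[0.005, 0.012, -0.003], 0.116]]
```

Call:
{"api": "apply_moves", "payload": {
  "steps": [
    [[-0.0078,0.0104,-0.006],0.116],
    [[-0.0065,0.0112,-0.006],0.116],
    [[-0.0052,0.0119,-0.006],0.116],
    [[-0.0037,0.0125,-0.006],0.116],
    [[-0.0024,0.0128,-0.006],0.116]
  ],
  "jaw": 0.55
}}

```text
clock: 23.9
tcp_pos: [0.4944, -0.1246, 0.1828]
ee_rot: [180.0, 0.0, 23.9]
wrist_force: [0.5, -0.9, 0.6]
width: 0.447
finger_force: 0.0
```

Call:
{"api": "apply_moves", "payload": {
  "steps": [
    [[-0.0008,0.0129,0],0.116],
    [[0.0007,0.013,0],0.116],
    [[0.0022,0.0128,0],0.116],
    [[0.0036,0.0125,0],0.116],
    [[0.005,0.012,0],0.116]
  ]
}}

```text
clock: 24.52
tcp_pos: [0.5169, -0.1855, 0.1826]
ee_rot: [180.0, 0.0, -9.4]
wrist_force: [0.7, -0.9, -0.2]
width: 0.454
finger_force: 0.0
```

Call:
{"api": "apply_moves", "payload": {
  "steps": [
    [[0,0,0],0],
    [[0,0,0],0],
    [[0,0,0],0],
    [[0,0,0],0],
    [[0,0,0],0]
  ]
}}

```text
clock: 25.15
tcp_pos: [0.5175, -0.1844, 0.183]
ee_rot: [-180.0, -0.0, -9.1]
wrist_force: [-0.4, -1.3, -0.5]
width: 0.452
finger_force: 0.0
```

```bash
python3 - <<'E'
from h import *
q,c,H=find("w10",[.594,-.199],-9); g=grip(q); print(g)
f=goto([*g,.04],q[2])
E
```

```text
tcp [ 0.5175 -0.1844  0.183 ] yaw -9.1 q [ 23.  24. -11. 105.   6.  52. -89.]
[np.float64(0.103), np.float64(0.017), np.float64(0.122), np.float64(0.234)] r 34 pose [ 0.5933 -0.2052 -5.3526] n 4316 top z 0.0102
[ 0.53854194 -0.20009774]
[[[0.0046, 0.0024, 0.0286], -0.013], [[0.0046, 0.0025, 0.0286], -0.013], [[0.0046, 0.0025, 0.0286], -0.013], [[0.0046, 0.0026, 0.0286], -0.013], [[0.0045, 0.0027, 0.0287], -0.013]]
```

Call:
{"api": "apply_moves", "payload": {
  "steps": [
    [[0.0046,0.0025,0.0286],-0.013],
    [[0.0046,0.0025,0.0286],-0.013],
    [[0.0046,0.0025,0.0286],-0.013],
    [[0.0046,0.0026,0.0286],-0.013],
    [[0.0045,0.0027,0.0287],-0.013]
  ]
}}

```text
clock: 25.82
tcp_pos: [0.5388, -0.2004, 0.039]
ee_rot: [180.0, -0.0, -5.4]
wrist_force: [0.0, 0.2, 0.1]
width: 0.447
finger_force: 0.0
```

Call:
{"api": "apply_moves", "payload": {
  "steps": [
    [[0,0,0.02],0],
    [[0,0,0.02],0],
    [[0,0,0.012],0],
    [[0,0,0.0065],0],
    [[0,0,0],0]
  ]
}}

```text
clock: 26.45
tcp_pos: [0.5385, -0.2003, -0.0186]
ee_rot: [180.0, 0.0, -5.4]
wrist_force: [-0.3, 0.0, -0.2]
width: 0.448
finger_force: 0.0
```

Call:
{"api": "apply_moves", "payload": {
  "steps": [
    [[0,0,0],0],
    [[0,0,0],0],
    [[0,0,0],0],
    [[0,0,0],0],
    [[0,0,0],0]
  ],
  "jaw": 1
}}

```text
clock: 27.08
tcp_pos: [0.5388, -0.2004, -0.0182]
ee_rot: [180.0, -0.0, -5.4]
wrist_force: [-0.6, 1.3, 5.2]
width: 0.146
finger_force: 60.0
```

Call:
{"api": "apply_moves", "payload": {
  "steps": [
    [[0,0,-0.02],0],
    [[0,0,-0.04],0],
    [[0,0,-0.05],0],
    [[0,0,0],0],
    [[0,0,0],0]
  ]
}}

```text
clock: 27.7
tcp_pos: [0.5377, -0.2002, 0.0913]
ee_rot: [-180.0, 0.1, -5.4]
wrist_force: [-0.6, -0.4, -2.5]
width: 0.146
finger_force: 60.0
```

```bash
python3 - <<'E'
from h import *
s,p,y,c,im,d=snap("w11"); print(p,y,s["width"],s["finger_force"],s["q"].round()); o,dy=held("w11",34,s,p,c)
for Y in (-33,147): 
    t=stand(o,Y,.058); print(Y,t); f=goto([*t,.10],Y-dy)
E
```

```text
[ 0.53772169 -0.20023998  0.091251  ] -5.401402625831579 0.14577537077714975 59.98906373977661 [ 24.  33. -11. 105.   8.  43. -87.]
held centre tool [0.0549 0.0002] dyaw -0.23 err 0.075 underside rel tcp 0.0173 pitch [ 1.29 -0.06]
-33 [0.44427231 0.0998757 ]
[[[-0.0121, -0.029, -0.001], 0.048], [[-0.0134, -0.0284, -0.0009], 0.048], [[-0.0148, -0.0277, -0.001], 0.048], [[-0.0161, -0.0269, -0.0009], 0.048], [[-0.0174, -0.0262, -0.001], 0.048]]
[[[-0.0186, -0.0253, -0.0009], 0.048], [[-0.0197, -0.0244, -0.001], 0.048], [[-0.021, -0.0234, -0.0009], 0.048], [[-0.022, -0.0224, -0.001], 0.048], [[-0.023, -0.0213, -0.0009], 0.048]]
147 [ 0.63332769 -0.0234757 ]
[[[0.0053, -0.0123, -0.0006], -0.178], [[0.0073, -0.0112, -0.0007], -0.178], [[0.0093, -0.0097, -0.0006], -0.178], [[0.0108, -0.008, -0.0006], -0.178], [[0.012, -0.0059, -0.0007], -0.178]]
[[[0.0129, -0.0037, -0.0006], -0.178], [[0.0133, -0.0013, -0.0006], -0.178], [[0.0134, 0.001, -0.0007], -0.178], [[0.0129, 0.0033, -0.0006], -0.178], [[0.0122, 0.0057, -0.0006], -0.178]]
[[[0.011, 0.0076, -0.0007], -0.178], [[0.0095, 0.0095, -0.0006], -0.178], [[0.0076, 0.011, -0.0006], -0.178], [[0.0056, 0.0122, -0.0007], -0.178], [[0.0033, 0.013, -0.0006], -0.178]]
```

Call:
{"api": "apply_moves", "payload": {
  "steps": [
    [[0.0053,-0.0123,-0.002],-0.178],
    [[0.0073,-0.0112,-0.002],-0.178],
    [[0.0093,-0.0097,-0.002],-0.178],
    [[0.0108,-0.008,-0.002],-0.178],
    [[0.012,-0.0059,-0.001],-0.178]
  ]
}}

```text
clock: 28.38
tcp_pos: [0.5693, -0.1408, 0.0987]
ee_rot: [-179.8, 0.1, 45.9]
wrist_force: [-1.6, -0.3, -2.4]
width: 0.145
finger_force: 60.0
```

Call:
{"api": "apply_moves", "payload": {
  "steps": [
    [[0.0129,-0.0037,0],-0.178],
    [[0.0133,-0.0013,0],-0.178],
    [[0.0134,0.001,0],-0.178],
    [[0.0129,0.0033,0],-0.178],
    [[0.0122,0.0057,0],-0.178]
  ]
}}

```text
clock: 29.0
tcp_pos: [0.6012, -0.082, 0.0986]
ee_rot: [-179.8, -0.1, 96.9]
wrist_force: [-0.2, 0.4, -2.5]
width: 0.146
finger_force: 60.0
```

Call:
{"api": "apply_moves", "payload": {
  "steps": [
    [[0.011,0.0076,0],-0.178],
    [[0.0095,0.0095,0],-0.178],
    [[0.0076,0.011,0],-0.178],
    [[0.0056,0.0122,0],-0.178],
    [[0.0033,0.013,0],-0.178]
  ]
}}

```text
clock: 29.62
tcp_pos: [0.6331, -0.0232, 0.0985]
ee_rot: [-179.9, -0.2, 147.9]
wrist_force: [0.0, -0.4, -2.4]
width: 0.146
finger_force: 60.0
```

Call:
{"api": "apply_moves", "payload": {
  "steps": [
    [[0,0,0.02],0],
    [[0,0,0.02],0],
    [[0,0,0.02],0],
    [[0,0,0],0],
    [[0,0,0],0]
  ]
}}

```text
clock: 30.25
tcp_pos: [0.6343, -0.0234, 0.0406]
ee_rot: [180.0, 0.0, 147.6]
wrist_force: [0.6, -0.2, -2.4]
width: 0.142
finger_force: 60.0
```

```bash
cat >> h.py <<'E'
def chk(name,r,ztop=None):
    s,p,y,c,im,d=snap(name); print(p.round(4),np.round(s["ee_rot"],1),s["wrist_force"].round(1),round(s["width"],3),round(s["finger_force"]),"q7",round(s["q"][6]))
    o,dy=held(name,r,s,p,c); a=np.radians(y); dq=S-p[:2]; print("stem in tool",(dq@[np.cos(a),np.sin(a)]).round(4),(dq@[np.sin(a),-np.cos(a)]).round(4))
E
python3 -c "
from h import *
chk('w12',34)"
```

```text
[ 0.6343 -0.0234  0.0406] [180.    0.  147.6] [ 0.6 -0.2 -2.4] 0.142 60 q7 25
held centre tool [ 0.0533 -0.0003] dyaw 0.74 err 0.079 underside rel tcp 0.0172 pitch [ 1.2  -0.08]
stem in tool 0.1137 0.0007
```

View pics/w12.png

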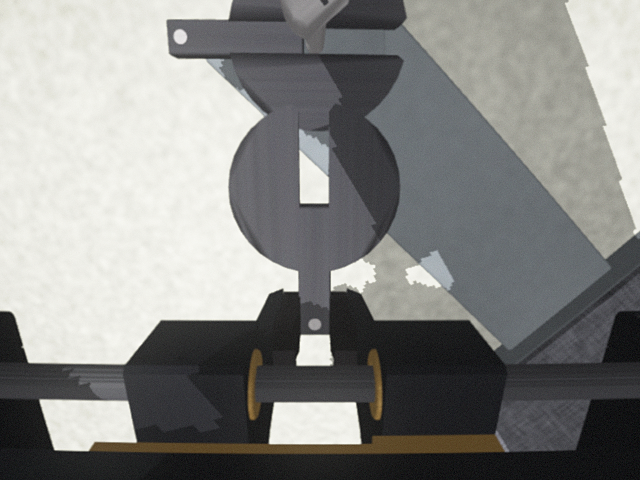

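Call:
{"api": "apply_moves", "payload": {
  "steps": [
    [[0.004,0.0005,0.008],0],
    [[0.008,0,0.006],0],
    [[0.012,0,0],0],
    [[0.012,0,0],0],
    [[0.008,0,0],0]
  ]
}}

```text
clock: 30.92
tcp_pos: [0.5964, 0.0014, 0.0267]
ee_rot: [180.0, -0.0, 147.6]
wrist_force: [-0.6, 0.7, -2.8]
width: 0.145
finger_force: 60.0
```

Call:
{"api": "apply_moves", "payload": {
  "steps": [
    [[0.005,0,0],0],
    [[0.005,0,0],0],
    [[0.004,0,0],0],
    [[0.0015,0,0],0],
    [[0,0,0],0]
  ]
}}

```text
clock: 31.55
tcp_pos: [0.5842, 0.0088, 0.0264]
ee_rot: [180.0, 0.0, 147.6]
wrist_force: [0.1, 0.0, -2.2]
width: 0.146
finger_force: 60.0
```

Call:
{"api": "apply_moves", "payload": {
  "steps": [
    [[0.0005,0,0],0],
    [[0,0,0],0],
    [[0,0,0],0],
    [[0,0,0],0],
    [[0,0,0],0]
  ]
}}

```text
clock: 32.17
tcp_pos: [0.5837, 0.0091, 0.0264]
ee_rot: [-180.0, 0.0, 147.6]
wrist_force: [0.2, -1.0, -2.3]
width: 0.143
finger_force: 60.0
```

```bash
python3 -c "
from h import *
chk('w13',34)"
```

```text
[0.5837 0.0091 0.0264] [-180.     0.   147.6] [ 0.2 -1.  -2.3] 0.143 60 q7 18
held centre tool [0.053 0.   ] dyaw 1.59 err 0.148 underside rel tcp 0.0172 pitch [ 1.2  -0.08]
stem in tool 0.0535 0.0005
```

Call:
{"api": "apply_moves", "payload": {
  "steps": [
    [[0,0,0.001],0],
    [[0,0,0.001],0],
    [[0,0,0.001],0],
    [[0,0,0],0],
    [[0,0,0],0]
  ]
}}

```text
clock: 32.85
tcp_pos: [0.5837, 0.0091, 0.0234]
ee_rot: [-180.0, -0.0, 147.6]
wrist_force: [0.6, 0.3, -1.5]
width: 0.143
finger_force: 60.0
```

Call:
{"api": "apply_moves", "payload": {
  "steps": [
    [[0,0,0],0],
    [[0,0,0],0],
    [[0,0,0],0],
    [[0,0,0],0],
    [[0,0,0],0]
  ],
  "jaw": 0.7
}}

```text
clock: 33.48
tcp_pos: [0.5838, 0.0091, 0.0234]
ee_rot: [180.0, 0.0, 147.6]
wrist_force: [0.2, -0.4, -0.4]
width: 0.298
finger_force: 0.0
```

Call:
{"api": "apply_moves", "payload": {
  "steps": [
    [[-0.01,0,0],0],
    [[-0.02,0,-0.01],0],
    [[-0.02,0,-0.04],0],
    [[-0.01,0,-0.05],0],
    [[0,0,-0.05],0]
  ]
}}

```text
clock: 34.1
tcp_pos: [0.6353, -0.0243, 0.1748]
ee_rot: [180.0, 0.0, 147.5]
wrist_force: [0.5, -1.4, -0.6]
width: 0.303
finger_force: 0.0
```

```bash
python3 - <<'E'
from h import *
s,p,y,c,im,d=snap("w14"); print(p,s["wrist_force"]); stack("w14",c,.05,34,147.8); print("head",dhead("w14",c))
p,d=camera("top"); np.savez("top1.npz",p=p,d=d); c=cam("top"); H=heights(c,d)
for xy,yaw in (((.484,-.337),150),((.484,-.337),-30),((.40,-.21),-30),((.40,-.21),150)):
    m=steel(p,H,xy,.06); P=dense(m,c,.01); print(m.sum(),[(r,[fit(P,"spacer",r,[*xy,yaw+k]) for k in (0,60,-60)]) for r in (30 if xy[0]>.45 else 26,)])
E
```

```text
[ 0.63530617 -0.02433081  0.17484374] [ 0.50939018 -1.38297096 -0.6425648 ]
stack [5.388000e-01 3.720000e-02 1.478511e+02] err 0.043 n 6383 z 0.0503 tilt [0.02 0.02]
head ((array([0.53868128, 0.03755022, 0.40600952]), np.float64(0.056218065321445465)), np.int64(761))
41 [(30, [(array([  0.48753059,  -0.3399084 , 153.43895216]), np.float64(0.8203100562095642)), (array([  0.48954328,  -0.33750968, 213.90626072]), np.float64(0.8203668594360352)), (array([ 0.48848573, -0.3445006 , 76.26533033]), np.float64(0.8204236626625061))])]
41 [(30, [(array([  0.49808419,  -0.34142288, -33.6820685 ]), np.float64(0.8205938339233398)), (array([ 0.49289753, -0.34256475,  4.79657901]), np.float64(0.8205938339233398)), (array([   0.48350764,   -0.34149995, -130.90134445]), np.float64(0.8203668594360352))])]
208 [(26, [(array([  0.40550066,  -0.21249308, -23.11876447]), np.float64(0.2394171953201294)), (array([  0.40577378,  -0.21254687, -23.21446461]), np.float64(0.2404472976922989)), (array([  0.40341226,  -0.21061984, -59.00672949]), np.float64(0.4268883168697357))])]
208 [(26, [(array([  0.38489341,  -0.19103853, 159.75436988]), np.float64(0.3880064785480499)), (array([ 4.05512108e-01, -2.12436105e-01,  3.36818472e+02]), np.float64(0.23987218737602234)), (array([  0.39005503,  -0.19380498, 104.45313907]), np.float64(0.4623600244522095))])]
```

```bash
python3 - <<'E'
from h import *
goto([.423,-.300,.19],-32)
E
```

```text
[[[0.0016, -0.0175, -0.0005], 0.157], [[-0.0011, -0.0175, -0.0006], 0.157], [[-0.0038, -0.0171, -0.0005], 0.157], [[-0.0065, -0.0164, -0.0005], 0.157], [[-0.0089, -0.0151, -0.0006], 0.157]]
[[[-0.0112, -0.0135, -0.0005], 0.157], [[-0.0131, -0.0117, -0.0005], 0.157], [[-0.0148, -0.0094, -0.0006], 0.157], [[-0.0161, -0.007, -0.0005], 0.157], [[-0.017, -0.0044, -0.0005], 0.157]]
[[[-0.0175, -0.0017, -0.0006], 0.157], [[-0.0175, 0.001, -0.0005], 0.157], [[-0.0172, 0.0038, -0.0005], 0.157], [[-0.0163, 0.0063, -0.0006], 0.157], [[-0.0152, 0.0089, -0.0005], 0.157]]
[[[-0.0136, 0.0111, -0.0005], 0.157], [[-0.0116, 0.0131, -0.0006], 0.157], [[-0.0095, 0.0148, -0.0005], 0.157], [[-0.0071, 0.0161, -0.0005], 0.157], [[-0.0045, 0.0169, -0.0006], 0.157]]
```

Call:
{"api": "apply_moves", "payload": {
  "steps": [
    [[0.0016,-0.0175,-0.002],0.157],
    [[-0.0011,-0.0175,-0.002],0.157],
    [[-0.0038,-0.0171,0],0.157],
    [[-0.0065,-0.0164,0],0.157],
    [[-0.0089,-0.0151,0],0.157]
  ],
  "jaw": 0.55
}}

```text
clock: 34.83
tcp_pos: [0.5801, -0.0933, 0.1767]
ee_rot: [-180.0, -0.0, 102.3]
wrist_force: [-0.4, -0.7, 0.3]
width: 0.448
finger_force: 0.0
```

Call:
{"api": "apply_moves", "payload": {
  "steps": [
    [[-0.0112,-0.0135,0],0.157],
    [[-0.0131,-0.0117,0],0.157],
    [[-0.0148,-0.0094,0],0.157],
    [[-0.0161,-0.007,0],0.157],
    [[-0.017,-0.0044,0],0.157]
  ]
}}

```text
clock: 35.45
tcp_pos: [0.5261, -0.1625, 0.1768]
ee_rot: [-180.0, 0.0, 57.3]
wrist_force: [0.0, -0.3, -0.3]
width: 0.45
finger_force: 0.0
```

Call:
{"api": "apply_moves", "payload": {
  "steps": [
    [[-0.0175,-0.0017,0],0.157],
    [[-0.0175,0.001,0],0.157],
    [[-0.0172,0.0038,0],0.157],
    [[-0.0163,0.0063,0],0.157],
    [[-0.0152,0.0089,0],0.157]
  ]
}}

```text
clock: 36.08
tcp_pos: [0.472, -0.2315, 0.1769]
ee_rot: [-180.0, 0.0, 12.4]
wrist_force: [0.2, -0.5, -0.1]
width: 0.449
finger_force: 0.0
```

Call:
{"api": "apply_moves", "payload": {
  "steps": [
    [[-0.0136,0.0111,0],0.157],
    [[-0.0116,0.0131,0],0.157],
    [[-0.0095,0.0148,0],0.157],
    [[-0.0071,0.0161,0],0.157],
    [[-0.0045,0.0169,0],0.157]
  ]
}}

```text
clock: 36.7
tcp_pos: [0.4179, -0.3006, 0.1769]
ee_rot: [180.0, 0.0, -32.6]
wrist_force: [-0.6, 0.4, 1.0]
width: 0.449
finger_force: 0.0
```

Call:
{"api": "apply_moves", "payload": {
  "steps": [
    [[0,0,0],0],
    [[0,0,0],0],
    [[0,0,0],0],
    [[0,0,0],0],
    [[0,0,0],0]
  ]
}}

```text
clock: 37.33
tcp_pos: [0.4186, -0.2997, 0.1774]
ee_rot: [-180.0, 0.0, -32.3]
wrist_force: [0.3, -1.0, -0.2]
width: 0.45
finger_force: 0.0
```

```bash
python3 - <<'E'
from h import *
q,c,H=find("w15",[.487,-.34],-32); g=grip(q); print(g)
f=goto([*g,.04],q[2])
E
```

```text
tcp [ 0.4186 -0.2997  0.1774] yaw -32.3 q [ 39.  21. -10. 110.   5.  49. -96.]
[np.float64(0.206), np.float64(0.111), np.float64(0.023), np.float64(0.137)] r 30 pose [  0.4878  -0.3374 -32.3254] n 3587 top z 0.0102
[ 0.44130673 -0.30799883]
[[[0.0047, -0.001, 0.0275], 0.0], [[0.0048, -0.0011, 0.0275], 0.0], [[0.0047, -0.001, 0.0275], 0.0], [[0.0047, -0.001, 0.0274], 0.0], [[0.0047, -0.0011, 0.0275], 0.0]]
```

Call:
{"api": "apply_moves", "payload": {
  "steps": [
    [[0.0047,-0.001,0.0275],0],
    [[0.0047,-0.001,0.0275],0],
    [[0.0047,-0.001,0.0275],0],
    [[0.0047,-0.001,0.0275],0],
    [[0.0047,-0.001,0.0275],0]
  ]
}}

```text
clock: 38.0
tcp_pos: [0.4413, -0.3084, 0.0391]
ee_rot: [-180.0, -0.0, -32.3]
wrist_force: [-0.1, 0.7, 0.3]
width: 0.449
finger_force: 0.0
```

Call:
{"api": "apply_moves", "payload": {
  "steps": [
    [[0,0,0.02],0],
    [[0,0,0.02],0],
    [[0,0,0.012],0],
    [[0,0,0.0065],0],
    [[0,0,0],0]
  ]
}}

```text
clock: 38.62
tcp_pos: [0.441, -0.3082, -0.0186]
ee_rot: [180.0, 0.0, -32.3]
wrist_force: [0.1, -0.4, -0.2]
width: 0.454
finger_force: 0.0
```

Call:
{"api": "apply_moves", "payload": {
  "steps": [
    [[0,0,0],0],
    [[0,0,0],0],
    [[0,0,0],0],
    [[0,0,0],0],
    [[0,0,0],0]
  ],
  "jaw": 1
}}

```text
clock: 39.25
tcp_pos: [0.4412, -0.3084, -0.0182]
ee_rot: [180.0, -0.0, -32.3]
wrist_force: [-0.5, -0.4, 4.9]
width: 0.146
finger_force: 60.0
```

Call:
{"api": "apply_moves", "payload": {
  "steps": [
    [[0,0,-0.02],0],
    [[0,0,-0.04],0],
    [[0,0,-0.05],0],
    [[0,0,-0.02],0],
    [[0,0,0],0]
  ]
}}

```text
clock: 39.88
tcp_pos: [0.4419, -0.3088, 0.1135]
ee_rot: [180.0, -0.2, -32.3]
wrist_force: [0.4, 0.7, -1.4]
width: 0.145
finger_force: 60.0
```

```bash
python3 - <<'E'
from h import *
s,p,y,c,im,d=snap("w16"); print(p,y,s["width"],s["finger_force"],s["q"].round()); o,dy=held("w16",30,s,p,c)
t=stand(o,-33,.056); print(t); f=goto([.40,0,.12],-33-dy);goto([*t,.12],-33-dy,frm=f)
E
```

```text
[ 0.44186602 -0.30884654  0.11352355] -32.336206625879036 0.14488639312977755 59.998319149017334 [ 37.  28.  -9. 109.   6.  43. -98.]
held centre tool [ 0.0551 -0.    ] dyaw -0.44 err 0.093 underside rel tcp 0.0176 pitch [ 1.02 -0.01]
[0.44557246 0.09871848]
[[[-0.0199, -0.0239, -0.0008], 0.0], [[-0.02, -0.0238, -0.0008], 0.0], [[-0.02, -0.0239, -0.0008], 0.0], [[-0.0199, -0.0238, -0.0008], 0.0], [[-0.02, -0.0238, -0.0008], 0.0]]
[[[-0.02, -0.0239, -0.0008], 0.0], [[-0.02, -0.0238, -0.0008], 0.0], [[-0.02, -0.0238, -0.0008], 0.0], [[-0.0201, -0.0238, -0.0008], 0.0], [[-0.02, -0.0238, -0.0008], 0.0]]
[[[-0.0029, -0.0215, -0.0], -0.0], [[-0.003, -0.0216, -0.0], -0.0], [[-0.0029, -0.0215, -0.0], -0.0], [[-0.003, -0.0216, -0.0], -0.0], [[-0.0029, -0.0215, -0.0], -0.0]]
```

Call:
{"api": "apply_moves", "payload": {
  "steps": [
    [[-0.0215,-0.0346,0],0],
    [[-0.0215,-0.0346,0],0],
    [[-0.0215,-0.0346,0],0],
    [[-0.0215,-0.0346,0],0],
    [[-0.0215,-0.0346,0],0]
  ]
}}

```text
clock: 40.55
tcp_pos: [0.4413, -0.103, 0.1102]
ee_rot: [179.9, 0.1, -32.3]
wrist_force: [0.8, -0.5, -1.4]
width: 0.145
finger_force: 60.0
```

Call:
{"api": "apply_moves", "payload": {
  "steps": [
    [[-0.0215,-0.0346,0],0],
    [[-0.0215,-0.0346,0],0],
    [[-0.0215,-0.0346,0],0],
    [[-0.0215,-0.0346,0],0],
    [[-0.0215,-0.0346,0],0]
  ]
}}

```text
clock: 41.18
tcp_pos: [0.443, 0.1001, 0.1102]
ee_rot: [179.9, 0.1, -32.3]
wrist_force: [0.3, -0.1, -0.8]
width: 0.144
finger_force: 60.0
```

Call:
{"api": "apply_moves", "payload": {
  "steps": [
    [[0,0,0.02],0],
    [[0,0,0.02],0],
    [[0,0,0.02],0],
    [[0,0,0],0],
    [[0,0,0],0]
  ]
}}

```text
clock: 41.8
tcp_pos: [0.4441, 0.0991, 0.0514]
ee_rot: [180.0, 0.0, -32.3]
wrist_force: [0.5, 0.2, -0.9]
width: 0.145
finger_force: 60.0
```

```bash
python3 -c "
from h import *
chk('w17',30); s,p,y=st(); print(s['q'].round()); goto([*stand([.0551,0],-33,.056),.045],-32.6,5)"
```

```text
[0.4441 0.0991 0.0514] [180.    0.  -32.3] [ 0.5  0.2 -0.9] 0.145 60 q7 -152
held centre tool [ 0.0553 -0.0001] dyaw -0.22 err 0.095 underside rel tcp 0.0176 pitch [ 0.91 -0.01]
stem in tool 0.1126 0.0008
[  -8.   29.  -13.  122.   12.   30. -152.]
[[[0.0002, -0.0, 0.0013], 0.001], [[0.0003, -0.0001, 0.0014], 0.001], [[0.0002, -0.0, 0.0013], 0.001], [[0.0003, -0.0001, 0.0014], 0.001], [[0.0002, -0.0, 0.0013], 0.001]]
```

Call:
{"api": "apply_moves", "payload": {
  "steps": [
    [[0.004,0.0008,0.009],0],
    [[0.008,0,0.0065],0],
    [[0.012,0,0],0],
    [[0.012,0,0],0],
    [[0.006,0,0],0]
  ]
}}

```text
clock: 42.48
tcp_pos: [0.4806, 0.0752, 0.036]
ee_rot: [-180.0, -0.0, -32.4]
wrist_force: [-0.2, 0.6, -0.8]
width: 0.149
finger_force: 60.0
```

Call:
{"api": "apply_moves", "payload": {
  "steps": [
    [[0.005,0,0],0],
    [[0.005,0,0],0],
    [[0.004,0,0],0],
    [[0.0015,0,0],0],
    [[0,0,0],0]
  ]
}}

```text
clock: 43.1
tcp_pos: [0.4924, 0.0677, 0.0359]
ee_rot: [180.0, 0.0, -32.3]
wrist_force: [0.1, 0.1, -2.1]
width: 0.146
finger_force: 60.0
```

Call:
{"api": "apply_moves", "payload": {
  "steps": [
    [[0.0005,0,0],0],
    [[0,0,0],0],
    [[0,0,0],0],
    [[0,0,0],0],
    [[0,0,0],0]
  ]
}}

```text
clock: 43.72
tcp_pos: [0.4929, 0.0674, 0.0359]
ee_rot: [180.0, 0.0, -32.3]
wrist_force: [1.1, 0.2, -1.4]
width: 0.145
finger_force: 60.0
```

```bash
python3 -c "
from h import *
chk('w18',30)"
```

```text
[0.4929 0.0674 0.0359] [180.    0.  -32.3] [ 1.1  0.2 -1.4] 0.145 60 q7 -147
held centre tool [0.0548 0.0004] dyaw 0.11 err 0.173 underside rel tcp 0.0176 pitch [ 1.04 -0.05]
stem in tool 0.0544 0.0001
```

Home (centre 0.4 mm past the stem). Lower, release, back off, and go look at d.

Call:
{"api": "apply_moves", "payload": {
  "steps": [
    [[0,0,0.001],0],
    [[0,0,0.001],0],
    [[0,0,0.001],0],
    [[0,0,0],0],
    [[0,0,0],0]
  ]
}}

```text
clock: 44.4
tcp_pos: [0.4929, 0.0674, 0.0329]
ee_rot: [180.0, 0.0, -32.3]
wrist_force: [-0.3, 0.1, -1.8]
width: 0.15
finger_force: 60.0
```

Call:
{"api": "apply_moves", "payload": {
  "steps": [
    [[0,0,0],0],
    [[0,0,0],0],
    [[0,0,0],0],
    [[0,0,0],0],
    [[0,0,0],0]
  ],
  "jaw": 0.7
}}

```text
clock: 45.02
tcp_pos: [0.4929, 0.0674, 0.0329]
ee_rot: [180.0, -0.0, -32.3]
wrist_force: [0.3, 0.4, 0.4]
width: 0.3
finger_force: 0.0
```

Call:
{"api": "apply_moves", "payload": {
  "steps": [
    [[-0.01,0,0],0],
    [[-0.02,0,-0.01],0],
    [[-0.02,0,-0.03],0],
    [[-0.005,0,-0.04],0],
    [[0,0,-0.04],0]
  ]
}}

```text
clock: 45.65
tcp_pos: [0.4443, 0.098, 0.1544]
ee_rot: [180.0, 0.0, -32.2]
wrist_force: [2.0, 0.5, 0.5]
width: 0.299
finger_force: 0.0
```

```bash
python3 - <<'E'
from h import *
s,p,y,c,im,d=snap("w19"); print(p,s["wrist_force"]); stack("w19",c,.06,30,-32.5); print("head",dhead("w19",c))
goto([.405-.07*.92,-.212+.07*.39,.19],-23)
E
```

```text
[0.44429366 0.09798188 0.15435522] [1.9569267  0.45767167 0.4774211 ]
stack [  0.5387   0.0382 -32.5599] err 0.051 n 6304 z 0.0602 tilt [-0.02  0.04]
head ((array([ 0.53779898,  0.0376117 , -0.7923073 ]), np.float64(0.05821918323636055)), np.int64(890))
[[[0.0061, 0.0297, -0.0031], -0.016], [[0.0055, 0.0297, -0.0031], -0.016], [[0.0051, 0.0299, -0.0031], -0.016], [[0.0047, 0.0299, -0.0032], -0.016], [[0.0041, 0.03, -0.0031], -0.016]]
[[[0.0037, 0.0301, -0.0031], -0.016], [[0.0031, 0.0301, -0.0031], -0.016], [[0.0027, 0.0302, -0.0031], -0.016], [[0.0022, 0.0302, -0.0031], -0.016], [[0.0017, 0.0302, -0.0031], -0.016]]
```

Call:
{"api": "apply_moves", "payload": {
  "steps": [
    [[0.0075,0.0297,-0.003],-0.016],
    [[0.007,0.0297,-0.003],-0.016],
    [[0.0065,0.0299,-0.003],-0.016],
    [[0.006,0.0299,-0.003],-0.016],
    [[0.006,0.03,-0.003],-0.016]
  ],
  "jaw": 0.55
}}

```text
clock: 46.32
tcp_pos: [0.3978, -0.0485, 0.1681]
ee_rot: [180.0, -0.0, -27.6]
wrist_force: [0.3, -0.0, -0.3]
width: 0.451
finger_force: 0.0
```

Call:
{"api": "apply_moves", "payload": {
  "steps": [
    [[0.005,0.0301,-0.003],-0.016],
    [[0.005,0.0301,-0.003],-0.016],
    [[0.005,0.0302,-0.003],-0.016],
    [[0.004,0.0302,-0.003],-0.016],
    [[0.003,0.0302,0],-0.016]
  ]
}}

```text
clock: 46.95
tcp_pos: [0.3523, -0.1935, 0.1802]
ee_rot: [-180.0, -0.0, -23.1]
wrist_force: [0.8, -0.1, -0.4]
width: 0.448
finger_force: 0.0
```

Call:
{"api": "apply_moves", "payload": {
  "steps": [
    [[0,0,0],0],
    [[0,0,0],0],
    [[0,0,0],0],
    [[0,0,0],0],
    [[0,0,0],0]
  ]
}}

```text
clock: 47.58
tcp_pos: [0.3531, -0.1934, 0.1799]
ee_rot: [-180.0, 0.0, -23.1]
wrist_force: [-0.7, 0.2, 1.2]
width: 0.45
finger_force: 0.0
```

```bash
python3 - <<'E'
from h import *
q,c,H=find("w20",[.405,-.212],-23); g=grip(q,.052); print(g)
f=goto([*g,.04],q[2])
E
```

```text
tcp [ 0.3531 -0.1934  0.1799] yaw -23.1 q [ 29.  10.  -7. 125.   2.  45. -93.]
[np.float64(0.307), np.float64(0.215), np.float64(0.111), np.float64(0.023)] r 26 pose [  0.4062  -0.2143 -23.3033] n 2620 top z 0.0102
[ 0.35848172 -0.19373649]
[[[0.001, -0.0004, 0.028], 0.001], [[0.001, -0.0004, 0.028], 0.001], [[0.001, -0.0004, 0.0279], 0.001], [[0.001, -0.0004, 0.028], 0.001], [[0.001, -0.0003, 0.028], 0.001]]
```

Call:
{"api": "apply_moves", "payload": {
  "steps": [
    [[0.001,-0.0004,0.028],0.001],
    [[0.001,-0.0004,0.028],0.001],
    [[0.001,-0.0004,0.028],0.001],
    [[0.001,-0.0004,0.028],0.001],
    [[0.001,-0.0003,0.028],0.001]
  ]
}}

```text
clock: 48.25
tcp_pos: [0.3586, -0.1941, 0.039]
ee_rot: [-180.0, -0.0, -23.4]
wrist_force: [0.3, -0.6, 0.4]
width: 0.449
finger_force: 0.0
```

Call:
{"api": "apply_moves", "payload": {
  "steps": [
    [[0,0,0.02],0],
    [[0,0,0.02],0],
    [[0,0,0.012],0],
    [[0,0,0.0065],0],
    [[0,0,0],0]
  ]
}}

```text
clock: 48.88
tcp_pos: [0.3584, -0.194, -0.0186]
ee_rot: [180.0, 0.0, -23.4]
wrist_force: [0.8, -0.4, -0.1]
width: 0.452
finger_force: 0.0
```

Call:
{"api": "apply_moves", "payload": {
  "steps": [
    [[0,0,0],0],
    [[0,0,0],0],
    [[0,0,0],0],
    [[0,0,0],0],
    [[0,0,0],0]
  ],
  "jaw": 1
}}

```text
clock: 49.5
tcp_pos: [0.3586, -0.1941, -0.0183]
ee_rot: [180.0, -0.0, -23.4]
wrist_force: [-0.1, -0.1, 6.6]
width: 0.147
finger_force: 60.0
```

Call:
{"api": "apply_moves", "payload": {
  "steps": [
    [[0,0,-0.02],0],
    [[0,0,-0.04],0],
    [[0,0,-0.05],0],
    [[0,0,-0.03],0],
    [[0,0,0],0]
  ]
}}

```text
clock: 50.12
tcp_pos: [0.3596, -0.1947, 0.123]
ee_rot: [180.0, -0.2, -23.5]
wrist_force: [-0.2, 0.2, -1.2]
width: 0.146
finger_force: 60.0
```

```bash
python3 - <<'E'
from h import *
s,p,y,c,im,d=snap("w21"); print(p,y,s["width"],s["finger_force"],s["q"].round()); o,dy=held("w21",26,s,p,c)
f=goto([.45,-.15,.12],100); t=stand(o,237.5,.052); print(t); f=goto([*t,.12],237.5-dy-360,frm=f)
E
```

```text
[ 0.35957358 -0.19472169  0.12302181] -23.465378883397662 0.1458416906954888 59.99359667301178 [ 28.  16.  -7. 127.   3.  36. -95.]
held centre tool [0.0523 0.0001] dyaw -0.15 err 0.13 underside rel tcp 0.0178 pitch [ 0.76 -0.07]
[[[0.0044, -0.0051, 0.0001], -0.144], [[0.0051, -0.0045, 0.0001], -0.144], [[0.0057, -0.0036, 0.0001], -0.144], [[0.0062, -0.0029, 0.0002], -0.144], [[0.0065, -0.0019, 0.0001], -0.144]]
[[[0.0067, -0.0009, 0.0001], -0.144], [[0.0067, -0.0, 0.0001], -0.144], [[0.0067, 0.001, 0.0001], -0.144], [[0.0065, 0.0019, 0.0001], -0.144], [[0.0062, 0.0029, 0.0001], -0.144]]
[[[0.0057, 0.0036, 0.0002], -0.144], [[0.0051, 0.0045, 0.0001], -0.144], [[0.0044, 0.0051, 0.0001], -0.144], [[0.0036, 0.0058, 0.0001], -0.144], [[0.0027, 0.0061, 0.0001], -0.144]]
[0.5949179  0.12610794]
[[[0.0164, 0.0127, -0.0], -0.16], [[0.0143, 0.0152, -0.0], -0.16], [[0.0116, 0.0172, -0.0], -0.16], [[0.0087, 0.0189, -0.0], -0.16], [[0.0056, 0.02, -0.0], -0.16]]
[[[0.0023, 0.0207, -0.0], -0.16], [[-0.001, 0.0207, -0.0], -0.16], [[-0.0043, 0.0204, -0.0], -0.16], [[-0.0075, 0.0194, -0.0], -0.16], [[-0.0105, 0.0179, -0.0], -0.16]]
[[[-0.0132, 0.0161, -0.0], -0.16], [[-0.0156, 0.0137, -0.0], -0.16], [[-0.0176, 0.0111, -0.0], -0.16], [[-0.0191, 0.0081, -0.0], -0.16], [[-0.0202, 0.005, -0.0], -0.16]]
```

Call:
{"api": "apply_moves", "payload": {
  "steps": [
    [[0.0044,-0.0051,0],-0.144],
    [[0.0051,-0.0045,0],-0.144],
    [[0.0057,-0.0036,0],-0.144],
    [[0.0062,-0.0029,0],-0.144],
    [[0.0065,-0.0019,0],-0.144]
  ]
}}

```text
clock: 50.8
tcp_pos: [0.3877, -0.1785, 0.1196]
ee_rot: [-179.9, 0.1, 18.1]
wrist_force: [0.8, 0.2, -0.7]
width: 0.146
finger_force: 60.0
```

Call:
{"api": "apply_moves", "payload": {
  "steps": [
    [[0.0067,-0.0009,0],-0.144],
    [[0.0067,0,0],-0.144],
    [[0.0067,0.001,0],-0.144],
    [[0.0065,0.0019,0],-0.144],
    [[0.0062,0.0029,0],-0.144]
  ]
}}

```text
clock: 51.42
tcp_pos: [0.4182, -0.1637, 0.1195]
ee_rot: [-179.8, -0.0, 59.3]
wrist_force: [-0.1, 0.5, -1.3]
width: 0.144
finger_force: 60.0
```

Call:
{"api": "apply_moves", "payload": {
  "steps": [
    [[0.0057,0.0036,0],-0.144],
    [[0.0051,0.0045,0],-0.144],
    [[0.0044,0.0051,0],-0.144],
    [[0.0036,0.0058,0],-0.144],
    [[0.0027,0.0061,0],-0.144]
  ]
}}

```text
clock: 52.05
tcp_pos: [0.4486, -0.1488, 0.1195]
ee_rot: [-179.9, -0.1, 100.6]
wrist_force: [0.6, 0.9, -1.5]
width: 0.143
finger_force: 60.0
```

Call:
{"api": "apply_moves", "payload": {
  "steps": [
    [[0.0164,0.0127,0],-0.16],
    [[0.0143,0.0152,0],-0.16],
    [[0.0116,0.0172,0],-0.16],
    [[0.0087,0.0189,0],-0.16],
    [[0.0056,0.02,0],-0.16]
  ]
}}

```text
clock: 52.68
tcp_pos: [0.4965, -0.0562, 0.1194]
ee_rot: [-180.0, -0.2, 146.5]
wrist_force: [0.2, 0.9, -1.3]
width: 0.148
finger_force: 60.0
```

Call:
{"api": "apply_moves", "payload": {
  "steps": [
    [[0.0023,0.0207,0],-0.16],
    [[-0.001,0.0207,0],-0.16],
    [[-0.0043,0.0204,0],-0.16],
    [[-0.0075,0.0194,0],-0.16],
    [[-0.0105,0.0179,0],-0.16]
  ]
}}

```text
clock: 53.3
tcp_pos: [0.5445, 0.0358, 0.1193]
ee_rot: [179.9, -0.2, -167.7]
wrist_force: [0.1, 0.7, -0.9]
width: 0.141
finger_force: 60.0
```

Call:
{"api": "apply_moves", "payload": {
  "steps": [
    [[-0.0132,0.0161,0],-0.16],
    [[-0.0156,0.0137,0],-0.16],
    [[-0.0176,0.0111,0],-0.16],
    [[-0.0191,0.0081,0],-0.16],
    [[-0.0202,0.005,0],-0.16]
  ]
}}

```text
clock: 53.92
tcp_pos: [0.5924, 0.1279, 0.1189]
ee_rot: [179.8, -0.1, -121.8]
wrist_force: [0.5, 1.0, -0.9]
width: 0.146
finger_force: 60.0
```

Call:
{"api": "apply_moves", "payload": {
  "steps": [
    [[0,0,0],0],
    [[0,0,0],0],
    [[0,0,0],0],
    [[0,0,0],0],
    [[0,0,0],0]
  ]
}}

```text
clock: 54.55
tcp_pos: [0.5934, 0.1268, 0.1215]
ee_rot: [-180.0, -0.0, -122.2]
wrist_force: [-0.5, -0.4, -1.9]
width: 0.147
finger_force: 60.0
```

```bash
python3 -c "
from h import *
chk('w22',26); t=stand([.0523,.0001],237.5,.052); goto([*t,.06],237.6,5)"
```

```text
[0.5934 0.1268 0.1215] [-180.    -0.  -122.2] [-0.5 -0.4 -1.9] 0.147 60 q7 96
held centre tool [ 0.0519 -0.0014] dyaw -0.65 err 0.134 underside rel tcp 0.0177 pitch [ 0.75 -0.11]
stem in tool 0.1041 -0.0011
[[[-0.0, -0.0003, 0.0123], 0.001], [[-0.0001, -0.0004, 0.0123], 0.001], [[0.0, -0.0003, 0.0123], 0.001], [[-0.0, -0.0004, 0.0123], 0.001], [[-0.0001, -0.0003, 0.0123], 0.001]]
```

Call:
{"api": "apply_moves", "payload": {
  "steps": [
    [[0,-0.0003,0.02],0.002],
    [[0,0,0.02],0.002],
    [[0,0,0.02],0.001],
    [[0,0,0],0],
    [[0,0,0],0]
  ]
}}

```text
clock: 55.22
tcp_pos: [0.5937, 0.1274, 0.0615]
ee_rot: [180.0, 0.0, -122.4]
wrist_force: [1.1, -0.3, -1.6]
width: 0.143
finger_force: 60.0
```

```bash
python3 -c "
from h import *
chk('w23',26)"
```

```text
[0.5937 0.1274 0.0615] [ 180.     0.  -122.4] [ 1.1 -0.3 -1.6] 0.143 60 q7 93
held centre tool [ 0.0518 -0.0013] dyaw -1.07 err 0.155 underside rel tcp 0.018 pitch [-0.59 -0.1 ]
stem in tool 0.1048 -0.0015
```

View pics/w23.png

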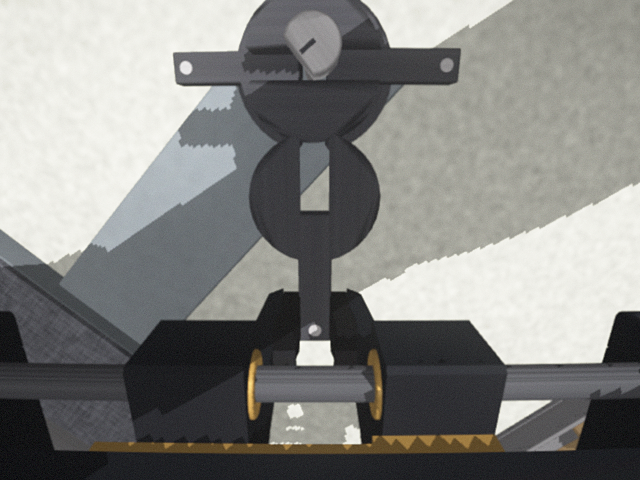

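Call:
{"api": "apply_moves", "payload": {
  "steps": [
    [[0.003,-0.0003,0.009],0],
    [[0.006,0,0.0065],0],
    [[0.01,0,0],0],
    [[0.011,0,0],0],
    [[0.006,0,0],0]
  ]
}}

```text
clock: 55.9
tcp_pos: [0.5742, 0.0953, 0.046]
ee_rot: [-180.0, -0.0, -122.5]
wrist_force: [0.4, -0.1, -1.8]
width: 0.144
finger_force: 60.0
```

Call:
{"api": "apply_moves", "payload": {
  "steps": [
    [[0.005,0,0],0],
    [[0.005,0,0],0],
    [[0.004,0,0],0],
    [[0.002,0,0],0],
    [[0,0,0],0]
  ]
}}

```text
clock: 56.52
tcp_pos: [0.5659, 0.0829, 0.0459]
ee_rot: [180.0, -0.0, -122.5]
wrist_force: [0.1, -0.2, -1.6]
width: 0.144
finger_force: 60.0
```

Call:
{"api": "apply_moves", "payload": {
  "steps": [
    [[0.001,0,0],0],
    [[0,0,0],0],
    [[0,0,0],0],
    [[0,0,0],0],
    [[0,0,0],0]
  ]
}}

```text
clock: 57.15
tcp_pos: [0.5654, 0.0822, 0.0459]
ee_rot: [180.0, -0.0, -122.5]
wrist_force: [0.5, -0.2, -1.4]
width: 0.141
finger_force: 60.0
```

```bash
python3 -c "
from h import *
chk('w24',26)"
```

```text
[0.5654 0.0822 0.0459] [ 180.    -0.  -122.5] [ 0.5 -0.2 -1.4] 0.141 60 q7 93
held centre tool [ 0.0514 -0.0011] dyaw 0.8 err 0.191 underside rel tcp 0.0178 pitch [ 0.73 -0.04]
stem in tool 0.0514 -0.0012
```

Call:
{"api": "apply_moves", "payload": {
  "steps": [
    [[0.0003,0,0.001],0],
    [[0,0,0.001],0],
    [[0,0,0.0012],0],
    [[0,0,0],0],
    [[0,0,0],0]
  ]
}}

```text
clock: 57.82
tcp_pos: [0.5652, 0.0819, 0.0427]
ee_rot: [180.0, -0.0, -122.5]
wrist_force: [0.2, 0.5, -1.4]
width: 0.144
finger_force: 60.0
```

Call:
{"api": "apply_moves", "payload": {
  "steps": [
    [[0,0,0],0],
    [[0,0,0],0],
    [[0,0,0],0],
    [[0,0,0],0],
    [[0,0,0],0]
  ],
  "jaw": 0.7
}}

```text
clock: 58.45
tcp_pos: [0.5653, 0.0819, 0.0427]
ee_rot: [-180.0, 0.0, -122.5]
wrist_force: [0.6, -0.5, 0.3]
width: 0.299
finger_force: 0.0
```

Call:
{"api": "apply_moves", "payload": {
  "steps": [
    [[-0.01,0,0],0],
    [[-0.02,0,-0.01],0],
    [[-0.02,0,-0.03],0],
    [[-0.005,0,-0.04],0],
    [[0,0,-0.04],0]
  ]
}}

```text
clock: 59.08
tcp_pos: [0.5949, 0.1299, 0.164]
ee_rot: [180.0, 0.1, -122.4]
wrist_force: [0.8, -0.2, -0.1]
width: 0.301
finger_force: 0.0
```

```bash
python3 - <<'E'
from h import *
s,p,y,c,im,d=snap("w25"); print(p,s["wrist_force"]); stack("w25",c,.07,26,237.5); print("head",dhead("w25",c))
p,d=camera("top"); np.savez("top2.npz",p=p,d=d); c=cam("top"); H=heights(c,d)
for r in place_of("top","knob")[:3]: uv=np.array(r["position"])*[640,480]; print(r["confidence"],uv,onplane(c,uv,0))
m=(abs(H[...,2]-.032)<.006)&(abs(H[...,0]-.6)<.1)&(abs(H[...,1]-.25)<.06)&(p.max(2)<110); v,u=np.nonzero(m); print(m.sum(),np.median(H[m],0) if m.any() else "")
E
```

```text
[0.59493066 0.12985145 0.16401095] [ 0.79135499 -0.23967384 -0.08854691]
stack [5.389000e-01 3.840000e-02 2.381512e+02] err 0.052 n 4874 z 0.0702 tilt [-0.1  -0.03]
head ((array([ 0.53872558,  0.03741552, -1.18772378]), np.float64(0.05802047625184059)), np.int64(817))
0.61 [243.328 199.008] [[0.6069878 0.2576086 0.       ]]
0.31 [188.288 241.68 ] [[0.48888544 0.39733837 0.        ]]
154 [0.60640275 0.24636907 0.0326359 ]
```

```bash
python3 - <<'E'
from h import *
goto([.641,.227,.15],150)
E
```

```text
[[[-0.0106, 0.0014, 0.0015], 0.153], [[-0.0103, 0.0031, 0.0015], 0.153], [[-0.0097, 0.0045, 0.0014], 0.153], [[-0.0089, 0.006, 0.0015], 0.153], [[-0.0079, 0.0072, 0.0015], 0.153]]
[[[-0.0066, 0.0084, 0.0015], 0.153], [[-0.0054, 0.0093, 0.0014], 0.153], [[-0.0038, 0.01, 0.0015], 0.153], [[-0.0023, 0.0105, 0.0015], 0.153], [[-0.0007, 0.0107, 0.0015], 0.153]]
```

Call:
{"api": "apply_moves", "payload": {
  "steps": [
    [[-0.0106,0.0014,0],0.153],
    [[-0.0103,0.0031,0],0.153],
    [[-0.0097,0.0045,0],0.153],
    [[-0.0089,0.006,0],0.153],
    [[-0.0079,0.0072,0],0.153]
  ],
  "jaw": 0.2
}}

```text
clock: 59.85
tcp_pos: [0.6168, 0.1771, 0.1611]
ee_rot: [-180.0, -0.1, -166.6]
wrist_force: [-0.0, -0.2, -0.6]
width: 0.795
finger_force: 0.0
```

Call:
{"api": "apply_moves", "payload": {
  "steps": [
    [[-0.0066,0.0084,0.0015],0.153],
    [[-0.0054,0.0093,0.0014],0.153],
    [[-0.0038,0.01,0.0015],0.153],
    [[-0.0023,0.0105,0.0015],0.153],
    [[-0.0007,0.0107,0.0015],0.153]
  ]
}}

```text
clock: 60.48
tcp_pos: [0.6394, 0.2256, 0.1536]
ee_rot: [-179.9, -0.1, 149.6]
wrist_force: [0.5, 0.0, -0.0]
width: 0.801
finger_force: 0.0
```

Call:
{"api": "apply_moves", "payload": {
  "steps": [
    [[0,0,0],0],
    [[0,0,0],0],
    [[0,0,0],0],
    [[0,0,0],0],
    [[0,0,0],0]
  ]
}}

```text
clock: 61.1
tcp_pos: [0.6399, 0.2253, 0.1553]
ee_rot: [180.0, 0.0, 149.9]
wrist_force: [0.6, -0.2, 1.2]
width: 0.798
finger_force: 0.0
```

```bash
cat >> h.py <<'E'
def knob(name,xy,z=.032,tol=.004,c=None):
    q=np.load(name+".npz"); im=q["p"]; H=heights(c,q["d"]); g=cv2.cvtColor(im,cv2.COLOR_RGB2GRAY)
    m=(abs(H[...,2]-z)<tol)&(np.hypot(H[...,0]-xy[0],H[...,1]-xy[1])<.035)
    P=dense(m,c,z).astype(np.float32); (cx,cy),r=cv2.minEnclosingCircle(P*1000); h=cv2.convexHull((P*1000)); e=cv2.fitEllipse(h)
    ctr=np.array(e[0])/1000; v,u=np.nonzero(m); W=onplane(c,np.c_[u,v],z)[:,:2]; gg=g[m].astype(float)
    k=(gg>120)&(np.hypot(*(W-ctr).T)<.018); L=W[k]-ctr; an=np.degrees(np.arctan2(L[:,1].mean(),L[:,0].mean()))
    print("knob centre",ctr.round(4),"axes",np.round(e[1],1),"encl r",round(r,1),"line n",k.sum(),"mean r",np.hypot(*L.mean(0)).round(4),"yaw",an.round(1)); return ctr,an
E
python3 - <<'E'
from h import *
s,p,y,c,im,d=snap("w26"); print(p,y,s["q"].round()); knob("w26",[.606,.247],c=c)
uv=proj(c,[[.606,.247,.032]])[0].astype(int); print(uv); cr=im[max(0,uv[1]-60):uv[1]+60,max(0,uv[0]-80):uv[0]+80]; cv2.imwrite("pics/knobc.png",cv2.resize(cr,None,fx=5,fy=5)[:,:,::-1])
E
```

```text
[0.6398908  0.22527508 0.15532382] 149.88720411670158 [  4.  44. -44.  84.  32.  64.  14.]
knob centre [0.6087 0.2468] axes [39.8 40.1] encl r 20.2 line n 96 mean r 0.0097 yaw 51.2
[316 177]
```

View pics/knobc.png

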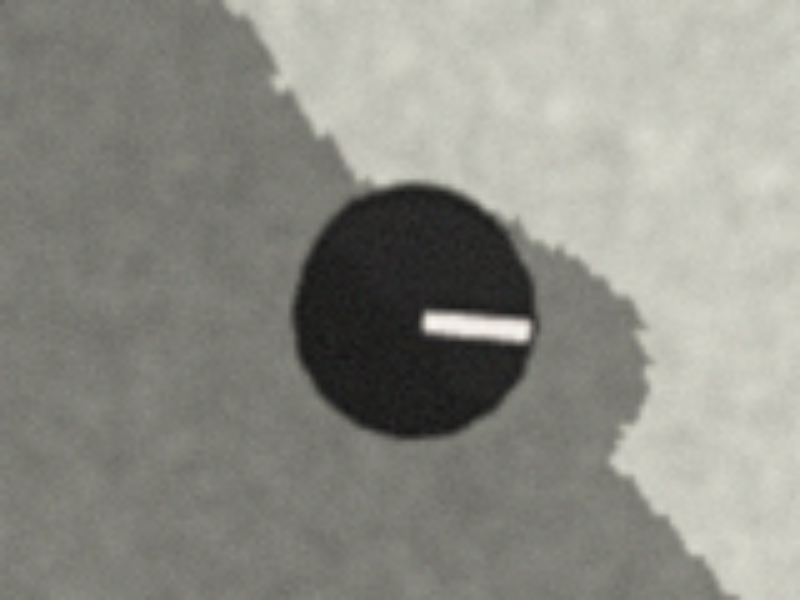

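```bash
python3 - <<'E'
from h import *
s,p,y=st(); c=cam("wrist"); q=np.load("w26.npz"); g=cv2.cvtColor(q["p"],cv2.COLOR_RGB2GRAY); H=heights(c,q["d"])
m=(abs(H[...,2]-.032)<.005)&(np.hypot(H[...,0]-.6087,H[...,1]-.2468)<.019)&(g>90); W=dense(m,c,.032); W=W[np.hypot(*(W-[.6087,.2468]).T)<.0195]; u,sv,vt=np.linalg.svd(W-W.mean(0),full_matrices=False); print(W.mean(0),np.degrees(np.arctan2(vt[0,1],vt[0,0])),sv)
f=goto([.6087,.2468,.06],149.9); goto([.6087,.2468,-.012],149.9,5,frm=f)
E
```

```text
[0.61496174 0.2547874 ] 54.05828320851539 [0.21414077 0.05349357]
[[[0.0076, 0.0006, 0.0191], -0.0], [[0.0075, 0.0006, 0.019], -0.0], [[0.0076, 0.0006, 0.0191], -0.0], [[0.0075, 0.0006, 0.0191], -0.0], [[0.0076, 0.0006, 0.0191], -0.0]]
[[[0.0, 0.0, 0.0144], -0.0], [[0.0, 0.0, 0.0144], -0.0], [[0.0, 0.0, 0.0144], -0.0], [[0.0, 0.0, 0.0144], -0.0], [[0.0, 0.0, 0.0144], -0.0]]
```

Call:
{"api": "apply_moves", "payload": {
  "steps": [
    [[0.0076,0.0006,0.019],0],
    [[0.0075,0.0006,0.019],0],
    [[0.0076,0.0006,0.019],0],
    [[0.0075,0.0006,0.019],0],
    [[0.0076,0.0006,0.019],0]
  ]
}}

```text
clock: 61.78
tcp_pos: [0.608, 0.2474, 0.0588]
ee_rot: [-180.0, -0.0, 149.9]
wrist_force: [-0.7, -0.6, -0.5]
width: 0.8
finger_force: 0.0
```

Call:
{"api": "apply_moves", "payload": {
  "steps": [
    [[0,0,0.02],0],
    [[0,0,0.02],0],
    [[0,0,0.02],0],
    [[0,0,0.012],0],
    [[0,0,0],0]
  ]
}}

```text
clock: 62.4
tcp_pos: [0.6081, 0.2468, -0.0128]
ee_rot: [-179.9, -0.1, 149.9]
wrist_force: [0.4, 0.7, 0.7]
width: 0.8
finger_force: 0.0
```

Call:
{"api": "apply_moves", "payload": {
  "steps": [
    [[0,0,0],0],
    [[0,0,0],0],
    [[0,0,0],0],
    [[0,0,0],0],
    [[0,0,0],0]
  ],
  "jaw": 1,
  "squeeze": 35
}}

```text
clock: 63.02
tcp_pos: [0.609, 0.2472, -0.0112]
ee_rot: [180.0, 0.0, 149.9]
wrist_force: [-1.0, -0.9, 3.9]
width: 0.442
finger_force: 35.0
```

Call:
{"api": "apply_moves", "payload": {
  "steps": [
    [[0,0,-0.03],0],
    [[0,0,-0.05],0],
    [[0,0,-0.055],0],
    [[0,0,0],0],
    [[0,0,0],0]
  ]
}}

```text
clock: 63.65
tcp_pos: [0.6082, 0.2465, 0.1225]
ee_rot: [-179.9, -0.0, 149.9]
wrist_force: [-1.0, 0.0, -1.2]
width: 0.443
finger_force: 35.0
```

```bash
python3 - <<'E'
from h import *
s,p,y,c,im,d=snap("w27"); H=heights(c,d); g=cv2.cvtColor(im,cv2.COLOR_RGB2GRAY); print(p,s["ee_rot"],s["width"],s["finger_force"])
uv=proj(c,[p+[0,0,.042]])[0]; print("expected top centre px",uv)
v0,u0=int(uv[1]),int(uv[0]); m=np.zeros_like(g,bool); m[v0-60:v0+60,u0-60:u0+60]=g[v0-60:v0+60,u0-60:u0+60]>150
n,l,ss,ce=cv2.connectedComponentsWithStats(m.astype(np.uint8)); print(ss[1:],ce[1:].round(1))
for r in place_of("wrist","knob")[:2]: print(r["confidence"],np.array(r["position"])*[640,480])
cv2.imwrite("pics/w27c.png",cv2.resize(im[v0-70:v0+60,u0-90:u0+90],None,fx=4.4,fy=4.4)[:,:,::-1])
goto([*S,.15],97)
E
```

```text
[0.60823068 0.24649143 0.12252184] [-1.79930071e+02 -1.37645520e-02  1.49876599e+02] 0.4434181914889787 35.00005815178156
expected top centre px [314.80438218 329.83783428]
[[372 281   1   1   1]
 [319 332  42   9 249]
 [261 347  23  18 198]] [[372.  281. ]
 [339.2 335.8]
 [270.4 358.6]]
0.8 [313.792 296.592]
[[[-0.0045, -0.0215, -0.0029], 0.092], [[-0.0064, -0.0209, -0.0028], 0.092], [[-0.0084, -0.0203, -0.0029], 0.092], [[-0.0101, -0.0194, -0.0028], 0.092], [[-0.012, -0.0184, -0.0029], 0.092]]
[[[-0.0135, -0.0172, -0.0028], 0.092], [[-0.0151, -0.0159, -0.0029], 0.092], [[-0.0165, -0.0144, -0.0028], 0.092], [[-0.0178, -0.0128, -0.0029], 0.092], [[-0.0188, -0.0112, -0.0028], 0.092]]
```

View pics/w27c.png

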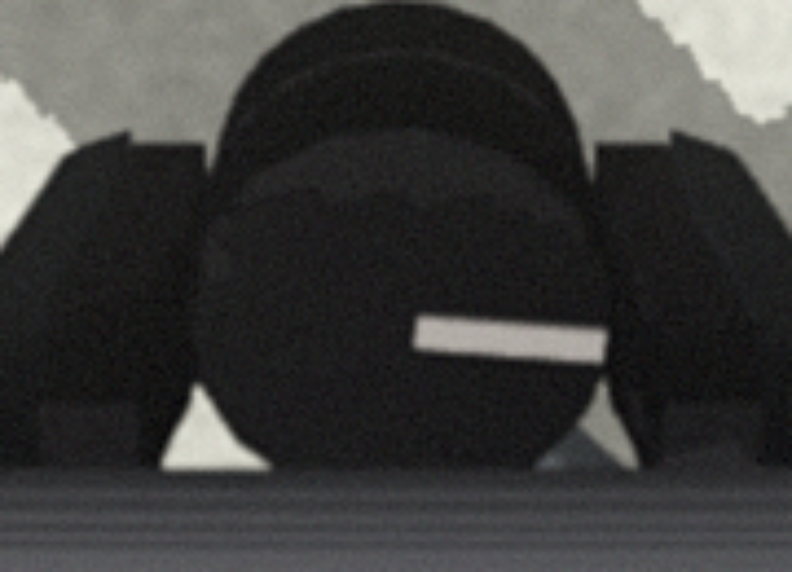

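```bash
python3 - <<'E'
from h import *
goto([.545,-.022,.1225],96)
E
```

```text
[[[-0.008, -0.0263, -0.0001], 0.094], [[-0.0105, -0.0255, -0.0001], 0.094], [[-0.0129, -0.0244, -0.0001], 0.094], [[-0.015, -0.0231, -0.0001], 0.094], [[-0.0172, -0.0215, -0.0001], 0.094]]
[[[-0.0191, -0.0199, -0.0001], 0.094], [[-0.0208, -0.0179, -0.0001], 0.094], [[-0.0225, -0.0159, -0.0001], 0.094], [[-0.0239, -0.0138, -0.0001], 0.094], [[-0.0251, -0.0114, -0.0001], 0.094]]
```

Call:
{"api": "apply_moves", "payload": {
  "steps": [
    [[-0.008,-0.0263,0],0.094],
    [[-0.0105,-0.0255,0],0.094],
    [[-0.0129,-0.0244,0],0.094],
    [[-0.015,-0.0231,0],0.094],
    [[-0.0172,-0.0215,0],0.094]
  ]
}}

```text
clock: 64.38
tcp_pos: [0.5762, 0.1117, 0.1218]
ee_rot: [-179.9, -0.1, 122.8]
wrist_force: [0.3, -0.9, -0.7]
width: 0.443
finger_force: 35.0
```

Call:
{"api": "apply_moves", "payload": {
  "steps": [
    [[-0.0191,-0.0199,0],0.094],
    [[-0.0208,-0.0179,0],0.094],
    [[-0.0225,-0.0159,0],0.094],
    [[-0.0239,-0.0138,0],0.094],
    [[-0.0251,-0.0114,0],0.094]
  ]
}}

```text
clock: 65.0
tcp_pos: [0.5455, -0.0228, 0.1231]
ee_rot: [-180.0, -0.0, 95.7]
wrist_force: [0.3, 0.3, -0.5]
width: 0.445
finger_force: 35.0
```

Call:
{"api": "apply_moves", "payload": {
  "steps": [
    [[0,0,0],0],
    [[0,0,0],0],
    [[0,0,0],0],
    [[0,0,0],0],
    [[0,0,0],0]
  ]
}}

```text
clock: 65.62
tcp_pos: [0.5462, -0.0207, 0.1233]
ee_rot: [180.0, -0.0, 96.1]
wrist_force: [0.2, 0.0, -0.5]
width: 0.44
finger_force: 35.0
```

```bash
python3 - <<'E'
from h import *
s,p,y,c,im,d=snap("w28"); print(p,y,s["q"].round(),s["width"],s["finger_force"])
b,n=dhead("w28",c); print("head",b,n)
H=heights(c,d); m=(abs(H[...,2]-.098)<.0025)&(np.hypot(H[...,0]-.5387,H[...,1]-.0378)<.02); P=dense(m,c,.098); print(m.sum(),min((fit(P,"head",0,[.5387,.0378,k]) for k in (-40,0,40)),key=lambda t:t[1]))
g=cv2.cvtColor(im,cv2.COLOR_RGB2GRAY); k=m&(np.hypot(H[...,0]-b[0][0],H[...,1]-b[0][1])<.0085); k&=g<0.55*np.median(g[k]); W=dense(k,c,.098); u,sv,vt=np.linalg.svd(W-W.mean(0),full_matrices=False); print("line",k.sum(),W.mean(0),np.degrees(np.arctan2(vt[0,1],vt[0,0])),sv)
ks=proj(c,[p+[0,0,.043]])[0].astype(int); k=np.zeros_like(g); k[ks[1]-25:ks[1]+40,ks[0]-50:ks[0]+52]=1; k=(k>0)&(g>140); n,l,ss,ce=cv2.connectedComponentsWithStats(k.astype(np.uint8)); i=1+ss[1:,4].argmax(); W=dense(l==i,c,p[2]+.0432); u,sv,vt=np.linalg.svd(W-W.mean(0),full_matrices=False); print("knob line",ss[i],np.degrees(np.arctan2(vt[0,1],vt[0,0])),W.mean(0)-p[:2],sv)
E
```

```text
[ 0.5461552  -0.02070845  0.12328245] 96.06287491543989 [ 22.  32. -33. 107.  22.  48. -16.] 0.43972935566588606 34.99991789460182
head (array([0.53868237, 0.03743614, 1.78413701]), np.float64(0.05354059487581253)) 969
959 (array([0.53858808, 0.03764793, 9.19861812]), np.float64(0.0419580452144146))
line 47 [0.54274875 0.03759666] -45.87167828888219 [0.05028499 0.04750925]
knob line [319 332  42   9 278] 1.0945371173402487 [ 0.01088638 -0.00054923] [0.32033317 0.05816631]
```

Call:
{"api": "apply_moves", "payload": {
  "steps": [
    [[0.02,-0.0005,0],0],
    [[0.02,-0.0005,0],0],
    [[0.0192,-0.0004,0],0],
    [[0,0,0.015],0],
    [[0,0,0.012],0]
  ]
}}

```text
clock: 66.3
tcp_pos: [0.5381, 0.0365, 0.0949]
ee_rot: [-179.9, 0.0, 96.0]
wrist_force: [-0.0, -0.8, -1.4]
width: 0.443
finger_force: 35.0
```

Call:
{"api": "apply_moves", "payload": {
  "steps": [
    [[0,0,0.003],0],
    [[0,0,0],0],
    [[0,0,0],0],
    [[0,0,0],0],
    [[0,0,0],0]
  ]
}}

```text
clock: 66.92
tcp_pos: [0.5386, 0.0375, 0.0935]
ee_rot: [180.0, 0.0, 96.0]
wrist_force: [-0.4, 0.0, -0.2]
width: 0.444
finger_force: 35.0
```

Call:
{"api": "apply_moves", "payload": {
  "steps": [
    [[0,0,0.002],0],
    [[0,0,0.002],0],
    [[0,0,0.002],0],
    [[0,0,0.002],0],
    [[0,0,0.001],0]
  ]
}}

```text
clock: 67.55
tcp_pos: [0.5384, 0.0375, 0.0841]
ee_rot: [-180.0, -0.0, 96.0]
wrist_force: [0.2, -0.0, -0.4]
width: 0.44
finger_force: 35.0
```

Call:
{"api": "apply_moves", "payload": {
  "steps": [
    [[0,0,0.001],0],
    [[0,0,0.001],0],
    [[0,0,0],0],
    [[0,0,0],0],
    [[0,0,0],0]
  ]
}}

```text
clock: 68.18
tcp_pos: [0.5385, 0.0375, 0.0823]
ee_rot: [180.0, 0.0, 96.0]
wrist_force: [-0.5, 0.3, -1.2]
width: 0.445
finger_force: 35.0
```

Call:
{"api": "apply_moves", "payload": {
  "steps": [
    [[0,0,0.002],0],
    [[0,0,0.002],0],
    [[0,0,0.002],0],
    [[0,0,0.001],0],
    [[0,0,0],0]
  ]
}}

```text
clock: 68.8
tcp_pos: [0.5384, 0.0375, 0.0752]
ee_rot: [-180.0, -0.0, 96.0]
wrist_force: [0.5, 0.7, -0.7]
width: 0.443
finger_force: 35.0
```

Call:
{"api": "apply_moves", "payload": {
  "steps": [
    [[0,0,0.001],0],
    [[0,0,0.001],0],
    [[0,0,0.0005],0],
    [[0,0,0],0],
    [[0,0,0],0]
  ]
}}

```text
clock: 69.42
tcp_pos: [0.5385, 0.0375, 0.0728]
ee_rot: [-180.0, 0.0, 96.0]
wrist_force: [-0.3, -0.6, -0.1]
width: 0.445
finger_force: 35.0
```

Call:
{"api": "apply_moves", "payload": {
  "steps": [
    [[0,0,0.0005],0],
    [[0,0,0],0],
    [[0,0,0.0005],0],
    [[0,0,0],0],
    [[0,0,0],0]
  ]
}}

```text
clock: 70.05
tcp_pos: [0.5386, 0.0375, 0.0726]
ee_rot: [180.0, 0.0, 96.0]
wrist_force: [-2.7, -0.8, 10.0]
width: 0.442
finger_force: 35.0
```

```bash
python3 - <<'E'
from h import *
s,p,y,c,im,d=snap("w29"); H=heights(c,d); print(p,s["wrist_force"])
m=(H[...,2]>.108)&(H[...,2]<.125)&(np.hypot(H[...,0]-S[0],H[...,1]-S[1])<.012); print("knob top z",np.median(H[m][:,2]) if m.any() else None,m.sum())
E
```

```text
[0.53860131 0.03752712 0.07257315] [-2.74436529 -0.82574421  9.99822891]
knob top z 0.11619123764484024 2538
```

Call:
{"api": "apply_moves", "payload": {
  "steps": [
    [[0,0,-0.0007],0.05],
    [[0,0,0],0.1],
    [[0,0,0],0.1],
    [[0,0,0],0.1],
    [[0,0,0],0.1]
  ]
}}

```text
clock: 70.72
tcp_pos: [0.5394, 0.0374, 0.0727]
ee_rot: [179.9, -0.0, 70.0]
wrist_force: [0.7, -1.2, 0.3]
width: 0.447
finger_force: 35.0
```

Call:
{"api": "apply_moves", "payload": {
  "steps": [
    [[0,0,0],0.1],
    [[0,0,0],0.1],
    [[0,0,0],0.1],
    [[0,0,0],0.1],
    [[0,0,0],0.05]
  ]
}}

```text
clock: 71.35
tcp_pos: [0.5391, 0.0368, 0.0727]
ee_rot: [179.9, -0.0, 44.3]
wrist_force: [0.6, -2.0, 1.7]
width: 0.443
finger_force: 35.0
```

```bash
python3 - <<'E'
from h import *
s,p,y=st(); print(p,y,s["wrist_force"],s["ft_torque"],s["effort"][6])
E
```

```text
[0.53905538 0.03679006 0.07270147] 44.31334370083268 [ 0.64247678 -1.98726914  1.6649387 ] [-0.45091896 -0.07203719  0.10213217] 0.18722509033977985
```

Call:
{"api": "apply_moves", "payload": {
  "steps": [
    [[0,0,0],0.05],
    [[0,0,0],0.05],
    [[0,0,0],0.05],
    [[0,0,0],0],
    [[0,0,0],0]
  ]
}}

```text
clock: 71.97
tcp_pos: [0.5388, 0.0367, 0.0727]
ee_rot: [179.9, 0.0, 35.9]
wrist_force: [1.3, -5.0, 3.1]
width: 0.443
finger_force: 35.0
```

```bash
python3 - <<'E'
from h import *
s,p,y=st(); print(p,y,s["wrist_force"],s["ft_torque"],s["effort"][6],s["width"])
E
```

```text
[0.53883787 0.03672571 0.0726561 ] 35.87894034615329 [ 1.3327319  -4.96320293  3.07553573] [-0.79367234 -0.15748024  0.01426331] -0.03862211597152054 0.4428710207889585
```

Call:
{"api": "apply_moves", "payload": {
  "steps": [
    [[0,0,0],0.05],
    [[0,0,0],0.05],
    [[0,0,0],0.05],
    [[0,0,0],0],
    [[0,0,0],0]
  ]
}}

```text
clock: 72.6
tcp_pos: [0.5387, 0.0367, 0.0726]
ee_rot: [180.0, 0.0, 27.3]
wrist_force: [-0.4, -5.5, 4.0]
width: 0.446
finger_force: 35.0
```

```bash
python3 - <<'E'
from h import *
s,p,y=st(); print(p,y,s["wrist_force"],s["ft_torque"],s["effort"][6],s["width"])
E
```

```text
[0.53868393 0.03670956 0.07264815] 27.30942565268875 [-0.40268352 -5.50881678  4.03118955] [-1.08042634  0.01911162 -0.01881882] -0.019216174841858447 0.4456948444396726
```

Call:
{"api": "apply_moves", "payload": {
  "steps": [
    [[0,0,0],0.05],
    [[0,0,0],0.05],
    [[0,0,0],0.05],
    [[0,0,0],0],
    [[0,0,0],0]
  ]
}}

```text
clock: 73.22
tcp_pos: [0.5385, 0.0366, 0.0726]
ee_rot: [180.0, 0.0, 18.7]
wrist_force: [-1.4, -5.0, 6.0]
width: 0.442
finger_force: 35.0
```

```bash
python3 - <<'E'
from h import *
s,p,y=st(); print(p,y,s["wrist_force"],s["ft_torque"],s["effort"][6],s["width"])
E
```

```text
[0.53849861 0.03660064 0.07263591] 18.70628278297801 [-1.40402742 -4.95117926  5.98009028] [-1.18038509  0.06350684  0.00648886] -0.02317921898793429 0.4415314217816947
```

```bash
cat >> h.py <<'E'
def kline(name,zt=.116):
    s,p,y,c,im,d=snap(name); g=cv2.cvtColor(im,cv2.COLOR_RGB2GRAY); ks=proj(c,[p+[0,0,zt-p[2]]])[0].astype(int); k=np.zeros_like(g); k[ks[1]-45:ks[1]+40,ks[0]-50:ks[0]+52]=1; H=heights(c,d)
    k=(k>0)&(g>130)&(abs(H[...,2]-zt)<.008); n,l,ss,ce=cv2.connectedComponentsWithStats(k.astype(np.uint8)); i=1+ss[1:,4].argmax(); W=dense(l==i,c,zt); u,sv,vt=np.linalg.svd(W-W.mean(0),full_matrices=False)
    v=vt[0]*np.sign(vt[0]@(W.mean(0)-p[:2])); print("line",ss[i],"world",np.degrees(np.arctan2(v[1],v[0])).round(1),"rel tool",(np.degrees(np.arctan2(v[1],v[0]))-y).round(1),(W.mean(0)-p[:2]).round(4),sv.round(3),"torque",s["ft_torque"].round(2))
E
python3 -c "
from h import *
kline('w30')"
```

```text
line [318 331  45  11 358] world -76.4 rel tool -95.1 [ 0.0031 -0.0104] [0.383 0.081] torque [-1.18  0.06  0.01]
```

Call:
{"api": "apply_moves", "payload": {
  "steps": [
    [[0,0,0],0.04],
    [[0,0,0],0.04],
    [[0,0,0],0.04],
    [[0,0,0],0],
    [[0,0,0],0]
  ]
}}

```text
clock: 73.9
tcp_pos: [0.5383, 0.0366, 0.0726]
ee_rot: [179.9, 0.0, 11.8]
wrist_force: [-0.2, -5.3, 5.8]
width: 0.443
finger_force: 35.0
```

```bash
python3 -c "
from h import *
kline('w31'); print(st()[1:],st()[0]['effort'][6])"
```

```text
line [318 331  44  11 352] world -83.2 rel tool -95.1 [ 0.0019 -0.0106] [0.374 0.08 ] torque [-1.16  0.24  0.03]
(array([0.53834681, 0.03656004, 0.07262794]), np.float64(11.833374414919119)) -0.019706462044268847
```

Call:
{"api": "apply_moves", "payload": {
  "steps": [
    [[0,0,0],0.04],
    [[0,0,0],0.04],
    [[0,0,0],0.04],
    [[0,0,0],0],
    [[0,0,0],0]
  ]
}}

```text
clock: 74.58
tcp_pos: [0.5381, 0.0365, 0.0726]
ee_rot: [179.9, 0.0, 5.0]
wrist_force: [-1.9, -5.0, 7.4]
width: 0.444
finger_force: 35.0
```

```bash
python3 -c "
from h import *
kline('w32'); print(st()[1:],st()[0]['effort'][6])"
```

```text
line [318 331  44  11 349] world -90.3 rel tool -95.3 [ 0.0007 -0.0105] [0.368 0.079] torque [-1.19  0.34 -0.01]
(array([0.53816913, 0.03652372, 0.07262321]), np.float64(4.949577324341838)) -0.01850941451266408
```

Call:
{"api": "apply_moves", "payload": {
  "steps": [
    [[0,0,0],0.04],
    [[0,0,0],0.04],
    [[0,0,0],0.03],
    [[0,0,0],0],
    [[0,0,0],0]
  ]
}}

```text
clock: 75.25
tcp_pos: [0.5381, 0.0365, 0.0726]
ee_rot: [179.9, 0.0, -1.3]
wrist_force: [-1.7, -5.7, 7.8]
width: 0.444
finger_force: 35.0
```

```bash
python3 -c "
from h import *
kline('w33'); print(st()[1:],st()[0]['effort'][6])"
```

```text
line [318 331  44  11 338] world -96.1 rel tool -94.8 [-0.0004 -0.0103] [0.362 0.076] torque [-1.21  0.39  0.09]
(array([0.53806976, 0.03651583, 0.0726066 ]), np.float64(-1.3372366885850304)) -0.06663136649876833
```

Call:
{"api": "apply_moves", "payload": {
  "steps": [
    [[0,0,0],0.04],
    [[0,0,0],0.04],
    [[0,0,0],0.04],
    [[0,0,0],0],
    [[0,0,0],0]
  ]
}}

```text
clock: 75.92
tcp_pos: [0.5378, 0.0364, 0.0726]
ee_rot: [179.9, 0.1, -8.2]
wrist_force: [-2.2, -6.1, 7.5]
width: 0.445
finger_force: 35.0
```

```bash
python3 -c "
from h import *
kline('w34'); print(st()[1:],st()[0]['effort'][6],st()[0]['q'].round())
c=cam('wrist'); im=np.load('w34.npz')['p']; cv2.imwrite('pics/w34c.png',cv2.resize(im[180:420,160:480],(800,600))[:,:,::-1])"
```

```text
line [319 331  43  11 306] world -103.6 rel tool -95.4 [-0.0015 -0.0107] [0.338 0.067] torque [-1.33  0.55  0.07]
(array([0.5377855 , 0.03636997, 0.07259667]), np.float64(-8.202699941960233)) -0.13856737408787012 [  -5.   32.   -4.  110.    4.   38. -110.]
```

View pics/w34c.png

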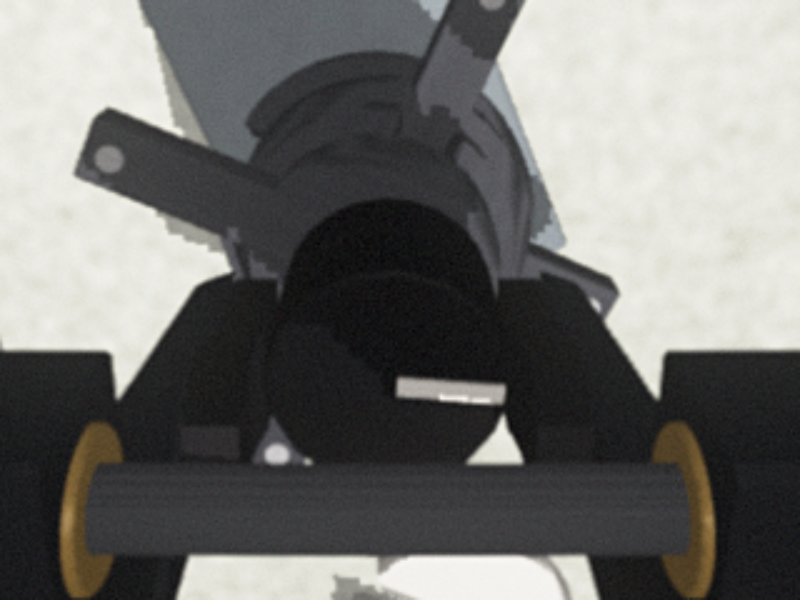

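Call:
{"api": "apply_moves", "payload": {
  "steps": [
    [[0,0,0],0.04],
    [[0,0,0],0.04],
    [[0,0,0],0.04],
    [[0,0,0],0.04],
    [[0,0,0],0]
  ]
}}

```text
clock: 76.6
tcp_pos: [0.5372, 0.0363, 0.0726]
ee_rot: [179.9, 0.1, -17.4]
wrist_force: [-4.5, -6.5, 9.9]
width: 0.441
finger_force: 35.0
```

```bash
python3 -c "
from h import *
kline('w35')
for i in range(4): s=st()[0]; print(s['tcp_pos'],s['ee_rot'],s['wrist_force'].round(1),s['ft_torque'].round(2),s['effort'][6].round(3)); camera('scene')"
```

```text
line [319 331  43  10 298] world -112.1 rel tool -94.8 [-0.0029 -0.01  ] [0.338 0.063] torque [-1.25  0.97  0.29]
[0.53725514 0.03635629 0.0725916 ] [ 1.79873527e+02  1.05679946e-01 -1.73439506e+01] [-3.7 -6.8  9.7] [-1.22  0.93  0.34] -0.311
[0.5372701  0.03635483 0.07261095] [ 1.79877816e+02  1.04085124e-01 -1.73427142e+01] [-4.7 -6.1  9.3] [-1.26  0.94  0.24] -0.285
[0.53721106 0.03635778 0.07257752] [ 1.79876351e+02  1.10580210e-01 -1.73458901e+01] [-3.9 -6.3  9.9] [-1.23  0.9   0.28] -0.28
[0.53722777 0.03635942 0.07256872] [ 1.79877318e+02  1.09592360e-01 -1.73446140e+01] [-3.9 -6.3 10.3] [-1.26  0.92  0.32] -0.279
```

Call:
{"api": "apply_moves", "payload": {
  "steps": [
    [[0,0,0],-0.03],
    [[0,0,0],-0.03],
    [[0,0,0],-0.03],
    [[0,0,0],0],
    [[0,0,0],0]
  ]
}}

```text
clock: 77.47
tcp_pos: [0.5374, 0.0363, 0.0726]
ee_rot: [179.9, 0.1, -12.2]
wrist_force: [-3.3, -5.2, 9.2]
width: 0.441
finger_force: 35.0
```

```bash
python3 -c "
from h import *
kline('w36')
for i in range(2): s=st()[0]; print(s['tcp_pos'],s['ee_rot'],s['wrist_force'].round(1),s['ft_torque'].round(2),s['effort'][6].round(3)); camera('scene')"
```

```text
line [319 332  43  10 293] world -107.1 rel tool -94.9 [-0.0021 -0.0103] [0.331 0.063] torque [-1.28  0.81  0.  ]
[0.53740726 0.03630585 0.07258409] [ 1.79900824e+02  1.06105572e-01 -1.22455741e+01] [-3.2 -6.3  9.7] [-1.29  0.8   0.  ] 0.004
[0.5374247  0.03631684 0.07259316] [ 1.79902529e+02  1.03351829e-01 -1.22442737e+01] [-4.5 -6.2 10.1] [-1.22  0.78 -0.03] 0.003
```

Call:
{"api": "apply_moves", "payload": {
  "steps": [
    [[0,0,0],0],
    [[0,0,0],0],
    [[0,0,0],0],
    [[0,0,0],0],
    [[0,0,0],0]
  ],
  "jaw": 0.3
}}

```text
clock: 78.25
tcp_pos: [0.5385, 0.0377, 0.0724]
ee_rot: [-180.0, 0.0, -12.3]
wrist_force: [-0.5, -0.2, 0.7]
width: 0.7
finger_force: 0.0
```

Call:
{"api": "apply_moves", "payload": {
  "steps": [
    [[0,0,-0.02],0],
    [[0,0,-0.03],0],
    [[0,0,-0.03],0],
    [[-0.03,0,-0.03],0],
    [[-0.03,0,0],0]
  ]
}}

```text
clock: 78.88
tcp_pos: [0.4809, 0.0507, 0.1846]
ee_rot: [-179.9, -0.2, -12.3]
wrist_force: [-0.5, 0.3, -0.1]
width: 0.698
finger_force: 0.0
```

Call:
{"api": "apply_moves", "payload": {
  "steps": [
    [[0,0,0],0],
    [[0,0,0],0],
    [[0,0,0],0],
    [[0,0,0],0],
    [[0,0,0],0]
  ]
}}

```text
clock: 79.5
tcp_pos: [0.48, 0.0502, 0.1823]
ee_rot: [180.0, 0.0, -12.3]
wrist_force: [-0.0, -1.1, -0.5]
width: 0.699
finger_force: 0.0
```

```bash
python3 - <<'E'
from h import *
s,p,y,c,im,d=snap("w37"); print(p,y); H=heights(c,d)
knob("w37",[.5387,.0378],z=.116,c=c)
m=(H[...,2]>.108)&(np.hypot(H[...,0]-S[0],H[...,1]-S[1])<.03)&(H[...,2]<.13); X=H[m]; A=np.c_[X[:,:2]-S,np.ones(len(X))]; print("knob top",np.percentile(X[:,2],[5,50,95]).round(4),np.degrees(np.linalg.lstsq(A,X[:,2],rcond=None)[0][:2]).round(2))
cv2.imwrite("pics/w37c.png",cv2.resize(im[60:330,140:500],(800,600))[:,:,::-1])
E
```

```text
[0.48001095 0.05016894 0.18231193] -12.284501052694855
knob centre [0.5388 0.0355] axes [39.7 40. ] encl r 20.2 line n 141 mean r 0.0098 yaw -109.2
knob top [0.115  0.1162 0.1173] [-0.39 -0.17]
```

View pics/w37c.png

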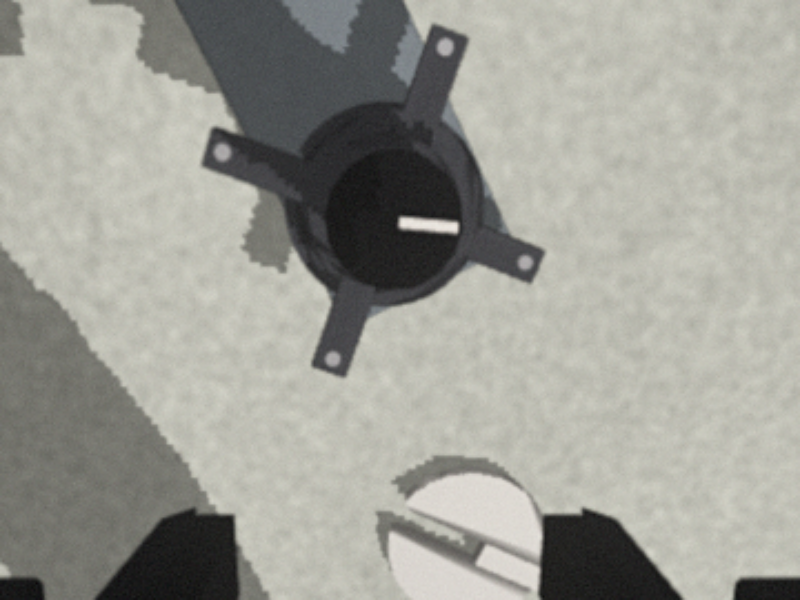

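Call:
{"api": "apply_moves", "payload": {
  "steps": [
    [[0.03,0,0],0],
    [[0.03,0,0.02],0],
    [[0,0,0.03],0],
    [[0,0,0.03],0],
    [[0,0,0.027],0]
  ]
}}

```text
clock: 80.18
tcp_pos: [0.5384, 0.0375, 0.0743]
ee_rot: [180.0, 0.0, -12.3]
wrist_force: [-0.5, -0.1, 0.6]
width: 0.7
finger_force: 0.0
```

Call:
{"api": "apply_moves", "payload": {
  "steps": [
    [[0,0,0],0],
    [[0,0,0],0],
    [[0,0,0],0],
    [[0,0,0],0],
    [[0,0,0],0]
  ],
  "jaw": 1,
  "squeeze": 10
}}

```text
clock: 80.8
tcp_pos: [0.5389, 0.0361, 0.0765]
ee_rot: [179.9, -0.1, -12.3]
wrist_force: [-0.7, -5.0, 3.7]
width: 0.449
finger_force: 10.0
```

```bash
python3 -c "
from h import *
kline('w38'); s=st()[0]; print(s['tcp_pos'],s['ee_rot'],s['wrist_force'].round(1),s['ft_torque'].round(2),s['width'])"
```

```text
line [318 330  42  10 302] world -107.3 rel tool -95.0 [-0.0038 -0.0097] [0.333 0.069] torque [-1.04  0.33 -0.01]
[0.53888717 0.03611086 0.07646874] [ 1.79936126e+02 -6.70699439e-02 -1.23327456e+01] [-1.2 -4.3  4.9] [-1.06  0.33  0.  ] 0.4477345605618359
```

Call:
{"api": "apply_moves", "payload": {
  "steps": [
    [[0,0,0],-0.08],
    [[0,0,0],-0.08],
    [[0,0,0],-0.08],
    [[0,0,0],0],
    [[0,0,0],0]
  ]
}}

```text
clock: 81.47
tcp_pos: [0.5393, 0.0364, 0.0764]
ee_rot: [179.9, -0.1, 1.3]
wrist_force: [-1.0, -6.3, 4.2]
width: 0.444
finger_force: 10.0
```

```bash
python3 -c "
from h import *
kline('w39'); s=st()[0]; print(s['tcp_pos'],s['ee_rot'],s['wrist_force'].round(1),s['ft_torque'].round(2),s['width'])"
```

```text
line [318 329  43  11 332] world -94.3 rel tool -95.6 [-0.0015 -0.0106] [0.361 0.077] torque [-1.05  0.07  0.01]
[0.5393091  0.03640079 0.07646607] [ 1.79937316e+02 -9.29440896e-02  1.34477648e+00] [ 0.5 -5.1  4. ] [-1.11  0.19  0.06] 0.44531442627494067
```

Call:
{"api": "apply_moves", "payload": {
  "steps": [
    [[0,0,0],-0.04],
    [[0,0,0],-0.04],
    [[0,0,0],0],
    [[0,0,0],0],
    [[0,0,0],0]
  ]
}}

```text
clock: 82.15
tcp_pos: [0.5394, 0.0365, 0.0765]
ee_rot: [179.9, -0.1, 5.9]
wrist_force: [-0.6, -5.1, 3.5]
width: 0.451
finger_force: 10.0
```

Call:
{"api": "apply_moves", "payload": {
  "steps": [
    [[0,0,0],-0.04],
    [[0,0,0],-0.04],
    [[0,0,0],0],
    [[0,0,0],0],
    [[0,0,0],0]
  ]
}}

```text
clock: 82.78
tcp_pos: [0.5395, 0.0366, 0.0764]
ee_rot: [179.9, -0.1, 10.5]
wrist_force: [0.5, -4.6, 4.2]
width: 0.448
finger_force: 10.0
```

```bash
python3 -c "
from h import *
kline('w40'); s=st()[0]; print(s['tcp_pos'],s['ee_rot'],s['wrist_force'].round(1),s['ft_torque'].round(2),s['width'],s['effort'][6])"
```

```text
line [318 329  43  11 336] world -84.9 rel tool -95.3 [ 0.0001 -0.011 ] [0.369 0.078] torque [-1.14  0.05 -0.02]
[0.53954522 0.03660637 0.07645281] [ 1.79933444e+02 -1.06846187e-01  1.04805216e+01] [-0.6 -5.2  4.2] [-1.14  0.08 -0.01] 0.44937875051068354 0.001848177780630067
```

Call:
{"api": "apply_moves", "payload": {
  "steps": [
    [[0,0,0],0],
    [[0,0,0],0],
    [[0,0,-0.005],0],
    [[0,0,-0.008],0],
    [[0,0,-0.008],0]
  ],
  "squeeze": 35
}}

```text
clock: 83.45
tcp_pos: [0.5383, 0.0382, 0.0964]
ee_rot: [-179.9, 0.0, 10.6]
wrist_force: [0.3, -0.3, 0.0]
width: 0.45
finger_force: 35.0
```

Call:
{"api": "apply_moves", "payload": {
  "steps": [
    [[0,0,-0.015],0],
    [[0,0,-0.015],0],
    [[-0.03,0,0],0],
    [[-0.035,0,0],0],
    [[0,0,0],0]
  ]
}}

```text
clock: 84.08
tcp_pos: [0.4726, 0.0251, 0.1273]
ee_rot: [180.0, 0.1, 10.6]
wrist_force: [1.1, -0.3, -1.7]
width: 0.446
finger_force: 35.0
```

Call:
{"api": "apply_moves", "payload": {
  "steps": [
    [[0,0,0],0],
    [[0,0,0],0],
    [[0,0,0],0],
    [[0,0,0],0],
    [[0,0,0],0]
  ]
}}

```text
clock: 84.7
tcp_pos: [0.4746, 0.0255, 0.1264]
ee_rot: [-180.0, 0.0, 10.7]
wrist_force: [-0.3, 0.3, -0.5]
width: 0.44
finger_force: 35.0
```

```bash
cat >> h.py <<'E'
def headline(name,c,ctr):
    q=np.load(name+".npz"); k=8; n=31*k; ax=(np.arange(n)-n/2)/k*.001*.8
    gx,gy=np.meshgrid(ctr[0]+ax,ctr[1]+ax); uv=proj(c,np.c_[gx.ravel(),gy.ravel(),np.full(gx.size,.098)]).astype(np.float32)
    r=cv2.remap(q["p"],uv[:,0].reshape(n,n),uv[:,1].reshape(n,n),cv2.INTER_CUBIC); cv2.imwrite("pics/"+name+"h.png",cv2.resize(r,(500,500))[::-1,:,::-1])
    g=cv2.GaussianBlur(cv2.cvtColor(r,cv2.COLOR_RGB2GRAY).astype(float),(0,0),2); best=[]
    for t in range(-180,180,1):
        a=np.radians(t); s=np.linspace(.001,.0055,20); X=(s*np.cos(a)/.0008*k+n/2); Y=(s*np.sin(a)/.0008*k+n/2); best.append(g[Y.astype(int),X.astype(int)].mean())
    b=np.array(best); b=cv2.GaussianBlur(b.reshape(1,-1),(0,0),3).ravel(); print("dark line yaw",np.argmin(b)-180,b.min().round(),np.median(b).round())
E
python3 - <<'E'
from h import *
s,p,y,c,im,d=snap("w41"); print(p,y,s["width"],s["finger_force"]); b,n=dhead("w41",c,yaw=-80); print("head",b,n)
headline("w41",c,b[0][:2])
kline("w42",p[2]+.0396)
E
```

```text
[0.47461799 0.02553246 0.12639693] 10.65124851881723 0.43979205184574277 34.995941519737244
head (array([ 5.38895421e-01,  3.76356348e-02, -4.54240740e+01]), np.float64(0.04679376259446144)) 952
dark line yaw -47 63.0 118.0
line [318 329  43  11 329] world -84.6 rel tool -95.2 [ 0.0002 -0.011 ] [0.363 0.076] torque [-0.03  0.02  0.01]
```

View pics/w41h.png

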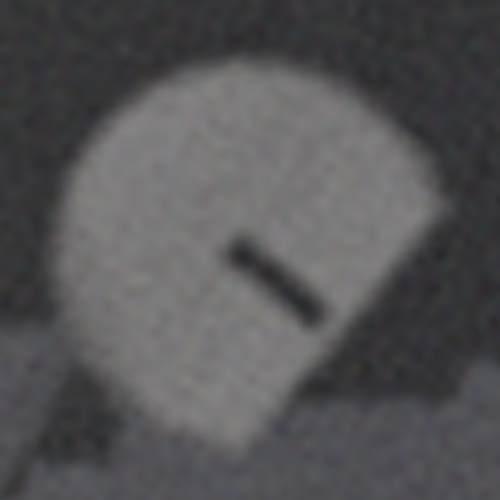

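```bash
python3 - <<'E'
from h import *
goto([.5388,.0376,.1264],49.2)
E
```

```text
[[[0.0131, -0.0, 0.0], -0.135], [[0.0129, 0.0017, 0.0], -0.135], [[0.0126, 0.0035, 0.0], -0.135], [[0.012, 0.0052, 0.0], -0.135], [[0.0112, 0.0067, 0.0], -0.135]]
```

Call:
{"api": "apply_moves", "payload": {
  "steps": [
    [[0.0131,0,0],-0.135],
    [[0.0129,0.0017,0],-0.135],
    [[0.0126,0.0035,0],-0.135],
    [[0.012,0.0052,0],-0.135],
    [[0.0112,0.0067,0],-0.135]
  ],
  "squeeze": 50
}}

```text
clock: 85.42
tcp_pos: [0.5392, 0.0376, 0.1264]
ee_rot: [-180.0, 0.0, 49.6]
wrist_force: [-0.3, 0.1, -0.8]
width: 0.443
finger_force: 50.0
```

Call:
{"api": "apply_moves", "payload": {
  "steps": [
    [[0,0,0],0],
    [[0,0,0],0],
    [[0,0,0.01],0],
    [[0,0,0.01],0],
    [[0,0,0],0]
  ]
}}

```text
clock: 86.05
tcp_pos: [0.5377, 0.0375, 0.1053]
ee_rot: [-179.9, 0.1, 49.3]
wrist_force: [-1.1, -0.4, -0.9]
width: 0.443
finger_force: 50.0
```

Call:
{"api": "apply_moves", "payload": {
  "steps": [
    [[0,0,0],0],
    [[0,0,0],0],
    [[0,0,0],0],
    [[0,0,0],0],
    [[0,0,0],0]
  ]
}}

```text
clock: 86.68
tcp_pos: [0.5388, 0.0376, 0.1066]
ee_rot: [180.0, -0.0, 49.3]
wrist_force: [-0.1, 0.1, -1.3]
width: 0.441
finger_force: 50.0
```

```bash
python3 -c "
from h import *
kline('w43',st()[1][2]+.0396); print(st()[1:])"
```

```text
line [318 329  43  11 333] world -46.0 rel tool -95.3 [ 0.0068 -0.009 ] [0.367 0.077] torque [-0.04  0.02 -0.02]
(array([0.53878134, 0.03757158, 0.10653092]), np.float64(49.32055671420918))
```

Call:
{"api": "apply_moves", "payload": {
  "steps": [
    [[0,0,0.006],0],
    [[0,0,0.006],0],
    [[0,0,0.004],0],
    [[0,0,0.003],0],
    [[0,0,0.002],0]
  ]
}}

```text
clock: 87.35
tcp_pos: [0.5387, 0.0376, 0.0853]
ee_rot: [-180.0, 0.0, 49.3]
wrist_force: [-0.2, 0.2, -0.2]
width: 0.44
finger_force: 50.0
```

Call:
{"api": "apply_moves", "payload": {
  "steps": [
    [[0,0,0.002],0],
    [[0,0,0.002],0],
    [[0,0,0.002],0],
    [[0,0,0.0015],0],
    [[0,0,0],0]
  ]
}}

```text
clock: 87.98
tcp_pos: [0.5387, 0.0376, 0.0779]
ee_rot: [-180.0, 0.0, 49.3]
wrist_force: [-0.2, -0.3, -0.8]
width: 0.442
finger_force: 50.0
```

Call:
{"api": "apply_moves", "payload": {
  "steps": [
    [[0,0,0.001],0],
    [[0,0,0.0005],0],
    [[0,0,0.0005],0],
    [[0,0,0],0],
    [[0,0,0],0]
  ]
}}

```text
clock: 88.6
tcp_pos: [0.5389, 0.0375, 0.0765]
ee_rot: [180.0, 0.0, 49.3]
wrist_force: [-1.4, -0.5, 6.3]
width: 0.442
finger_force: 50.0
```

```bash
python3 -c "
from h import *
s,p,y,c,im,d=snap('w44'); H=heights(c,d); m=(H[...,2]>.105)&(H[...,2]<.13)&(np.hypot(H[...,0]-S[0],H[...,1]-S[1])<.012); print('knob top z',np.median(H[m][:,2]),p,s['wrist_force'],s['ft_torque'])"
```

```text
knob top z 0.11622786977986052 [0.53885867 0.03754594 0.07645599] [-1.44041202 -0.53197122  6.26772992] [-0.04564784  0.35888917  0.05182766]
```

Call:
{"api": "apply_moves", "payload": {
  "steps": [
    [[0,-0.003,-0.0004],0],
    [[0.0005,-0.003,0],0],
    [[0,0,0],0],
    [[0,0,0],0],
    [[0,0,0],0]
  ]
}}

```text
clock: 89.28
tcp_pos: [0.537, 0.039, 0.0766]
ee_rot: [179.7, -0.0, 49.2]
wrist_force: [6.3, -7.3, -4.0]
width: 0.442
finger_force: 50.0
```

Call:
{"api": "apply_moves", "payload": {
  "steps": [
    [[0.0005,0,0],0.08],
    [[0.0005,0,0],0.08],
    [[0.0005,0,0],0.08],
    [[0,0,0],0],
    [[0,0,0],0]
  ]
}}

```text
clock: 89.9
tcp_pos: [0.5377, 0.0391, 0.0766]
ee_rot: [179.7, -0.0, 35.4]
wrist_force: [5.4, -8.8, -1.9]
width: 0.441
finger_force: 50.0
```

```bash
python3 -c "
from h import *
kline('w45'); s=st()[0]; print(s['tcp_pos'],s['ee_rot'][2],s['wrist_force'].round(1),s['ft_torque'].round(2),s['effort'][6])"
```

```text
line [318 329  43  11 342] world -60.1 rel tool -95.5 [ 0.0044 -0.0101] [0.373 0.08 ] torque [-2.   -1.22  0.03]
[0.53764342 0.03909038 0.07657928] 35.42311503379578 [ 4.7 -8.9 -2.2] [-1.95 -1.18  0.08] -0.0650928053073585
```

Call:
{"api": "apply_moves", "payload": {
  "steps": [
    [[0.0005,0,0],0.08],
    [[0.0005,0,0],0.08],
    [[0.0005,0,0],0.08],
    [[0,0,0],0],
    [[0,0,0],0]
  ]
}}

```text
clock: 90.58
tcp_pos: [0.5382, 0.0391, 0.0765]
ee_rot: [179.7, -0.0, 21.6]
wrist_force: [2.9, -10.7, 0.1]
width: 0.44
finger_force: 50.0
```

```bash
python3 -c "
from h import *
kline('w46'); s=st()[0]; print(s['tcp_pos'],s['ee_rot'][2],s['wrist_force'].round(1),s['ft_torque'].round(2),s['effort'][6])"
```

```text
line [318 329  43  11 337] world -73.9 rel tool -95.6 [ 0.0021 -0.0108] [0.37  0.078] torque [-2.35 -0.77  0.08]
[0.53821182 0.03907857 0.07654404] 21.644190086077508 [  3.2 -11.5   0.6] [-2.36 -0.78  0.06] -0.05986224627122283
```

Call:
{"api": "apply_moves", "payload": {
  "steps": [
    [[0,-0.002,0],0],
    [[0.0003,0,0],0.04],
    [[0.0003,0,0],0.04],
    [[0,0,0],0],
    [[0,0,0],0]
  ]
}}

```text
clock: 91.25
tcp_pos: [0.5387, 0.0389, 0.0766]
ee_rot: [179.6, -0.1, 17.0]
wrist_force: [5.1, -15.6, -1.4]
width: 0.444
finger_force: 50.0
```

```bash
python3 -c "
from h import *
kline('w47'); s=st()[0]; print(s['tcp_pos'],s['ee_rot'][2],s['wrist_force'].round(1),s['ft_torque'].round(2),s['effort'][6])"
```

```text
line [318 329  43  11 336] world -78.6 rel tool -95.6 [ 0.0012 -0.0108] [0.368 0.078] torque [-3.48 -1.29  0.15]
[0.53876679 0.03885151 0.07658886] 16.98010541317766 [  5.2 -15.   -0.9] [-3.42 -1.24  0.08] -0.1220336090773344
```

Call:
{"api": "apply_moves", "payload": {
  "steps": [
    [[0,0,0],0],
    [[0.0003,0,0],0.04],
    [[0.0003,0,0],0.04],
    [[0,0,0],0],
    [[0,0,0],0]
  ]
}}

```text
clock: 91.92
tcp_pos: [0.5394, 0.0385, 0.0766]
ee_rot: [179.5, -0.1, 12.4]
wrist_force: [5.7, -17.8, -0.6]
width: 0.441
finger_force: 50.0
```

```bash
python3 -c "
from h import *
kline('w48'); s=st()[0]; print(s['tcp_pos'],s['ee_rot'][2],s['wrist_force'].round(1),s['ft_torque'].round(2),s['effort'][6])"
```

```text
line [318 329  43  11 334] world -83.1 rel tool -95.4 [ 0.0003 -0.0108] [0.368 0.077] torque [-3.7  -1.3   0.18]
[0.53940401 0.03851631 0.07661457] 12.379704017972658 [  5.5 -17.7  -1.3] [-3.72 -1.23  0.11] -0.1419265056028962
```

Call:
{"api": "apply_moves", "payload": {
  "steps": [
    [[0,0.004,0],0],
    [[0,0.004,0],0],
    [[0,0,0],0],
    [[0,0,0],0],
    [[0,0,0],0]
  ]
}}

```text
clock: 92.6
tcp_pos: [0.5393, 0.0378, 0.0765]
ee_rot: [180.0, -0.0, 12.7]
wrist_force: [1.5, -3.4, 1.1]
width: 0.442
finger_force: 50.0
```

```bash
python3 -c "
from h import *
s=st()[0]; print(s['tcp_pos'],s['ee_rot'][2],s['wrist_force'].round(1),s['ft_torque'].round(2),s['effort'][6])"
```

```text
[0.53931916 0.03784293 0.07652284] 12.650435614977962 [ 1.5 -3.4  1.1] [-0.82 -0.42  0.01] -0.029435071628540754
```

Call:
{"api": "apply_moves", "payload": {
  "steps": [
    [[0,0,0],-0.04],
    [[0,0,0],-0.04],
    [[0,0,0],0],
    [[0,0,0],0],
    [[0,0,0],0]
  ]
}}

```text
clock: 93.22
tcp_pos: [0.5389, 0.0383, 0.0764]
ee_rot: [-180.0, 0.0, 17.2]
wrist_force: [-0.8, -2.0, 4.0]
width: 0.437
finger_force: 50.0
```

```bash
python3 -c "
from h import *
kline('w49'); s=st()[0]; print(s['tcp_pos'],s['ee_rot'][2],s['wrist_force'].round(1),s['ft_torque'].round(2),s['effort'][6])"
```

```text
line [318 329  43  11 338] world -78.1 rel tool -95.3 [ 0.0014 -0.011 ] [0.369 0.079] torque [-0.48  0.04  0.03]
[0.53890202 0.03829238 0.07642085] 17.24118666982094 [-1.1 -1.3  5.7] [-0.42  0.04  0.02] -0.029550864128395915
```

Call:
{"api": "apply_moves", "payload": {
  "steps": [
    [[0,0,-0.01],0],
    [[0,0,-0.015],0],
    [[0,0,-0.02],0],
    [[-0.03,0,0],0],
    [[-0.035,0,0],0]
  ]
}}

```text
clock: 93.9
tcp_pos: [0.4769, 0.0196, 0.1225]
ee_rot: [-180.0, -0.1, 17.3]
wrist_force: [0.5, 0.0, -0.7]
width: 0.441
finger_force: 50.0
```

Call:
{"api": "apply_moves", "payload": {
  "steps": [
    [[0,0,0],0],
    [[0,0,0],0],
    [[0,0,0],0],
    [[0,0,0],0],
    [[0,0,0],0]
  ]
}}

```text
clock: 94.52
tcp_pos: [0.4772, 0.0191, 0.1213]
ee_rot: [-180.0, 0.0, 17.2]
wrist_force: [0.2, 0.2, -1.3]
width: 0.436
finger_force: 50.0
```

```bash
python3 - <<'E'
from h import *
s,p,y,c,im,d=snap("w50"); print(p,y,s["width"],s["finger_force"]); b,n=dhead("w50",c,yaw=-80); print("head",b,n)
headline("w50",c,b[0][:2]); stack("w50",c,.07,26,238)
kline("w51",p[2]+.0396)
E
```

```text
[0.47720067 0.0190504  0.12132099] 17.24882922152002 0.43627882216796 49.99494194984436
head (array([ 5.38871668e-01,  3.73268749e-02, -6.35273223e+01]), np.float64(0.0517241396009922)) 1001
dark line yaw -69 64.0 118.0
stack [5.388000e-01 3.850000e-02 2.375072e+02] err 0.055 n 6334 z 0.0702 tilt [-0.    0.03]
line [318 329  43  11 329] world -78.3 rel tool -95.5 [ 0.0014 -0.0109] [0.362 0.077] torque [ 0.01 -0.02 -0.  ]
```

```bash
python3 - <<'E'
from h import *
z=np.load("top0.npz"); c=cam("top"); im=z["p"].astype(int)
P=onplane(c,np.array([(u,v) for v in range(162,205) for u in range(285,345)]),.010); px=np.array([im[v,u] for v in range(162,205) for u in range(285,345)])
blue=(px[:,2]-px[:,0]>6); xs=[];ys=[]
for x in np.arange(.61,.70,.005):
    k=blue&(abs(P[:,0]-x)<.003)&(abs(P[:,1]-.06)<.07)
    if k.sum()>5: xs.append(x); ys.append((P[k,1].min()+P[k,1].max())/2)
f=np.polyfit(xs,ys,1); print("post yaw",np.degrees(np.arctan(f[0])),len(xs),"line at stem x",np.polyval(f,.5387), np.std(np.array(ys)-np.polyval(f,xs)))
d=np.load("w50.npz"); c=cam("wrist"); H=heights(c,d["d"]); m=(abs(H[...,2]-.098)<.003)&(np.hypot(H[...,0]-.5388,H[...,1]-.0377)<.0125); P=dense(m,c,.098); print(m.sum(),[ (q.round(4),round(e,3)) for q,e in (fit(P,"head",0,[.5388,.0377,k]) for k in (-50,-70,-90))])
headline("w50",c,[.5388,.0377])
E
```

```text
post yaw 34.34741846968264 5 line at stem x -0.017505423871926995 0.008496496035653417
997 [(array([ 5.38500e-01,  3.75000e-02, -6.33899e+01]), np.float64(0.045)), (array([ 5.38500e-01,  3.75000e-02, -6.33899e+01]), np.float64(0.045)), (array([ 5.38700e-01,  3.76000e-02, -6.78691e+01]), np.float64(0.049))]
dark line yaw -73 61.0 120.0
```

View pics/w50h.png

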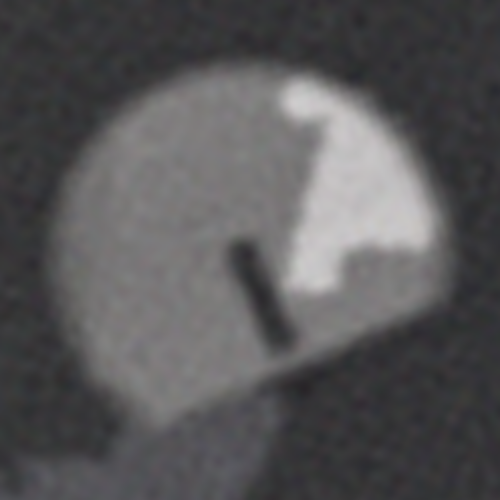

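Call:
{"api": "apply_moves", "payload": {
  "steps": [
    [[0.03,0,0],0],
    [[0.035,0,0],0],
    [[0,0,0],-0.094],
    [[0,0,0],-0.094],
    [[0,0,0],0]
  ]
}}

```text
clock: 95.25
tcp_pos: [0.539, 0.0381, 0.1212]
ee_rot: [-180.0, 0.0, 28.0]
wrist_force: [-0.3, -0.3, 0.1]
width: 0.442
finger_force: 50.0
```

Call:
{"api": "apply_moves", "payload": {
  "steps": [
    [[0,0,0],0],
    [[0,0,0],0],
    [[0,0,0],0],
    [[0,0,0],0],
    [[0,0,0],0]
  ]
}}

```text
clock: 95.88
tcp_pos: [0.539, 0.0381, 0.1214]
ee_rot: [180.0, 0.0, 28.0]
wrist_force: [-0.9, -1.1, -0.6]
width: 0.441
finger_force: 50.0
```

```bash
python3 -c "
from h import *
s,p,y=st(); kline('w52',p[2]+.0396); print(p,y); goto([.5388,.0376,.1],y,5)
c=cam('top'); A=onplane(c,[[302,190],[313,239],[328,190],[343,237]],.01)[:,:2]; print([np.degrees(np.arctan2(*(A[i]-A[i+1])[::-1])) for i in (0,2)])"
```

```text
line [318 329  43  11 334] world -67.3 rel tool -95.3 [ 0.0034 -0.0106] [0.366 0.077] torque [-0.01  0.   -0.05]
[0.53904901 0.03812405 0.12142701] 28.0011704724738
[[[-0.0001, 0.0001, 0.0043], 0.0], [[-0.0001, 0.0, 0.0043], 0.0], [[-0.0001, 0.0001, 0.0043], 0.0], [[-0.0001, 0.0001, 0.0042], 0.0], [[-0.0001, 0.0001, 0.0043], 0.0]]
[np.float64(14.267299036954407), np.float64(18.95899520265621)]
```

Call:
{"api": "apply_moves", "payload": {
  "steps": [
    [[-0.0005,0.0003,0.01],0],
    [[0,0,0.012],0],
    [[0,0,0.006],0],
    [[0,0,0.003],0],
    [[0,0,0.002],0]
  ]
}}

```text
clock: 96.55
tcp_pos: [0.5388, 0.0377, 0.0882]
ee_rot: [-180.0, 0.0, 28.0]
wrist_force: [-0.3, -0.5, -0.3]
width: 0.441
finger_force: 50.0
```

Call:
{"api": "apply_moves", "payload": {
  "steps": [
    [[0,0,0.003],0],
    [[0,0,0.003],0],
    [[0,0,0.003],0],
    [[0,0,0.0015],0],
    [[0,0,0],0]
  ]
}}

```text
clock: 97.18
tcp_pos: [0.5387, 0.0376, 0.0778]
ee_rot: [-180.0, 0.0, 28.0]
wrist_force: [0.2, -0.1, 0.4]
width: 0.442
finger_force: 50.0
```

Call:
{"api": "apply_moves", "payload": {
  "steps": [
    [[0,0,0.001],0],
    [[0,0,0.0005],0],
    [[0,0,0.0005],0],
    [[0,0,0],0],
    [[0,0,0],0]
  ]
}}

```text
clock: 97.8
tcp_pos: [0.5389, 0.0376, 0.0765]
ee_rot: [180.0, -0.0, 28.0]
wrist_force: [-1.5, -0.8, 5.6]
width: 0.442
finger_force: 50.0
```

```bash
python3 -c "
from h import *
s,p,y,c,im,d=snap('w53'); H=heights(c,d); m=(H[...,2]>.105)&(H[...,2]<.13)&(np.hypot(H[...,0]-S[0],H[...,1]-S[1])<.012); print('knob top z',np.median(H[m][:,2]),p,s['wrist_force'],s['ft_torque'])"
```

```text
knob top z 0.11626239682765427 [0.53886286 0.03761072 0.0764503 ] [-1.52927001 -0.83387583  5.60442271] [-0.0146027   0.47326776  0.03313073]
```

Call:
{"api": "apply_moves", "payload": {
  "steps": [
    [[0,-0.004,-0.0004],0],
    [[0.0005,-0.004,0],0],
    [[0,0,0],0],
    [[0.0003,0,0],0.04],
    [[0,0,0],0]
  ]
}}

```text
clock: 98.48
tcp_pos: [0.5382, 0.0396, 0.0766]
ee_rot: [179.6, -0.1, 25.5]
wrist_force: [6.7, -12.6, -3.0]
width: 0.442
finger_force: 50.0
```

```bash
python3 -c "
from h import *
s=st()[0]; print(s['tcp_pos'],s['ee_rot'][2],s['wrist_force'].round(1),s['ft_torque'].round(2),s['effort'][6])"
```

```text
[0.53821033 0.03964613 0.07656901] 25.48750256347764 [  6.7 -12.6  -3. ] [-2.79 -1.49  0.08] -0.2366113755851984
```

Call:
{"api": "apply_moves", "payload": {
  "steps": [
    [[0.0003,0,0],0.04],
    [[0.0003,0,0],0.04],
    [[0,0,0],0],
    [[0,0,0],0],
    [[0,0,0],0]
  ]
}}

```text
clock: 99.1
tcp_pos: [0.5389, 0.0393, 0.0766]
ee_rot: [179.6, -0.1, 20.9]
wrist_force: [7.5, -13.4, -3.0]
width: 0.442
finger_force: 50.0
```

```bash
python3 -c "
from h import *
s=st()[0]; print(s['tcp_pos'],s['ee_rot'][2],s['wrist_force'].round(1),s['ft_torque'].round(2),s['effort'][6])"
```

```text
[0.53885308 0.03932035 0.07660476] 20.904756127902406 [  7.5 -13.4  -3. ] [-3.14 -1.5   0.11] -0.12533002998679876
```

Call:
{"api": "apply_moves", "payload": {
  "steps": [
    [[0,0.004,0],0],
    [[-0.001,0.0035,0],0],
    [[0,0,0],0],
    [[0,0,0],-0.06],
    [[0,0,0],-0.05]
  ]
}}

```text
clock: 99.72
tcp_pos: [0.5381, 0.0387, 0.0765]
ee_rot: [-180.0, -0.0, 27.6]
wrist_force: [0.4, -0.8, 2.6]
width: 0.439
finger_force: 50.0
```

Call:
{"api": "apply_moves", "payload": {
  "steps": [
    [[0,0,0],0],
    [[0,0,0],0],
    [[0,0,0],0],
    [[0,0,0],0],
    [[0,0,0],0]
  ]
}}

```text
clock: 100.35
tcp_pos: [0.5381, 0.0386, 0.0764]
ee_rot: [-180.0, -0.0, 27.5]
wrist_force: [0.0, 3.2, 4.7]
width: 0.446
finger_force: 50.0
```

```bash
python3 -c "
from h import *
kline('w54'); s=st()[0]; print(s['tcp_pos'],s['ee_rot'][2],s['wrist_force'].round(1),s['ft_torque'].round(2),s['effort'][6])"
```

```text
line [318 329  43  11 338] world -67.7 rel tool -95.2 [ 0.0032 -0.0107] [0.368 0.079] torque [0.71 0.11 0.02]
[0.53803999 0.03859456 0.07643934] 27.454873956207663 [-0.4  4.9  5.1] [0.74 0.11 0.02] -0.002698433891055174
```

Call:
{"api": "apply_moves", "payload": {
  "steps": [
    [[0,0,0],0],
    [[0,0,0],0],
    [[0,0,0],0],
    [[0,0,0],0],
    [[0,0,0],0]
  ],
  "jaw": 0.3
}}

```text
clock: 101.02
tcp_pos: [0.5379, 0.0378, 0.0762]
ee_rot: [180.0, 0.0, 27.4]
wrist_force: [0.5, -0.2, -0.6]
width: 0.703
finger_force: 0.0
```

Call:
{"api": "apply_moves", "payload": {
  "steps": [
    [[0,0,-0.02],0],
    [[0,0,-0.03],0],
    [[0,0,-0.03],0],
    [[-0.03,0,-0.03],0],
    [[-0.03,0,0],0]
  ]
}}

```text
clock: 101.65
tcp_pos: [0.4858, 0.0102, 0.1884]
ee_rot: [179.9, -0.2, 27.5]
wrist_force: [-0.2, -0.1, 0.9]
width: 0.702
finger_force: 0.0
```

Call:
{"api": "apply_moves", "payload": {
  "steps": [
    [[-0.01,0,-0.03],0],
    [[-0.01,0,-0.03],0],
    [[0,0,0],0],
    [[0,0,0],0],
    [[0,0,0],0]
  ]
}}

```text
clock: 102.28
tcp_pos: [0.4665, 0.0013, 0.2452]
ee_rot: [-179.9, 0.1, 27.5]
wrist_force: [-0.0, 0.0, 0.6]
width: 0.699
finger_force: 0.0
```

```bash
python3 - <<'E'
from h import *
s,p,y,c,im,d=snap("w55"); H=heights(c,d); print(p,s["wrist_force"])
knob("w55",[.5388,.0376],z=.116,c=c)
m=(H[...,2]>.108)&(np.hypot(H[...,0]-S[0],H[...,1]-S[1])<.03)&(H[...,2]<.13); X=H[m]; A=np.c_[X[:,:2]-S,np.ones(len(X))]; print("knob top",np.percentile(X[:,2],[5,50,95]).round(4),np.degrees(np.linalg.lstsq(A,X[:,2],rcond=None)[0][:2]).round(2))
stack("w55",c,.07,26,238); stack("w55",c,.06,30,-32.5); stack("w55",c,.05,34,147.9); stack("w55",c,.04,38,57)
cv2.imwrite("pics/fin.png",im[:,:,::-1])
E
```

```text
[0.46652032 0.0012611  0.2452468 ] [-0.02411668  0.00146327  0.61550179]
knob centre [0.5379 0.0376] axes [39.5 39.6] encl r 20.0 line n 98 mean r 0.0099 yaw -68.3
knob top [0.1149 0.1162 0.1175] [0.31 0.09]
stack [5.389000e-01 3.880000e-02 2.378595e+02] err 0.363 n 1327 z 0.0702 tilt [0.1  0.04]
stack [  0.5388   0.0383 -32.2469] err 0.456 n 1149 z 0.0602 tilt [0.09 0.08]
stack [5.389000e-01 3.690000e-02 1.478946e+02] err 0.514 n 1182 z 0.0502 tilt [0.04 0.09]
stack [5.38500e-01 3.90000e-02 5.75967e+01] err 0.613 n 940 z 0.0402 tilt [0.03 0.13]
```

The knob is seated (top at 116 mm), aligned at -68° with the head and at the stop. The plates are flat, with slots about 90° apart. Handing in.

```bash
python3 -c "
from bench import order
print(order.close_job())"
```

```text
the job is handed in; nothing more can be done
None
```

The job is handed in: the packing fork lies flat in the tray, all four spacers are flat on the stem, largest at the bottom and smallest on top, with slots within about 1° of a quarter turn apart, and the knob is fully down, aligned with the head's flat, turned to where the torque rose at the stop and released; on the first turn it slipped round the head, so I lifted it, re-seated it and turned it again.

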